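Take stock of tea-canister neck rings on a stepped gauge

TASK

Size the loose neck rings: slide every one down the stepped tapered gauge until it stops level on the step that it fits, and leave it there. For each step that then carries a ring, take the top brass disc from the spring-loaded holder and lay it flat on the middle of the board's spot of that step's colour. Leave the other spots bare, the spare discs in the holder, and the teacup, tea tin and pen where they are.

Things in the scene. Friction and masses are not known exactly. Their poses are not given: they have to be found in the camera images.
- gauge_board: Fixed grey board lying on the counter, 110 mm (its x) by 430 mm (its y), 12 mm thick. Origin: centre of its underside. Near its -y end, 175 mm from the origin, stands the tapered gauge. Along the middle, in a row towards +y, lie five coloured spots in the order yellow, blue, white, red, green, 60 mm apart.
- gauge_tip (a point): Tip of the gauge (10 mm across), 75 mm above the counter, on its axis; z up. Below: five dark steel steps, each 11 mm high (the top one 9), tapering, painted at the upper end: red, yellow, white, green, blue. Each rises from a flat ledge where its ring's underside stops, 9, 20, 31, 42, 53 mm below the tip, for rings 24, 34, 44, 54, 64 mm wide. Play there 1.25 mm. A ring clears seated smaller ones by 2.5 mm.
- spot_yellow (a point): Centre of the yellow spot (56 mm across) on the board's upper face, 12 mm above the counter, 95 mm from the gauge's axis.
- spot_blue (a point): Centre of the blue spot (56 mm across) on the board's upper face, 12 mm above the counter, 155 mm from the gauge's axis.
- spot_white (a point): Centre of the white spot (56 mm across) on the board's upper face, 12 mm above the counter, 215 mm from the gauge's axis.
- spot_red (a point): Centre of the red spot (56 mm across) on the board's upper face, 12 mm above the counter, 275 mm from the gauge's axis.
- spot_green (a point): Centre of the green spot (56 mm across) on the board's upper face, 12 mm above the counter, 335 mm from the gauge's axis.
- ring_a: Plain steel neck ring (short tube, open at both ends), 8 mm high, wall 2.5 mm, 11 to 40 g. It is one of five sizes, outer diameter 24, 34, 44, 54 or 64 mm; which, the gauge tells; no two are alike. Lies flat on the counter at the start. May be absent. Origin: centre of its underside; z along its axis.
- ring_b: Plain steel neck ring (short tube, open at both ends), 8 mm high, wall 2.5 mm, 11 to 40 g. It is one of five sizes, outer diameter 24, 34, 44, 54 or 64 mm; which, the gauge tells; no two are alike. Lies flat on the counter at the start. May be absent. Origin: centre of its underside; z along its axis.
- ring_c: Plain steel neck ring (short tube, open at both ends), 8 mm high, wall 2.5 mm, 11 to 40 g. It is one of five sizes, outer diameter 24, 34, 44, 54 or 64 mm; which, the gauge tells; no two are alike. Lies flat on the counter at the start. May be absent. Origin: centre of its underside; z along its axis.
- ring_d: Plain steel neck ring (short tube, open at both ends), 8 mm high, wall 2.5 mm, 11 to 40 g. It is one of five sizes, outer diameter 24, 34, 44, 54 or 64 mm; which, the gauge tells; no two are alike. Lies flat on the counter at the start. May be absent. Origin: centre of its underside; z along its axis.
- ring_e: Plain steel neck ring (short tube, open at both ends), 8 mm high, wall 2.5 mm, 11 to 40 g. It is one of five sizes, outer diameter 24, 34, 44, 54 or 64 mm; which, the gauge tells; no two are alike. Lies flat on the counter at the start. May be absent. Origin: centre of its underside; z along its axis.
- holder: Fixed disc holder: black round foot 84 mm across, four 8 mm steel guide posts at (+-22, +-22) mm in its x and y, tops 88 mm above the counter; along its x and y axes the gaps between posts are 36 mm wide, for a finger each. Origin: centre of its underside; z up. The discs lie loosely between the posts on a sprung lift plate.
- holder_top (a point): Middle of the topmost disc's upper face, 94 mm above the counter; that disc's underside is 4 mm below the post tops, so it is held by its rim from above and lifted straight up. The spring (147 N/m) gives 10 mm per disc's weight: half a second later the next disc has risen to this height. Pressing pushes the stack down up to 20 mm; it comes back.
- disc_1: Loose plain brass tally disc, 50 mm across, 10 mm thick, 150 g, one of six stacked in the holder at the start. Origin: centre of its underside; z up.
- disc_2: Loose plain brass tally disc, 50 mm across, 10 mm thick, 150 g, one of six stacked in the holder at the start. Origin: centre of its underside; z up.
- disc_3: Loose plain brass tally disc, 50 mm across, 10 mm thick, 150 g, one of six stacked in the holder at the start. Origin: centre of its underside; z up.
- disc_4: Loose plain brass tally disc, 50 mm across, 10 mm thick, 150 g, one of six stacked in the holder at the start. Origin: centre of its underside; z up.
- disc_5: Loose plain brass tally disc, 50 mm across, 10 mm thick, 150 g, one of six stacked in the holder at the start. Origin: centre of its underside; z up.
- disc_6: Loose plain brass tally disc, 50 mm across, 10 mm thick, 150 g, one of six stacked in the holder at the start. Origin: centre of its underside; z up.
- teacup: White teacup, 68 mm across, 52 mm high; bystander. Origin: centre of its underside.
- tea_tin: Red tea tin with steel lid, 72 mm across, 100 mm high; bystander. Origin: centre of its underside.
- pen: Blue pen, 10 mm thick, 130 mm long, lying along its x; bystander. Origin: middle of its lower side.
Mind the look-alikes: they are no part of the job. Leave any turquoise look-alike of the disc_1 alone.

How it is judged:
By the outcome, as a careful person would: the job done as asked, in the order asked, and still so for the second after the job is handed in, with the robot touching nothing.
Of ring_a, ring_b, ring_c, ring_d, ring_e only 4 to 5 are there at a start; the rules pass over those that are not, and their reading is None.
At some moment in a run one of ring_a, ring_b, ring_c, ring_d, ring_e may be knocked a few centimetres aside while the robot is not near it.
Once in a run the grip may slacken for a moment while it holds something.
It also fails if it takes over 210 s, if anything falls off the work surface, if the arm or the gripper's body presses on something with over 40 N, if the wrist force passes 120 N, or if a joint passes its speed limit or range.

ROBOT

A 7-joint arm with a two-finger parallel gripper is mounted at the origin on the work surface. World frame = base frame: x ahead of the robot, y to its left, z up, the work surface at z = 0. Lengths are in m, angles in degrees, forces in N, time in s.
With the tool pointing down it reaches from about 0.425 to 0.875 m from the base axis. Payload 4.7 kg.
Tool frame: the origin (TCP) lies on the centre line of the jaws, within the pads' length; the fingertips stand 11 mm ahead of it and the grasp point (between the pads) lies 8 mm behind it; z points along the fingers, y is the direction in which the jaws open and shut (so a half turn about z gives the same grasp; the last joint's range is limited). The gripper opens to 87 mm and grips with 3 to 60 N. Pads are 19 mm wide; open, the fingers measure 117 mm over their backs; the gripper's body (75 mm by 190 mm) begins 51 mm behind the grasp point.
Start: joints at [-71.843, 18.392, -4.016, 83.108, 1.295, 78.541, -3.26], TCP at [0.194, 0.62, 0.234] pointing down, gripper open.
Joint ranges: [-163.93, 163.93], [-17.29, 119.83], [-79.2, 71.16], [3.27, 140.29], [-89.18, 269.18], [5.43, 117.66], [-154.24, 154.24]. Speed limits (degrees/s): [147.25, 147.25, 180, 180, 180, 180, 180].

INTERFACE

Orientations are given as [roll, pitch, yaw] about the fixed x, y, z axes, in that order (R = Rz(yaw) Ry(pitch) Rx(roll)).
In Python, from cell import env gives the robot as it stands.
- The arm moves only by the tool servo_tool, never from a script. Its argument "moves" is text: rows parted by semicolons, each of 7 numbers parted by spaces: the shift along the tool's x, y, z as a fraction of full scale, then the turn, a rotation vector about the tool's x, y, z as a fraction of full scale, then the gripper's target within -1 to 1 (shut at 1, half-way at 0, fully open at -1). A call has 1 to 20 rows; each row shifts and turns the pose as measured when the row begins, along the tool's axes as they then stand; what a row does not reach is not made up. Full scale, the value 1, is 1000 mm for a shift and 0.5 rad for a turn. A row lasts 1/12 s, in which the tool goes at most 41.7 mm and 7.16 degrees, less where a joint would pass 70% of its speed; a pose out of reach is approached as far as the arm can. A call with a number of a shift or a turn outside -1 to 1 is refused whole. A call with a gripper value outside its range is refused whole. The fingers move at their own pace and stop on an object; "squeeze" is the grip in N (left out, the last holds). Time passes only in rows, so rows that do not move let the fingers close. It gives the time, the measured TCP pose, the force and the opening at its end, in the units of the state.
- env.get_obs(): the state, without advancing time (a new reading comes with each control period).
- env.read_camera(name): name is "scene" or "top" or "wrist"; returns a dict with "img" (480x640x3 uint8, red, green, blue), "range_z" (480x640 float32, m along the optical axis (not along the pixel's ray), 0 where there is no reading), "mtx" (3x3 intrinsics, pixels), "T" (4x4, takes a point from camera to world coordinates); the wrist camera has in their place "hand_eye" (4x4, takes a point from camera to tool coordinates, whose origin is the TCP and whose axes are the flange's). Camera axes: x right, y up, looking along -z (the intrinsics and any distortion apply to the point x, -y, -z); pixel columns grow to the right and rows downward; lengths in m; the calibration is good to about 2 mm. A picture is of the moment at which its call begins: read the wrist's pose just before it.
- env.sign_off(): hands the job in, once; it reports no verdict.
The state is a dict: "time_s": time; "qpos": joint angles; "joint_velocities": joint speeds; "effort": joint torques, N m; "tool_pos": TCP position; "tool_rot": TCP orientation; "force": force on the tool from outside, world axes, zero at the start; "wrist_torque": the same for the moment, N m; "grip_width": finger opening in m.
Only numpy, scipy, OpenCV 4.12 (cv2) and the standard library are available. Lean on these libraries where they do the work, as an engineer would, in place of code of your own. Each camera call takes 0.05 s, during which the arm holds its last target.

## Working session

There is one attempt and no reset: what is moved stays moved. The work goes in short steps, Python scripts to look and compute and a tool call to move; the robot and the scene stay as the last step left them, time stands still between calls to the robot, and variables do not carry over. Pictures are saved under pics/ and viewed, and the job is handed in when it is done.

Besides the shell and the picture viewer there is one more tool, called as name(argument=value, ...), one argument or row to a line, values as JSON. servo_tool: Moves the arm, as the interface text tells. Its arguments: {"type":"object","properties":{"moves":{"type":"string"},"squeeze":{"type":"number"}},"required":["moves"]}

```bash
ls; mkdir -p pics; cat > h.py <<'E'
import numpy as np, cv2
from cell import env
from scipy.spatial.transform import Rotation as R
def snap(n,f):
    o=env.get_obs(); c=env.read_camera(n)
    cv2.imwrite('pics/'+f,c['img'][:,:,::-1]); 
    if 'T' not in c:
        T=np.eye(4);T[:3,:3]=R.from_euler('xyz',o['tool_rot'],degrees=True).as_matrix();T[:3,3]=o['tool_pos']
        c['T']=T@np.array(c['hand_eye'])
    return c
def ray(c,u,v,z):
    m=c['mtx']; d=np.array([(u-m[0,2])/m[0,0],-(v-m[1,2])/m[1,1],-1.]); T=c['T']
    d=T[:3,:3]@d; o=T[:3,3]; return o+d*(z-o[2])/d[2]
def proj(c,p):
    T=c['T']; q=T[:3,:3].T@(np.array(p)-T[:3,3]); m=c['mtx']
    return m[0,2]+m[0,0]*q[0]/-q[2], m[1,2]+m[1,1]*q[1]/q[2]
def depthpt(c,u,v):
    m=c['mtx']; z=c['range_z'][int(v),int(u)]
    q=np.array([(u-m[0,2])/m[0,0]*z,-(v-m[1,2])/m[1,1]*z,-z]); return c['T'][:3,:3]@q+c['T'][:3,3]
E
python3 - <<'E'
from h import *
for n in ['scene','top','wrist']:
    c=snap(n,n+'0.png'); print(n,c['mtx'].tolist(),np.round(c['T'],3).tolist(), [k for k in c])
print(env.get_obs())
E
```

```text
pics
scene [[446.54962526191133, 0.0, 324.4252912863871], [0.0, 446.54962526191133, 239.62631788945683], [0.0, 0.0, 1.0]] [[-0.528, -0.444, 0.724, 1.39], [0.849, -0.298, 0.437, 0.499], [0.022, 0.845, 0.534, 0.672], [0.0, 0.0, 0.0, 1.0]] ['img', 'range_z', 'mtx', 'T']
top [[527.4903851340575, 0.0, 323.28504318982215], [0.0, 527.4903851340575, 235.88458735913358], [0.0, 0.0, 1.0]] [[-0.044, 0.973, -0.226, 0.357], [-0.999, -0.042, 0.013, 0.007], [0.003, 0.226, 0.974, 1.132], [0.0, 0.0, 0.0, 1.0]] ['img', 'range_z', 'mtx', 'T']
wrist [[426.3678998973627, 0.0, 318.8827990002764], [0.0, 426.3678998973627, 228.25023197106862], [0.0, 0.0, 1.0]] [[0.299, -0.916, -0.267, 0.122], [0.954, 0.287, 0.085, 0.641], [-0.001, -0.28, 0.96, 0.385], [0.0, 0.0, 0.0, 1.0]] ['img', 'range_z', 'mtx', 'hand_eye', 'T']
{'time_s': 0.15, 'qpos': array([-71.84407833,  18.43032876,  -4.01533108,  83.15870697,
         1.29426984,  78.54127172,  -3.25919762]), 'joint_velocities': array([ 0.00042393, -0.18169179,  0.04305696, -0.07687628,  0.08474758,
       -0.1006773 ,  0.00991934]), 'effort': array([ 2.44332232e-04, -4.91792500e+01, -4.04515145e-01, -3.12880862e+01,
       -6.40002033e-02,  4.03561955e-02,  1.09110490e-04]), 'tool_pos': array([0.19373585, 0.62003326, 0.23270232]), 'tool_rot': array([-1.79914868e+02,  4.41461616e-03,  1.62653939e+02]), 'force': array([ 0.25529264,  0.03757534, -0.72459945]), 'wrist_torque': array([ 0.03866344,  0.03085121, -0.00959023]), 'grip_width': 0.0873766919907144}
```

View pics/top0.png

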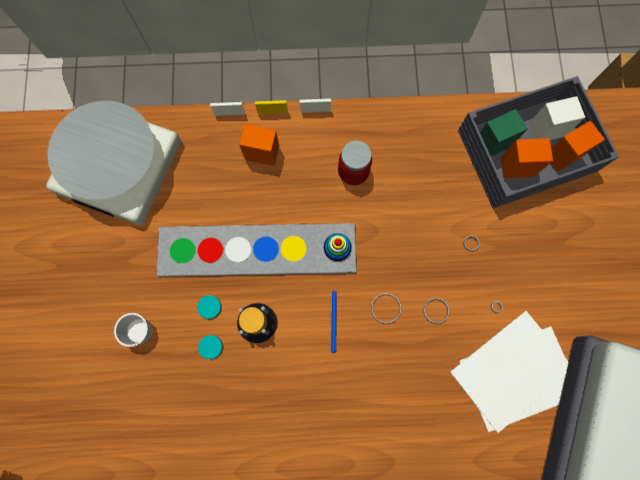

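View pics/scene0.png

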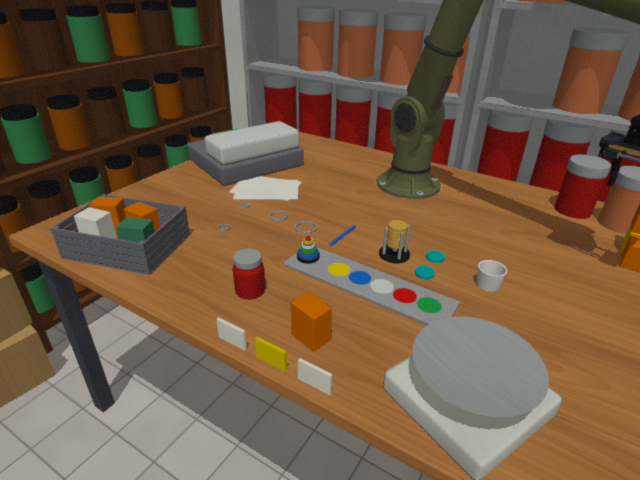

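View pics/wrist0.png

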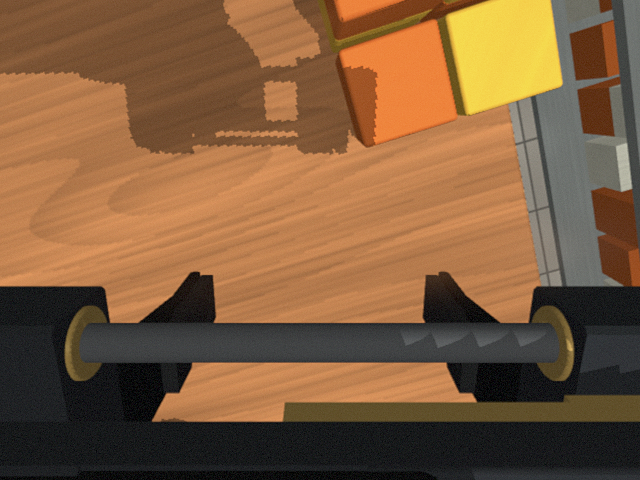

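```bash
python3 - <<'E'
from h import *
c=snap('top','top1.png'); im=c['img']; hsv=cv2.cvtColor(im,cv2.COLOR_RGB2HSV)
for n,(u,v,z) in dict(r1=(386,308,.004),r2=(436,310.5,.004),r3=(496,306.5,.004),r4=(471.5,243,.004),green=(182.5,250.5,.012),red=(210,250,.012),white=(238,249,.012),blue=(266,248.5,.012),yel=(293.5,248,.012),tip=(338,243,.075),disc=(252,320,.094),holder=(257,323,0),tin=(355,160,.1),cup=(133,330,.05),pen1=(334,292,.005),pen2=(334,352,.005)).items():
    print(n,np.round(ray(c,u,v,z),3))
m=np.zeros(im.shape[:2],np.uint8)
cr=cv2.resize(im[210:370,320:520],None,fx=4,fy=4,interpolation=cv2.INTER_CUBIC)
cv2.imwrite('pics/crop0.png',cr[:600,:,::-1])
cr=cv2.resize(im[210:370,110:310],None,fx=4,fy=4,interpolation=cv2.INTER_CUBIC)
cv2.imwrite('pics/crop1.png',cr[:600,:,::-1])
E
```

```text
r1 [ 0.455 -0.134  0.004]
r2 [ 0.445 -0.24   0.004]
r3 [ 0.448 -0.368  0.004]
r4 [ 0.588 -0.331  0.004]
green [0.597 0.299 0.012]
red [0.596 0.239 0.012]
white [0.595 0.179 0.012]
blue [0.594 0.118 0.012]
yel [0.592 0.059 0.012]
tip [ 0.586 -0.036  0.075]
disc [0.436 0.14  0.094]
holder [0.436 0.141 0.   ]
tin [ 0.755 -0.079  0.1  ]
cup [0.429 0.386 0.05 ]
pen1 [ 0.494 -0.025  0.005]
pen2 [ 0.369 -0.019  0.005]
```

View pics/crop0.png

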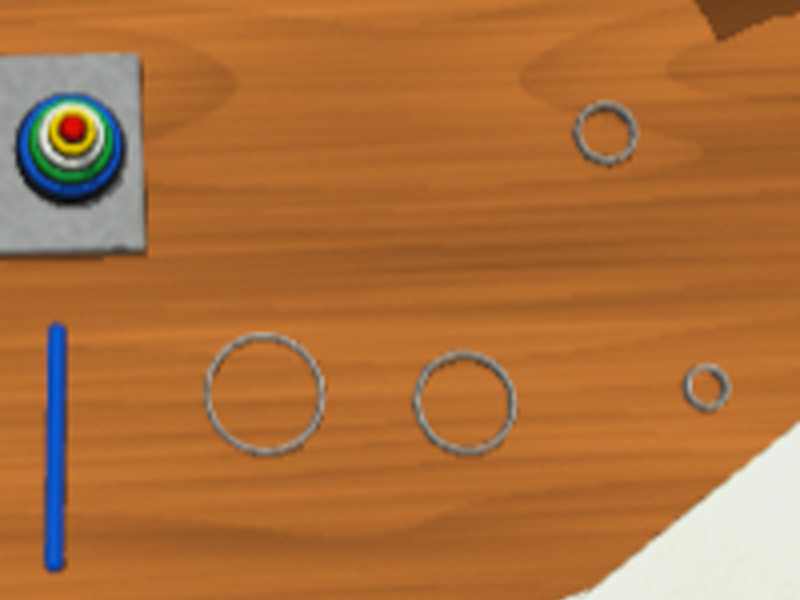

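View pics/crop1.png

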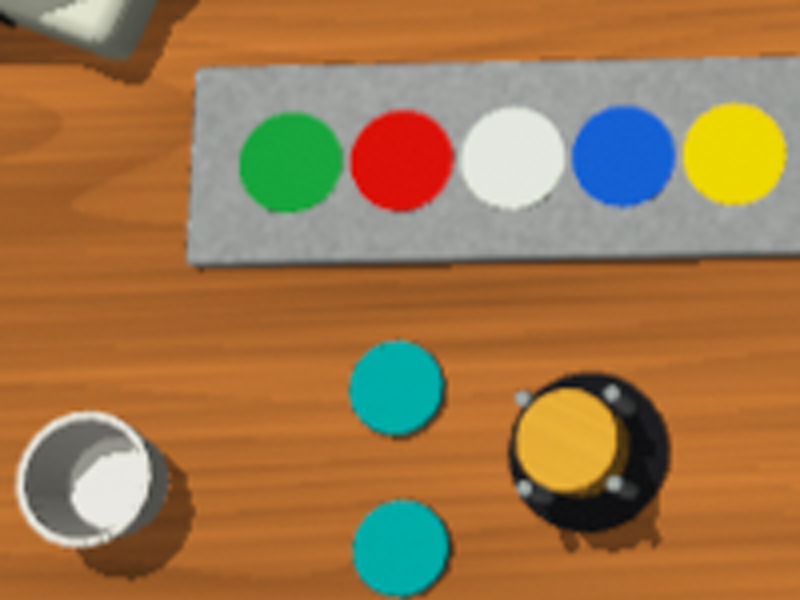

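```bash
cat >> h.py <<'E'
def plan(p,yaw=None):
    o=env.get_obs(); M=R.from_euler('xyz',o['tool_rot'],degrees=True)
    d=M.inv().apply(np.array(p)-o['tool_pos'])
    print('t',round(o['time_s'],2),'pos',np.round(o['tool_pos'],4),'rot',np.round(o['tool_rot'],2),'F',np.round(o['force'],1),'w',round(o['grip_width'],4))
    print('  shift tool',np.round(d,4))
    if yaw is not None:
        T=R.from_euler('xyz',[180,0,yaw],degrees=True); print('  turn units',np.round((M.inv()*T).as_rotvec()/.5,4))
E
python3 - <<'E'
from h import *
plan([.55,.25,.25],90)
c=snap('top','t.png')
# box corner heights
for (u,v) in [(490,205),(495,207),(497,200),(480,170),(540,190),(471,150)]: print(u,v,np.round(depthpt(c,u,v),3))
print(np.round(env.read_camera('wrist')['hand_eye'],4))
E
```

```text
t 0.2 pos [0.1938 0.6201 0.2329] rot [-1.7993e+02  1.0000e-02  1.6265e+02] F [-0.6 -0.  -0.4] w 0.087
  shift tool [-0.4504 -0.2471 -0.0168]
  turn units [-1.800e-03  1.600e-03  2.536e+00]
490 205 [ 0.674 -0.383 -0.001]
495 207 [ 0.669 -0.394 -0.001]
497 200 [ 0.673 -0.385  0.041]
480 170 [ 0.75  -0.363  0.021]
540 190 [ 0.701 -0.494  0.012]
471 150 [ 0.798 -0.347  0.022]
[[-1.100e-03  9.601e-01  2.796e-01  7.500e-02]
 [ 1.000e+00  1.200e-03 -3.000e-04 -1.400e-03]
 [-7.000e-04  2.796e-01 -9.601e-01 -1.523e-01]
 [ 0.000e+00  0.000e+00  0.000e+00  1.000e+00]]
```

servo_tool(
  moves="-.035 -.019 -.0013 0 0 0 -1;-.035 -.019 -.0013 0 0 0 -1;-.035 -.019 -.0013 0 0 0 -1;-.035 -.019 -.0013 0 0 0 -1;-.035 -.019 -.0013 0 0 0 -1;-.035 -.019 -.0013 0 0 0 -1;-.035 -.019 -.0013 0 0 0 -1;-.035 -.019 -.0013 0 0 0 -1;-.035 -.019 -.0013 0 0 0 -1;-.035 -.019 -.0013 0 0 0 -1;-.035 -.019 -.0013 0 0 0 -1;-.035 -.019 -.0013 0 0 0 -1;-.035 -.019 -.0013 0 0 0 -1;-.035 -.019 0 0 0 0 -1;-.035 -.019 0 0 0 0 -1",
)

```text
time_s: 1.55
tool_pos: [0.6199, 0.1876, 0.2473]
tool_rot: [179.7, -0.3, 164.1]
force: [-0.1, 0.4, -0.1]
grip_width: 0.0869
```

```bash
python3 - <<'E'
from h import *
plan([.5,-.05,.25],90)
E
```

```text
t 1.55 pos [0.6199 0.1876 0.2473] rot [179.68  -0.31 164.14] F [-0.1  0.4 -0.1] w 0.0869
  shift tool [ 0.0504 -0.2613 -0.0039]
  turn units [ 2.500e-03 -1.650e-02  2.588e+00]
```

servo_tool(
  moves=".005 -.035 0 0 0 .24 -1;.01 -.03 0 0 0 .24 -1;.01 -.03 0 0 0 .24 -1;0 0 0 0 0 .24 -1;0 0 0 0 0 .24 -1;0 0 0 0 0 .24 -1;0 0 0 0 0 .24 -1;0 0 0 0 0 .24 -1;0 0 0 0 0 .24 -1;0 0 0 0 0 .24 -1;0 0 0 0 0 .19 -1",
)

```text
time_s: 2.47
tool_pos: [0.5635, 0.0896, 0.2395]
tool_rot: [-179.4, 0.3, 86.8]
force: [0.0, 0.6, 0.4]
grip_width: 0.0873
```

```bash
python3 - <<'E'
from h import *
plan([.49,-.05,.25],90)
c=snap('wrist','w1.png')
for p in [(.455,-.134,.008),(.586,-.036,.075)]: print(np.round(proj(c,p),1))
E
```

```text
t 2.47 pos [0.5635 0.0896 0.2395] rot [-179.43    0.31   86.81] F [0.  0.6 0.4] w 0.0873
  shift tool [-0.1435 -0.0657 -0.0091]
  turn units [-0.02    0.0102 -0.1113]
[230.1 400.3]
[354.3 349. ]
```

View pics/w1.png

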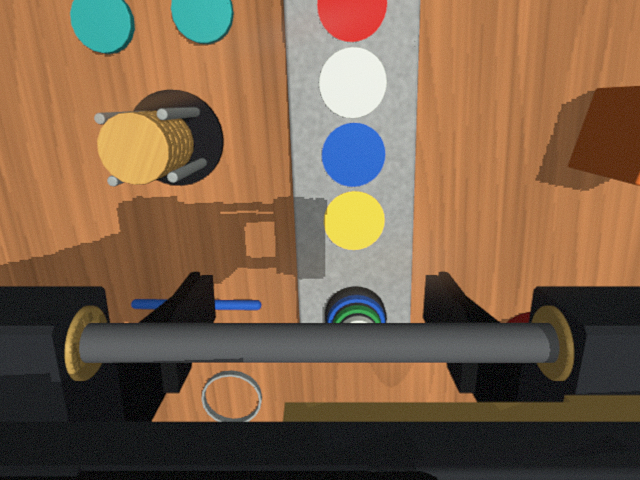

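servo_tool(
  moves="-.036 -.016 0 -.01 0 -.11 -1;-.036 -.018 0 0 0 0 -1;-.036 -.018 0 0 0 0 -1;-.036 -.018 0 0 0 0 -1;-.036 -.018 0 0 0 0 -1;-.036 -.018 0 0 0 0 -1;0 0 0 0 0 0 -1;0 0 0 0 0 0 -1",
)

```text
time_s: 3.18
tool_pos: [0.4526, -0.1318, 0.2401]
tool_rot: [-179.8, 0.2, 91.4]
force: [0.3, 1.5, 0.2]
grip_width: 0.0869
```

```bash
python3 - <<'E'
from h import *
plan([.455,-.134,.24],90)
c=snap('wrist','w2.png')
for p in [(.455,-.134,.008)]: print(np.round(proj(c,p),1))
E
```

```text
t 3.18 pos [ 0.4526 -0.1318  0.2401] rot [-179.85    0.2    91.37] F [0.3 1.5 0.2] w 0.0869
  shift tool [-0.0023  0.0023  0.0001]
  turn units [-0.0052  0.0069  0.0478]
[320.7 191.3]
```

View pics/w2.png

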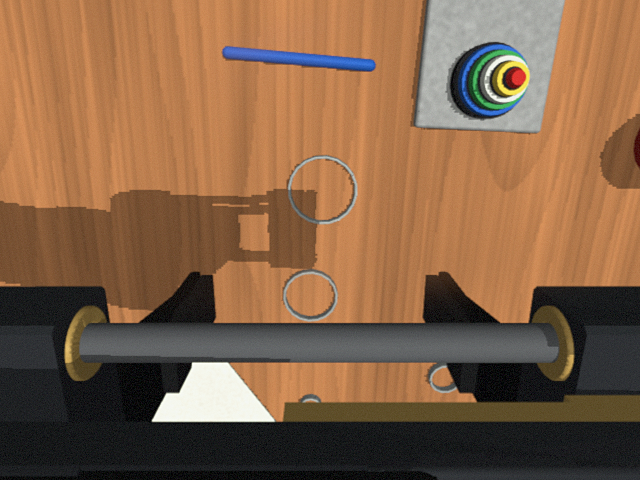

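```bash
cat >> h.py <<'E'
def ringfit(c,xy,rad=.045,z=.006,show=None):
    im=c['img']; hsv=cv2.cvtColor(im,cv2.COLOR_RGB2HSV)
    m=(hsv[:,:,1]<100)&(hsv[:,:,2]>45)
    u,v=proj(c,(xy[0],xy[1],z)); u2,_=proj(c,(xy[0]+rad,xy[1],z)); _,v2=proj(c,(xy[0]+rad,xy[1],z)); r=np.hypot(u2-u,v2-v)
    yy,xx=np.nonzero(m); k=np.hypot(xx-u,yy-v)<r; 
    P=np.array([ray(c,a,b,z)[:2] for a,b in zip(xx[k],yy[k])])
    A=np.c_[2*P,np.ones(len(P))]; 
    w=np.ones(len(P),bool)
    for _ in range(4):
        s=np.linalg.lstsq(A[w],(P[w]**2).sum(1),rcond=None)[0]; rr=np.sqrt(s[2]+s[0]**2+s[1]**2)
        e=abs(np.hypot(*(P-s[:2]).T)-rr); w=e<max(.004,0)
    return s[:2],2*rr+.0025,w.sum(),e[w].std()
E
python3 - <<'E'
from h import *
c=snap('wrist','w2b.png')
for p in [(.455,-.134),(.445,-.24)]: print(ringfit(c,p))
t=snap('top','t2.png')
for p in [(.455,-.134),(.445,-.24),(.448,-.368),(.588,-.331)]: print(ringfit(t,p))
E
```

```text
(array([ 0.45636272, -0.13310453]), np.float64(0.06350128818797066), np.int64(825), np.float64(0.0005584866669542948))
(array([ 0.44582996, -0.24946231]), np.float64(0.0684788168155136), np.int64(664), np.float64(0.0011531388810905841))
(array([ 0.45498641, -0.13281961]), np.float64(0.06362153757494628), np.int64(118), np.float64(0.00084739707919489))
(array([ 0.42510664, -0.27937574]), np.float64(0.03146355605094173), np.int64(4), np.float64(0.0005066152971803835))
(array([ 0.4518452 , -0.39752725]), np.float64(0.08751514735529697), np.int64(3), np.float64(3.708397196094976e-16))
(array([ 0.58496628, -0.32570837]), np.float64(0.07570038559183126), np.int64(4), np.float64(0.00028278930401118263))
```

servo_tool(
  moves="-.001 .004 .03 0 0 .048 -1;0 0 .036 0 0 0 -1;0 0 .036 0 0 0 -1;0 0 .036 0 0 0 -1;0 0 .03 0 0 0 -1;0 0 0 0 0 0 -1;0 0 0 0 0 0 -1",
)

```text
time_s: 3.92
tool_pos: [0.4656, -0.1212, 0.0675]
tool_rot: [179.8, 0.3, 91.5]
force: [0.7, 1.0, 0.6]
grip_width: 0.0873
```

```bash
python3 - <<'E'
from h import *
plan([.4563,-.1331,.0135],90)
c=snap('wrist','w3.png')
E
```

```text
t 3.92 pos [ 0.4656 -0.1212  0.0675] rot [179.84   0.34  91.48] F [0.7 1.  0.6] w 0.0873
  shift tool [-0.0114 -0.0098  0.0541]
  turn units [0.0058 0.0119 0.0516]
```

View pics/w3.png

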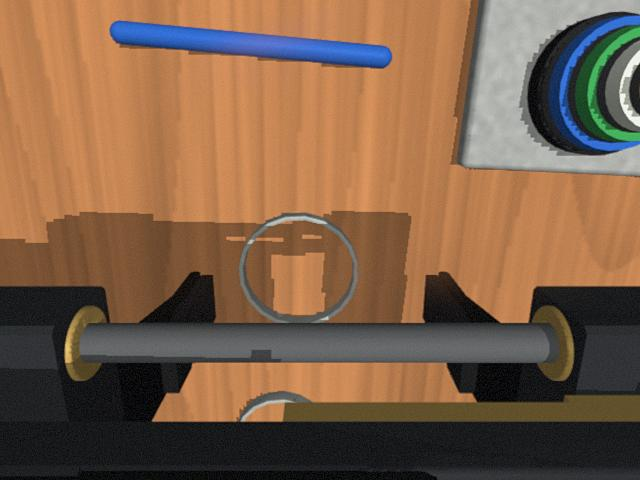

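servo_tool(
  moves="-.006 -.005 .01 0 0 .03 -1;-.005 -.004 .01 0 0 .02 -1;0 0 .01 0 0 0 -1;0 0 0 0 0 0 -1;0 0 0 0 0 0 -1",
)

```text
time_s: 4.38
tool_pos: [0.4615, -0.1328, 0.0409]
tool_rot: [179.2, 0.3, 90.1]
force: [0.3, -0.1, -0.1]
grip_width: 0.0868
```

```bash
python3 - <<'E'
from h import *
plan([.4563,-.1331,.0135],90)
c=snap('wrist','w3.png')
print(ringfit(c,(.456,-.133)))
plan([.4563,-.1331,.0135],90)
E
```

```text
t 4.38 pos [ 0.4615 -0.1328  0.0409] rot [179.21   0.28  90.08] F [ 0.3 -0.1 -0.1] w 0.0868
  shift tool [-0.0001 -0.0056  0.0273]
  turn units [0.0278 0.0098 0.003 ]
(array([ 0.45616084, -0.13953394]), np.float64(0.07331913262526567), np.int64(3401), np.float64(0.001140813697832111))
t 4.43 pos [ 0.4614 -0.1327  0.0408] rot [179.22   0.28  90.09] F [-0.  -0.2 -0. ] w 0.0873
  shift tool [-0.0002 -0.0055  0.0273]
  turn units [0.0271 0.0096 0.0033]
```

servo_tool(
  moves="0 -.0055 .007 .02 .01 0 -1;0 0 .007 .007 0 0 -1;0 0 .007 0 0 0 -1;0 0 0 0 0 0 -1;0 0 0 0 0 0 -1",
)

```text
time_s: 4.85
tool_pos: [0.4566, -0.1327, 0.0186]
tool_rot: [179.9, -0.1, 90.1]
force: [0.1, 0.6, 1.3]
grip_width: 0.0869
```

```bash
python3 - <<'E'
from h import *
plan([.4563,-.1331,.0135],90)
E
```

```text
t 4.85 pos [ 0.4566 -0.1327  0.0186] rot [ 1.7994e+02 -7.0000e-02  9.0110e+01] F [0.1 0.6 1.3] w 0.0869
  shift tool [-0.0004 -0.0003  0.0051]
  turn units [ 0.002  -0.0023  0.0037]
```

servo_tool(
  moves="0 0 .005 0 0 0 -1;0 0 0 0 0 0 -1;0 0 0 0 0 0 1;0 0 0 0 0 0 1;0 0 0 0 0 0 1;0 0 0 0 0 0 1;0 0 0 0 0 0 1;0 0 0 0 0 0 1",
  squeeze=20,
)

```text
time_s: 5.52
tool_pos: [0.457, -0.1326, 0.0133]
tool_rot: [179.9, -0.1, 90.1]
force: [-0.6, 0.6, 0.2]
grip_width: 0.0625
```

```bash
python3 - <<'E'
from h import *
plan([.4563,-.1331,.0135],90)
E
```

```text
t 5.52 pos [ 0.457  -0.1326  0.0133] rot [ 1.7991e+02 -6.0000e-02  9.0130e+01] F [-0.6  0.6  0.2] w 0.0625
  shift tool [-0.0005 -0.0007 -0.0002]
  turn units [ 0.003  -0.002   0.0046]
```

servo_tool(
  moves="0 0 -.02 0 0 0 1;0 0 -.03 0 0 0 1;0 0 -.03 0 0 0 1;0 0 -.03 0 0 0 1;0 0 -.03 0 0 0 1;.016 .022 -.01 0 0 0 1;.016 .022 -.01 0 0 0 1;.016 .022 -.01 0 0 0 1;.016 .022 -.01 0 0 0 1;.016 .022 -.01 0 0 0 1;.016 .022 -.01 0 0 0 1;0 0 0 0 0 0 1;0 0 0 0 0 0 1",
)

```text
time_s: 6.6
tool_pos: [0.5924, -0.033, 0.2233]
tool_rot: [179.9, -0.3, 89.9]
force: [-0.2, -0.4, -0.7]
grip_width: 0.0624
```

```bash
python3 - <<'E'
from h import *
plan([.586,-.036,.24],90)
c=snap('wrist','w4.png')
print(np.round(proj(c,(.586,-.036,.075)),1))
E
```

```text
t 6.6 pos [ 0.5924 -0.033   0.2233] rot [179.88  -0.32  89.9 ] F [-0.2 -0.4 -0.7] w 0.0624
  shift tool [-0.0029 -0.0063 -0.0167]
  turn units [ 0.0043 -0.0111 -0.0033]
[308.  216.9]
```

View pics/w4.png

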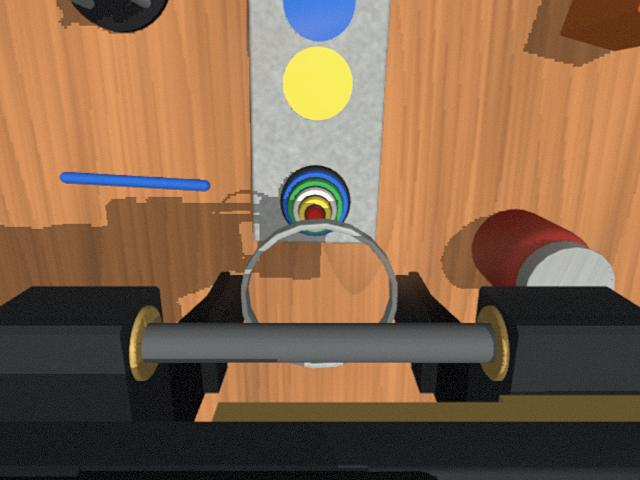

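```bash
cat >> h.py <<'E'
def gauge(c,xy=(.588,-.037)):
    hsv=cv2.cvtColor(c['img'],cv2.COLOR_RGB2HSV); H,S,V=[hsv[:,:,i].astype(int) for i in range(3)]
    ms=dict(red=((H<8)|(H>172),.074,.009),yellow=((H>20)&(H<35),.064,.016),green=((H>45)&(H<85),.042,.032),blue=((H>100)&(H<125),.031,.04))
    for n,(m,z,rad) in ms.items():
        m=m&(S>130)&(V>50); u,v=proj(c,(*xy,z)); u2,v2=proj(c,(xy[0]+rad,xy[1],z)); r=np.hypot(u2-u,v2-v)
        yy,xx=np.nonzero(m); k=np.hypot(xx-u,yy-v)<r*1.2
        if k.sum()<5: print(n,'none');continue
        P=np.array([ray(c,a,b,z)[:2] for a,b in zip(xx[k],yy[k])])
        h=cv2.convexHull((P*1e5).astype(np.float32)).reshape(-1,2)/1e5
        (cx,cy),rr=cv2.minEnclosingCircle((P*1e4).astype(np.float32))
        A=np.c_[2*h,np.ones(len(h))]; s=np.linalg.lstsq(A,(h**2).sum(1),rcond=None)[0]
        print(n,k.sum(),'mean',P.mean(0).round(4),'hullfit',s[:2].round(4),'d',round(2*np.sqrt(s[2]+s[0]**2+s[1]**2),4),'enc',round(cx/1e4,4),round(cy/1e4,4),round(rr/5e3,4))
E
python3 - <<'E'
from h import *
c=snap('wrist','w4.png'); gauge(c)
cv2.imwrite('pics/w4c.png',cv2.resize(c['img'][150:270,240:400],None,fx=5,fy=5,interpolation=cv2.INTER_NEAREST)[:,:,::-1])
E
```

```text
red 177 mean [ 0.5904 -0.0329] hullfit [ 0.5907 -0.0341] d 0.0123 enc 0.5906 -0.0345 0.0135
yellow 348 mean [ 0.5908 -0.0298] hullfit [ 0.5909 -0.0341] d 0.0234 enc 0.5908 -0.0344 0.0242
green 617 mean [ 0.5907 -0.0275] hullfit [ 0.5907 -0.0354] d 0.0443 enc 0.5907 -0.0355 0.045
blue 864 mean [ 0.5908 -0.0266] hullfit [ 0.5908 -0.0354] d 0.0549 enc 0.5908 -0.0353 0.0554
```

View pics/w4c.png

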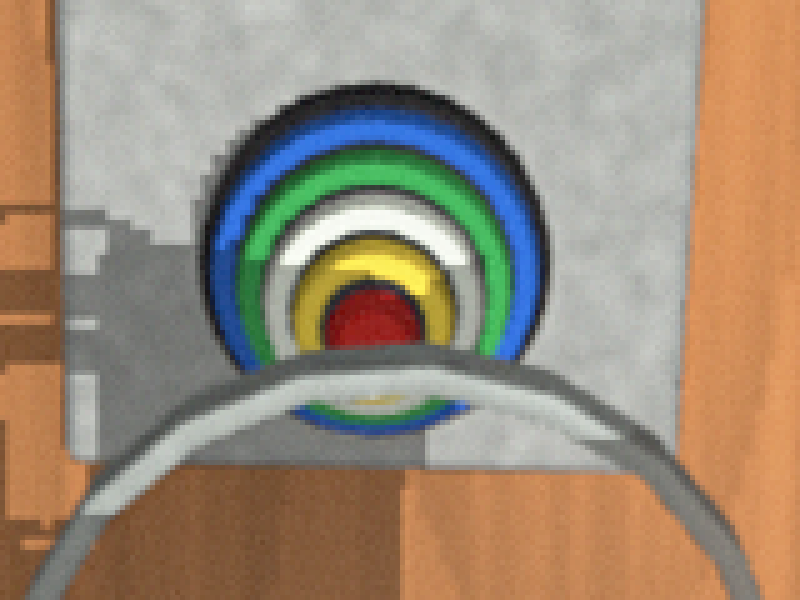

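servo_tool(
  moves="-.015 -.001 -.008 0 -.011 0 1;-.015 0 -.008 0 0 0 1;-.005 0 0 0 0 0 1;0 0 0 0 0 0 1;0 0 0 0 0 0 1",
)

```text
time_s: 7.12
tool_pos: [0.5857, -0.0762, 0.2393]
tool_rot: [-179.9, -0.0, 89.5]
force: [-0.5, 0.0, -0.4]
grip_width: 0.0626
```

```bash
python3 - <<'E'
from h import *
plan([.586,-.036,.24],90)
c=snap('wrist','w5.png'); gauge(c,(.5908,-.0352))
o=env.get_obs(); p=o['tool_pos']
print(ringfit(c,p[:2],.042,p[2]-.0053))
E
```

```text
t 7.12 pos [ 0.5857 -0.0762  0.2393] rot [-1.7991e+02 -2.0000e-02  8.9500e+01] F [-0.5  0.  -0.4] w 0.0626
  shift tool [ 0.0402 -0.0001 -0.0007]
  turn units [-0.0031 -0.0007 -0.0175]
red 281 mean [ 0.5907 -0.0354] hullfit [ 0.5907 -0.0354] d 0.0136 enc 0.5908 -0.0354 0.014
yellow 489 mean [ 0.5906 -0.0348] hullfit [ 0.5907 -0.0354] d 0.0242 enc 0.5906 -0.0354 0.0245
green 706 mean [ 0.5903 -0.0326] hullfit [ 0.5906 -0.0355] d 0.044 enc 0.5906 -0.0355 0.0444
blue 1023 mean [ 0.5909 -0.0332] hullfit [ 0.5908 -0.0357] d 0.055 enc 0.5907 -0.0357 0.0554
(array([ 0.58669504, -0.07610234]), np.float64(0.06366320552133664), np.int64(5319), np.float64(0.001031556256896599))
```

View pics/w5.png

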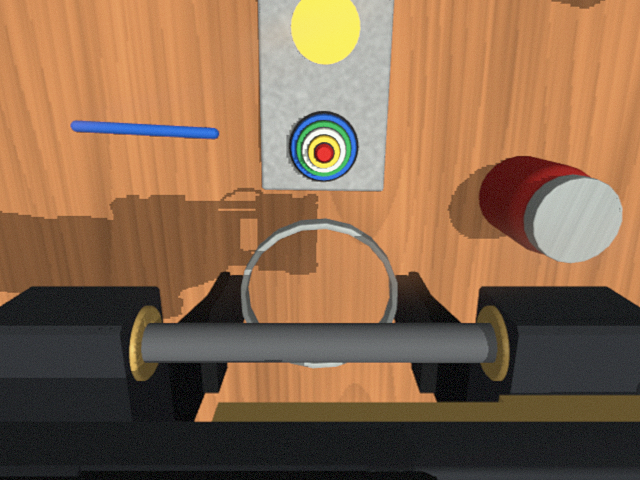

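servo_tool(
  moves=".014 .001 0 0 0 -.017 1;.014 .002 0 0 0 0 1;.012 .001 0 0 0 0 1;0 0 .025 0 0 0 1;0 0 .025 0 0 0 1;0 0 .02 0 0 0 1;0 0 .02 0 0 0 1;0 0 0 0 0 0 1;0 0 0 0 0 0 1",
)

```text
time_s: 7.92
tool_pos: [0.5899, -0.0181, 0.1454]
tool_rot: [-179.9, -0.4, 90.9]
force: [1.1, 0.4, 0.4]
grip_width: 0.0626
```

```bash
python3 - <<'E'
from h import *
plan([.590,-.0356,.0435],90)
c=snap('wrist','w6.png'); gauge(c,(.5908,-.0352))
o=env.get_obs(); p=o['tool_pos']
print(ringfit(c,p[:2],.042,p[2]-.0053))
E
```

```text
t 7.92 pos [ 0.5899 -0.0181  0.1454] rot [-179.91   -0.4    90.88] F [1.1 0.4 0.4] w 0.0626
  shift tool [-0.0182 -0.      0.1018]
  turn units [-0.0033 -0.0139  0.0309]
red 412 mean [ 0.5905 -0.0345] hullfit [ 0.5905 -0.0345] d 0.0131 enc 0.5905 -0.0346 0.0135
yellow 778 mean [ 0.5905 -0.0334] hullfit [ 0.5905 -0.0352] d 0.0251 enc 0.5905 -0.0353 0.0262
green 482 mean [ 0.5848 -0.0272] hullfit [ 0.5904 -0.0372] d 0.0432 enc 0.5904 -0.0356 0.0446
blue 789 mean [ 0.5889 -0.0254] hullfit [ 0.5903 -0.0351] d 0.0546 enc 0.5905 -0.0351 0.0554
(array([ 0.59065709, -0.01668858]), np.float64(0.06322164503525513), np.int64(7030), np.float64(0.0011284083617036473))
```

View pics/w6.png

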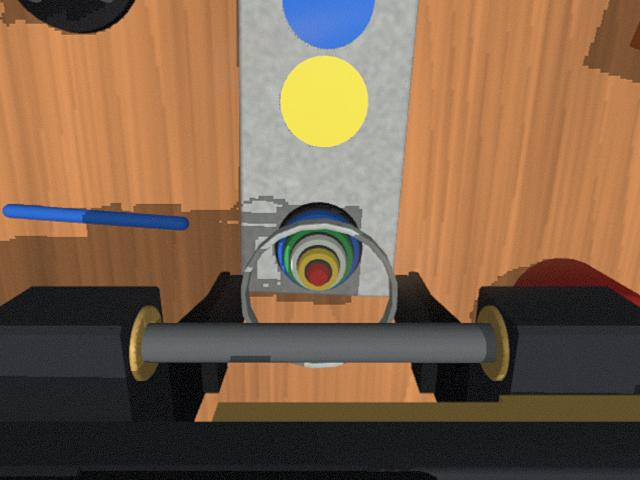

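servo_tool(
  moves="-.009 0 0 0 -.012 .03 1;-.008 0 0 0 0 0 1;0 0 0 0 0 0 1;0 0 .012 0 0 0 1;0 0 .012 0 0 0 1;0 0 .012 0 0 0 1;0 0 0 0 0 0 1;0 0 0 0 0 0 1",
)

```text
time_s: 8.63
tool_pos: [0.5931, -0.0367, 0.1108]
tool_rot: [179.7, -0.1, 89.9]
force: [-0.6, -0.8, -0.8]
grip_width: 0.0626
```

```bash
python3 - <<'E'
from h import *
plan([.5897,-.0356,.0435],90)
c=snap('wrist','w6.png'); gauge(c,(.5908,-.0352))
E
```

```text
t 8.63 pos [ 0.5931 -0.0367  0.1108] rot [ 1.7965e+02 -9.0000e-02  8.9920e+01] F [-0.6 -0.8 -0.8] w 0.0626
  shift tool [ 0.001  -0.0038  0.0673]
  turn units [ 0.0121 -0.0031 -0.0029]
red 598 mean [ 0.5905 -0.0345] hullfit [ 0.5905 -0.0345] d 0.0133 enc 0.5905 -0.0345 0.0136
yellow 1098 mean [ 0.5905 -0.0335] hullfit [ 0.5905 -0.0353] d 0.0252 enc 0.5903 -0.0354 0.0262
green 923 mean [ 0.5887 -0.0238] hullfit [ 0.5905 -0.0353] d 0.0445 enc 0.5903 -0.0354 0.0456
blue 1439 mean [ 0.59   -0.0228] hullfit [ 0.5905 -0.0353] d 0.0549 enc 0.5902 -0.0353 0.0557
```

View pics/w6.png

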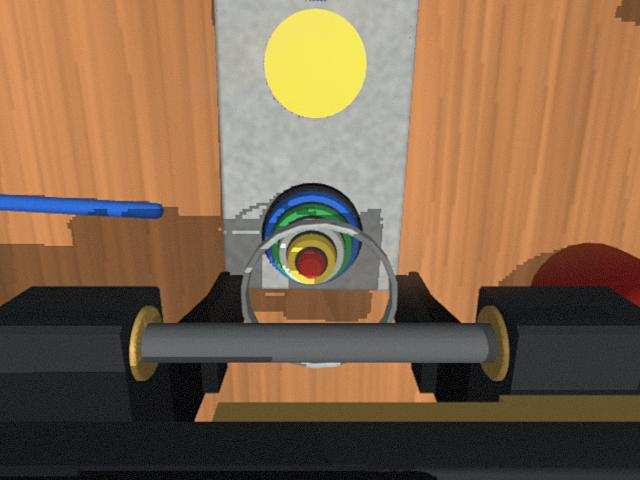

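servo_tool(
  moves=".0005 -.003 0 .012 0 0 1;0 -.001 .009 0 0 0 1;0 -.001 .009 0 0 0 1;0 -.001 .009 0 0 0 1;0 -.001 .009 0 0 0 1;0 0 .009 0 0 0 1;0 0 0 0 0 0 1;0 0 0 0 0 0 1",
)

```text
time_s: 9.35
tool_pos: [0.5845, -0.0353, 0.0603]
tool_rot: [-179.9, -0.1, 90.0]
force: [-0.2, 0.4, -0.2]
grip_width: 0.0627
```

```bash
python3 - <<'E'
from h import *
plan([.5897,-.0356,.0435],90)
c=snap('wrist','w6.png'); gauge(c,(.5908,-.0352))
E
```

```text
t 9.35 pos [ 0.5845 -0.0353  0.0603] rot [-1.7987e+02 -9.0000e-02  8.9980e+01] F [-0.2  0.4 -0.2] w 0.0627
  shift tool [-0.0003  0.0053  0.0168]
  turn units [-0.0046 -0.0033 -0.0007]
red 712 mean [ 0.5903 -0.0324] hullfit [ 0.5904 -0.0341] d 0.0134 enc 0.5903 -0.0341 0.0136
yellow 1489 mean [ 0.5903 -0.0303] hullfit [ 0.5905 -0.0344] d 0.0244 enc 0.5906 -0.0348 0.0255
green 1504 mean [ 0.5859 -0.0245] hullfit [ 0.5904 -0.0352] d 0.0448 enc 0.5905 -0.0354 0.0457
blue 1292 mean [ 0.5838 -0.0266] hullfit [ 0.5905 -0.0353] d 0.0549 enc 0.5906 -0.0353 0.0556
```

View pics/w6.png

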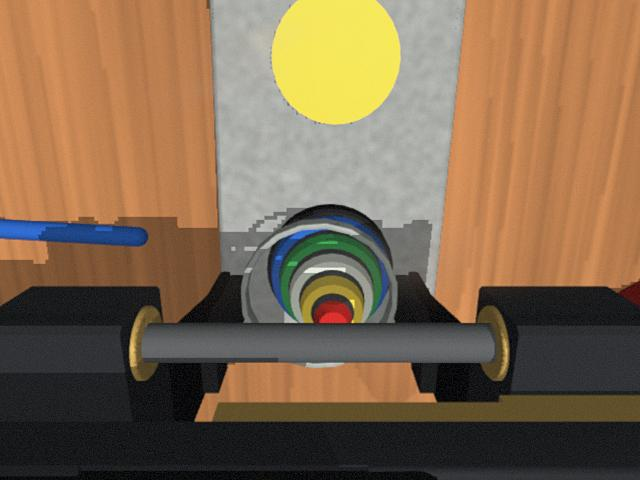

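servo_tool(
  moves="0 .003 0 0 0 0 1;0 .002 0 0 0 0 1;0 0 .004 0 0 0 1;0 0 .004 0 0 0 1;0 0 0 0 0 0 1;0 0 0 0 0 0 1",
)

```text
time_s: 9.9
tool_pos: [0.5916, -0.0352, 0.053]
tool_rot: [180.0, -0.1, 90.0]
force: [-0.4, -0.1, -0.6]
grip_width: 0.0628
```

```bash
python3 - <<'E'
from h import *
plan([.5896,-.0355,.0435],90)
E
```

```text
t 9.9 pos [ 0.5916 -0.0352  0.053 ] rot [ 1.7995e+02 -1.1000e-01  9.0000e+01] F [-0.4 -0.1 -0.6] w 0.0628
  shift tool [-0.0003 -0.002   0.0095]
  turn units [ 0.0016 -0.0037 -0.0001]
```

servo_tool(
  moves="-.0003 -.002 0 0 0 0 1;0 0 0 0 0 0 1;0 0 .004 0 0 0 1;0 0 0 0 0 0 1;0 0 .004 0 0 0 1;0 0 0 0 0 0 1;0 0 0 0 0 0 1",
)

```text
time_s: 10.48
tool_pos: [0.5893, -0.0356, 0.0444]
tool_rot: [179.9, -0.1, 90.0]
force: [-0.2, 0.3, 0.2]
grip_width: 0.0626
```

```bash
python3 - <<'E'
from h import *
plan([.5896,-.0355,.0365],90)
c=snap('wrist','w6.png')
E
```

```text
t 10.48 pos [ 0.5893 -0.0356  0.0444] rot [ 1.7994e+02 -1.2000e-01  8.9990e+01] F [-0.2  0.3  0.2] w 0.0626
  shift tool [0.0001 0.0003 0.0079]
  turn units [ 0.002  -0.0041 -0.0004]
```

View pics/w6.png

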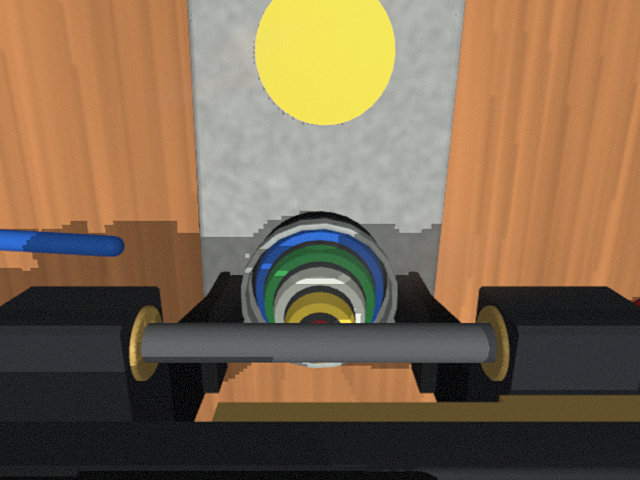

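servo_tool(
  moves="0 0 .003 0 0 0 1;0 0 0 0 0 0 1;0 0 .003 0 0 0 1;0 0 0 0 0 0 1;0 0 0 0 0 0 1",
)

```text
time_s: 10.95
tool_pos: [0.5892, -0.0355, 0.0377]
tool_rot: [180.0, -0.1, 90.0]
force: [-0.2, 0.0, -0.7]
grip_width: 0.0617
```

```bash
python3 - <<'E'
from h import *
plan([.5896,-.0355,.0353],90)
E
```

```text
t 10.95 pos [ 0.5892 -0.0355  0.0377] rot [ 1.7996e+02 -1.2000e-01  9.0000e+01] F [-0.2  0.  -0.7] w 0.0617
  shift tool [0.     0.0004 0.0024]
  turn units [ 0.0014 -0.004  -0.0001]
```

servo_tool(
  moves="0 0 .002 0 0 0 1;0 0 0 0 0 0 1;0 0 0 0 0 0 1",
)

```text
time_s: 11.2
tool_pos: [0.5892, -0.0355, 0.0355]
tool_rot: [180.0, -0.1, 90.0]
force: [0.3, 1.0, -0.8]
grip_width: 0.0625
```

```bash
python3 - <<'E'
from h import *
plan([.5896,-.0355,.0353],90)
c=snap('wrist','w7.png')
E
```

```text
t 11.2 pos [ 0.5892 -0.0355  0.0355] rot [ 1.7996e+02 -1.2000e-01  9.0000e+01] F [ 0.3  1.  -0.8] w 0.0625
  shift tool [0.     0.0004 0.0002]
  turn units [ 0.0015 -0.004  -0.0001]
```

View pics/w7.png

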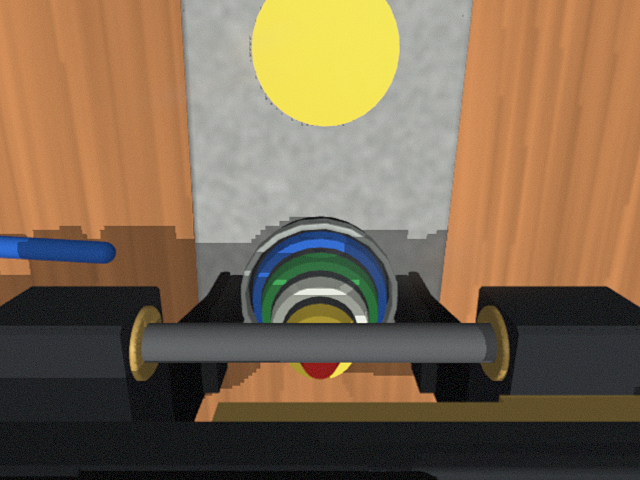

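servo_tool(
  moves="0 0 0 0 0 0 -1;0 0 0 0 0 0 -1;0 0 0 0 0 0 -1;0 0 0 0 0 0 -1;0 0 -.02 0 0 0 -1;0 0 -.03 0 0 0 -1;0 0 -.03 0 0 0 -1;0 0 -.03 0 0 0 -1;-.02 0 -.03 0 0 0 -1;-.03 0 -.02 0 0 0 -1;0 0 0 0 0 0 -1;0 0 0 0 0 0 -1",
)

```text
time_s: 12.25
tool_pos: [0.5882, -0.0862, 0.2022]
tool_rot: [-179.9, -0.1, 90.2]
force: [0.7, 1.2, -0.2]
grip_width: 0.0869
```

```bash
python3 - <<'E'
from h import *
plan([.445,-.24,.24],90)
c=snap('wrist','w8.png'); gauge(c,(.5908,-.0352))
print(ringfit(c,(.5905,-.0355),.04,.030))
u,v=map(int,proj(c,(.5905,-.0355,.04)))
cv2.imwrite('pics/w8c.png',cv2.resize(c['img'][max(0,v-60):v+60,u-80:u+80],None,fx=5,fy=5,interpolation=cv2.INTER_NEAREST)[:,:,::-1])
t=snap('top','t3.png')
for n,s in [('wrist',c),('top',t)]:
    for p in [(.445,-.24),(.448,-.368),(.588,-.331)]:
        try: print(n,ringfit(s,p))
        except Exception as e: print(e)
E
```

```text
t 12.25 pos [ 0.5882 -0.0862  0.2022] rot [-1.799e+02 -8.000e-02  9.017e+01] F [ 0.7  1.2 -0.2] w 0.0869
  shift tool [-0.1533 -0.1438 -0.0378]
  turn units [-0.0035 -0.0029  0.0061]
red 369 mean [ 0.5906 -0.0355] hullfit [ 0.5907 -0.0356] d 0.0137 enc 0.5906 -0.0355 0.014
yellow 629 mean [ 0.5906 -0.035 ] hullfit [ 0.5906 -0.0355] d 0.0243 enc 0.5906 -0.0355 0.0246
green 901 mean [ 0.5904 -0.0335] hullfit [ 0.5906 -0.0357] d 0.0439 enc 0.5905 -0.0356 0.0445
blue 1276 mean [ 0.5909 -0.0334] hullfit [ 0.5908 -0.0358] d 0.0549 enc 0.5908 -0.0357 0.0553
(array([ 0.59046223, -0.03562265]), np.float64(0.0679710812431928), np.int64(3012), np.float64(0.0011555046108405152))
wrist (array([ 0.44653822, -0.22928621]), np.float64(0.05704339507361498), np.int64(899), np.float64(0.0011562041461259712))
wrist (array([ 0.5473972 , -0.01164591]), np.float64(0.7235462213788114), np.int64(2), np.float64(2.498001805406602e-16))
wrist (array([ 0.20063806, -0.12157348]), np.float64(0.943539847876417), np.int64(1), np.float64(0.0))
top (array([ 0.44578042, -0.23862174]), np.float64(0.05352469908548291), np.int64(132), np.float64(0.0005371083842655559))
top (array([ 0.44826848, -0.36793138]), np.float64(0.023490021247032564), np.int64(55), np.float64(0.0005854387534296741))
top (array([ 0.57354917, -0.35418909]), np.float64(0.033035477503396984), np.int64(79), np.float64(0.000700857443912835))
```

View pics/w8c.png

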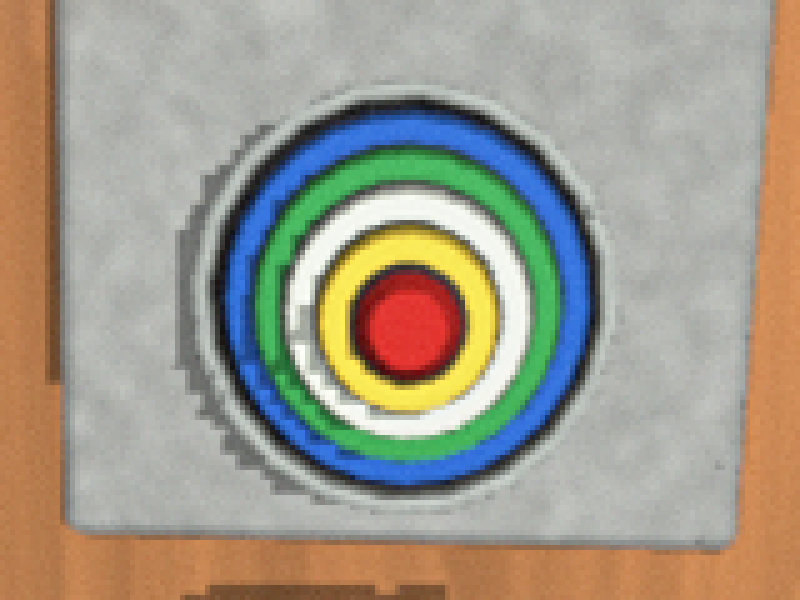

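View pics/t3.png

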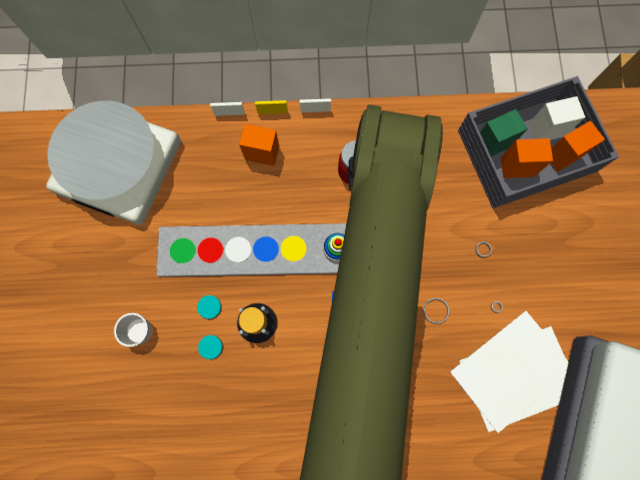

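servo_tool(
  moves="-.023 -.022 -.007 0 0 0 -1;-.023 -.022 -.007 0 0 0 -1;-.023 -.022 -.007 0 0 0 -1;-.023 -.022 -.007 0 0 0 -1;-.023 -.022 -.007 0 0 0 -1;-.023 -.022 0 0 0 0 -1;0 0 0 0 0 0 -1;0 0 0 0 0 0 -1;0 0 0 0 0 0 -1",
)

```text
time_s: 13.1
tool_pos: [0.4489, -0.2199, 0.2269]
tool_rot: [-178.8, -0.3, 91.0]
force: [-0.7, 0.1, -0.2]
grip_width: 0.0871
```

```bash
python3 - <<'E'
from h import *
c=snap('wrist','w9.png')
s=ringfit(c,(.4458,-.239),.036); print(s)
plan([s[0][0]-.001,s[0][1],.0135],90)
E
```

```text
(array([ 0.44708804, -0.23931785]), np.float64(0.05349259566469537), np.int64(716), np.float64(0.0005768716798104219))
t 13.15 pos [ 0.4493 -0.2192  0.2267] rot [-178.77   -0.29   91.11] F [ 0.  -0.8  0.2] w 0.0871
  shift tool [-0.0211  0.001   0.2132]
  turn units [-0.043  -0.0097  0.0389]
```

View pics/w9.png

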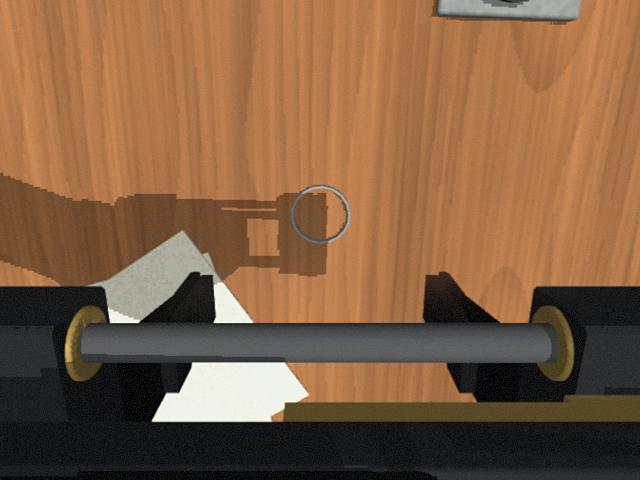

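servo_tool(
  moves="-.02 .001 .02 -.04 -.01 .039 -1;0 0 0 0 0 0 -1;0 0 .03 0 0 0 -1;0 0 .03 0 0 0 -1;0 0 .03 0 0 0 -1;0 0 .03 0 0 0 -1;0 0 0 0 0 0 -1;0 0 0 0 0 0 -1",
)

```text
time_s: 13.82
tool_pos: [0.4585, -0.2284, 0.0801]
tool_rot: [-179.8, 0.0, 91.1]
force: [0.1, -0.0, 0.8]
grip_width: 0.0873
```

```bash
python3 - <<'E'
from h import *
plan([.446,-.2393,.0135],90)
c=snap('wrist','w9.png')
s=ringfit(c,(.4458,-.239),.036); print(s)
E
```

```text
t 13.82 pos [ 0.4585 -0.2284  0.0801] rot [-179.83    0.     91.09] F [ 0.1 -0.   0.8] w 0.0873
  shift tool [-0.0107 -0.0125  0.0667]
  turn units [-0.006   0.0001  0.0382]
(array([ 0.44695706, -0.23925497]), np.float64(0.05351290479800221), np.int64(2015), np.float64(0.0007187210010286154))
```

servo_tool(
  moves="-.0107 -.0125 0 0 0 .038 -1;0 0 0 0 0 0 -1;0 0 .02 0 0 0 -1;0 0 0 0 0 0 -1;0 0 .02 0 0 0 -1;0 0 0 0 0 0 -1;0 0 0 0 0 0 -1",
)

```text
time_s: 14.45
tool_pos: [0.4531, -0.2426, 0.0512]
tool_rot: [179.2, 0.1, 89.9]
force: [0.4, -0.8, 0.3]
grip_width: 0.0873
```

```bash
python3 - <<'E'
from h import *
plan([.446,-.2393,.0135],90)
E
```

```text
t 14.45 pos [ 0.4531 -0.2426  0.0512] rot [1.7916e+02 1.2000e-01 8.9940e+01] F [ 0.4 -0.8  0.3] w 0.0873
  shift tool [ 0.0034 -0.0076  0.0376]
  turn units [ 0.0292  0.0043 -0.0021]
```

servo_tool(
  moves=".0034 -.007 0 .029 0 0 -1;0 0 0 0 0 0 -1;0 0 .012 0 0 0 -1;0 0 .012 0 0 0 -1;0 0 0 0 0 0 -1;0 0 0 0 0 0 -1",
)

```text
time_s: 14.95
tool_pos: [0.4486, -0.2397, 0.03]
tool_rot: [179.6, 0.2, 89.9]
force: [-0.2, 0.6, 0.1]
grip_width: 0.0869
```

```bash
python3 - <<'E'
from h import *
plan([.446,-.2393,.0135],90)
E
```

```text
t 14.95 pos [ 0.4486 -0.2397  0.03  ] rot [1.7964e+02 1.6000e-01 8.9950e+01] F [-0.2  0.6  0.1] w 0.0869
  shift tool [ 0.0004 -0.0027  0.0165]
  turn units [ 0.0126  0.0054 -0.0018]
```

servo_tool(
  moves=".0004 -.0027 .005 .012 .005 0 -1;0 0 0 0 0 0 -1;0 0 .006 0 0 0 -1;0 0 0 0 0 0 -1;0 0 .005 0 0 0 -1;0 0 0 0 0 0 -1;0 0 0 0 0 0 -1",
)

```text
time_s: 15.53
tool_pos: [0.4455, -0.2398, 0.0118]
tool_rot: [-179.9, 0.0, 89.9]
force: [0.3, -0.3, -0.4]
grip_width: 0.0872
```

```bash
python3 - <<'E'
from h import *
plan([.446,-.2393,.0135],90)
E
```

```text
t 15.53 pos [ 0.4455 -0.2398  0.0118] rot [-1.7992e+02  4.0000e-02  8.9920e+01] F [ 0.3 -0.3 -0.4] w 0.0872
  shift tool [ 0.0005  0.0005 -0.0017]
  turn units [-0.0027  0.0014 -0.0029]
```

servo_tool(
  moves=".0005 .0005 -.0017 0 0 0 -1;0 0 0 0 0 0 -1;0 0 0 0 0 0 1;0 0 0 0 0 0 1;0 0 0 0 0 0 1;0 0 0 0 0 0 1;0 0 0 0 0 0 1;0 0 0 0 0 0 1;0 0 0 0 0 0 1",
)

```text
time_s: 16.28
tool_pos: [0.4461, -0.239, 0.0141]
tool_rot: [-179.9, 0.0, 89.9]
force: [0.2, -0.5, -0.2]
grip_width: 0.0541
```

```bash
python3 - <<'E'
from h import *
plan([.5893,-.0355,.24],90)
E
```

```text
t 16.28 pos [ 0.4461 -0.239   0.0141] rot [-1.7994e+02  1.0000e-02  8.9940e+01] F [ 0.2 -0.5 -0.2] w 0.0541
  shift tool [ 0.2036  0.1427 -0.2261]
  turn units [-0.002   0.0004 -0.0021]
```

servo_tool(
  moves="0 0 -.02 0 0 0 1;0 0 -.03 0 0 0 1;0 0 -.03 0 0 0 1;0 0 -.03 0 0 0 1;.025 .022 -.01 0 0 0 1;.025 .022 -.01 0 0 0 1;.025 .022 -.01 0 0 0 1;.025 .022 -.005 0 0 0 1;.025 .022 0 0 0 0 1;.025 .022 0 0 0 0 1;0 0 0 0 0 0 1;0 0 0 0 0 0 1;0 0 0 0 0 0 1",
)

```text
time_s: 17.37
tool_pos: [0.5831, -0.0827, 0.1646]
tool_rot: [-179.9, -0.2, 89.6]
force: [-0.4, 0.3, -0.3]
grip_width: 0.0524
```

```bash
python3 - <<'E'
from h import *
plan([.5893,-.0355,.12],90)
c=snap('wrist','w10.png'); gauge(c,(.5908,-.0352))
o=env.get_obs(); p=o['tool_pos']
print(p,ringfit(c,p[:2],.036,p[2]-.006))
E
```

```text
t 17.37 pos [ 0.5831 -0.0827  0.1646] rot [-179.91   -0.21   89.63] F [-0.4  0.3 -0.3] w 0.0524
  shift tool [0.0471 0.0059 0.0448]
  turn units [-0.0031 -0.0075 -0.0129]
red 476 mean [ 0.5906 -0.0354] hullfit [ 0.5906 -0.0355] d 0.0137 enc 0.5906 -0.0355 0.0139
yellow 795 mean [ 0.5903 -0.0346] hullfit [ 0.5905 -0.0354] d 0.0242 enc 0.5905 -0.0354 0.0246
green 1135 mean [ 0.5899 -0.0327] hullfit [ 0.5905 -0.0356] d 0.044 enc 0.5905 -0.0356 0.0443
blue 1523 mean [ 0.5904 -0.0326] hullfit [ 0.5907 -0.0357] d 0.0547 enc 0.5907 -0.0357 0.055
[ 0.5826623  -0.08350473  0.16456183] (array([ 0.58394076, -0.08435773]), np.float64(0.056119291199400796), np.int64(4764), np.float64(0.0010881813168667142))
```

View pics/w10.png

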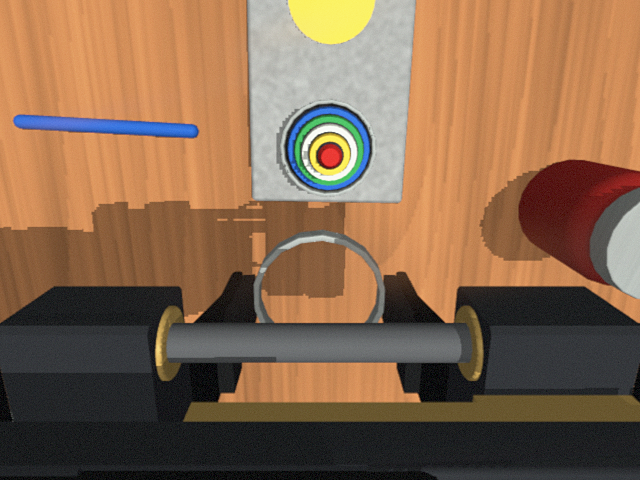

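servo_tool(
  moves=".022 .003 0 0 -.007 -.012 1;.02 .003 0 0 0 0 1;0 0 0 0 0 0 1;0 0 .015 0 0 0 1;0 0 0 0 0 0 1;0 0 .015 0 0 0 1;0 0 0 0 0 0 1;0 0 0 0 0 0 1",
)

```text
time_s: 18.08
tool_pos: [0.5843, -0.0541, 0.1358]
tool_rot: [-179.9, 0.2, 88.9]
force: [1.1, 0.1, -0.2]
grip_width: 0.0526
```

```bash
python3 - <<'E'
from h import *
plan([.5893,-.0353,.09],90)
E
```

```text
t 18.08 pos [ 0.5843 -0.0541  0.1358] rot [-179.86    0.18   88.93] F [ 1.1  0.1 -0.2] w 0.0526
  shift tool [0.019  0.0047 0.0457]
  turn units [-0.0048  0.0061 -0.0374]
```

servo_tool(
  moves=".019 .0047 0 0 .006 -.037 1;0 0 0 0 0 0 1;0 0 .013 0 0 0 1;0 0 .013 0 0 0 1;0 0 .01 0 0 0 1;0 0 0 0 0 0 1;0 0 0 0 0 0 1",
)

```text
time_s: 18.67
tool_pos: [0.5902, -0.0372, 0.0993]
tool_rot: [180.0, -0.0, 89.8]
force: [0.7, -0.5, 0.5]
grip_width: 0.0524
```

```bash
python3 - <<'E'
from h import *
plan([.5893,-.0353,.055],90)
E
```

```text
t 18.67 pos [ 0.5902 -0.0372  0.0993] rot [179.97  -0.    89.82] F [ 0.7 -0.5  0.5] w 0.0524
  shift tool [ 0.0018 -0.0009  0.0443]
  turn units [ 0.0011 -0.0001 -0.0062]
```

servo_tool(
  moves=".002 -.001 .008 0 0 -.006 1;0 0 .008 0 0 0 1;0 0 .008 0 0 0 1;0 0 .005 0 0 0 1;0 0 0 0 0 0 1;0 0 0 0 0 0 1",
)

```text
time_s: 19.17
tool_pos: [0.5884, -0.0354, 0.0663]
tool_rot: [-179.9, 0.0, 90.0]
force: [0.1, -0.8, 0.1]
grip_width: 0.053
```

```bash
python3 - <<'E'
from h import *
plan([.5893,-.0353,.0475],90)
c=snap('wrist','w11.png'); gauge(c,(.5908,-.0352))
o=env.get_obs(); p=o['tool_pos']
print(p,ringfit(c,p[:2],.036,p[2]-.006))
E
```

```text
t 19.17 pos [ 0.5884 -0.0354  0.0663] rot [-1.7993e+02  3.0000e-02  8.9970e+01] F [ 0.1 -0.8  0.1] w 0.053
  shift tool [0.0001 0.0009 0.0188]
  turn units [-0.0024  0.0009 -0.001 ]
red 895 mean [ 0.5905 -0.0338] hullfit [ 0.5904 -0.034 ] d 0.0131 enc 0.5905 -0.0341 0.0138
yellow 1524 mean [ 0.5904 -0.0316] hullfit [ 0.5904 -0.0349] d 0.0249 enc 0.5905 -0.0351 0.0262
green 697 mean [ 0.5823 -0.0316] hullfit [ 0.59   -0.0383] d 0.0426 enc 0.59 -0.0368 0.0445
blue 1876 mean [ 0.5902 -0.0207] hullfit [ 0.5905 -0.0352] d 0.0549 enc 0.5907 -0.0354 0.056
[ 0.58835568 -0.03550205  0.06635826] (array([ 0.58917772, -0.03587191]), np.float64(0.055376203110598515), np.int64(5586), np.float64(0.001138660568269677))
```

View pics/w11.png

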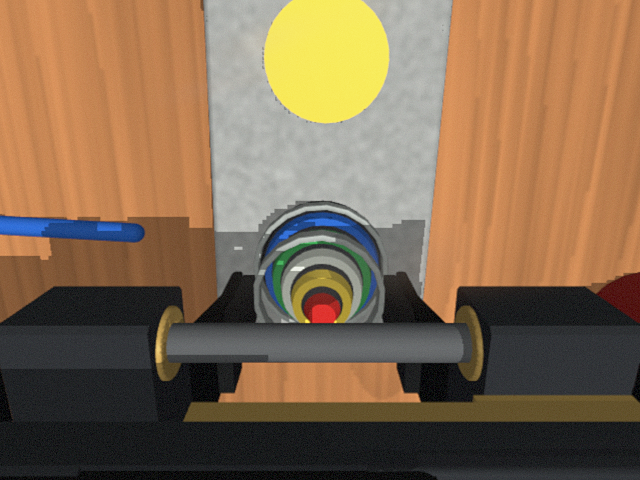

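servo_tool(
  moves=".0003 .001 0 0 0 0 1;0 0 0 0 0 0 1;0 0 .005 0 0 0 1;0 0 0 0 0 0 1;0 0 .005 0 0 0 1;0 0 0 0 0 0 1;0 0 0 0 0 0 1",
)

```text
time_s: 19.8
tool_pos: [0.5909, -0.0352, 0.0569]
tool_rot: [179.9, 0.0, 90.0]
force: [0.6, -0.3, -1.5]
grip_width: 0.0528
```

```bash
python3 - <<'E'
from h import *
plan([.5893,-.0353,.0475],90)
E
```

```text
t 19.8 pos [ 0.5909 -0.0352  0.0569] rot [1.7988e+02 1.0000e-02 8.9970e+01] F [ 0.6 -0.3 -1.5] w 0.0528
  shift tool [-0.0001 -0.0016  0.0094]
  turn units [ 0.004   0.0002 -0.0011]
```

servo_tool(
  moves="0 -.0016 0 0.003 0 0 1;0 0 0 0 0 0 1;0 -.0005 .004 0 0 0 1;0 0 0 0 0 0 1;0 -.0003 .003 0 0 0 1;0 0 0 0 0 0 1;0 0 0 0 0 0 1",
)

```text
time_s: 20.38
tool_pos: [0.5881, -0.0352, 0.0491]
tool_rot: [180.0, 0.0, 90.0]
force: [0.5, -1.0, 0.2]
grip_width: 0.0524
```

```bash
python3 - <<'E'
from h import *
plan([.5893,-.0353,.0475],90)
E
```

```text
t 20.38 pos [ 0.5881 -0.0352  0.0491] rot [179.99   0.    89.97] F [ 0.5 -1.   0.2] w 0.0524
  shift tool [-0.0001  0.0012  0.0016]
  turn units [ 0.0003  0.0001 -0.0012]
```

Correct x, then lower onto the ledge and view.

servo_tool(
  moves="0 .001 0 0 0 0 1;0 0 0 0 0 0 1;0 0 .0015 0 0 0 1;0 0 0 0 0 0 1;0 0 0 0 0 0 1",
)

```text
time_s: 20.8
tool_pos: [0.5894, -0.0352, 0.0476]
tool_rot: [180.0, 0.0, 90.0]
force: [0.2, -0.0, 0.3]
grip_width: 0.0528
```

```bash
python3 - <<'E'
from h import *
plan([.5893,-.0353,.0473],90)
c=snap('wrist','w12.png')
E
```

```text
t 20.8 pos [ 0.5894 -0.0352  0.0476] rot [179.97   0.    89.97] F [ 0.2 -0.   0.3] w 0.0528
  shift tool [-0.0001 -0.0001  0.0003]
  turn units [ 0.0009  0.0001 -0.0011]
```

View pics/w12.png

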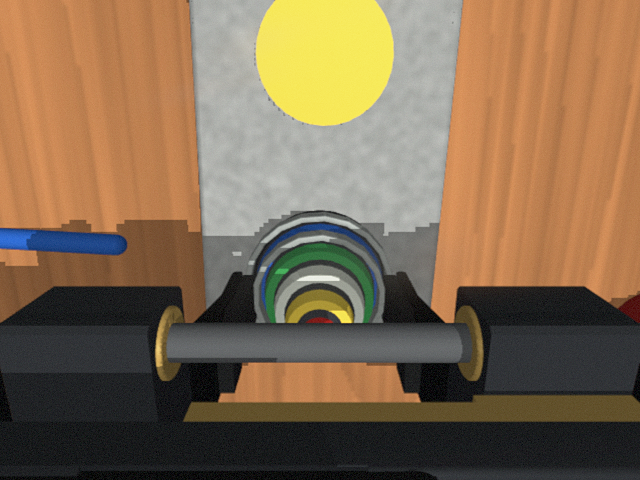

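servo_tool(
  moves="0 0 0 0 0 0 -1;0 0 0 0 0 0 -1;0 0 0 0 0 0 -1;0 0 0 0 0 0 -1;0 0 -.02 0 0 0 -1;0 0 -.03 0 0 0 -1;0 0 -.03 0 0 0 -1;0 0 -.03 0 0 0 -1;-.02 0 -.03 0 0 0 -1;-.03 0 -.02 0 0 0 -1;0 0 0 0 0 0 -1;0 0 0 0 0 0 -1",
)

```text
time_s: 21.85
tool_pos: [0.5882, -0.0854, 0.2141]
tool_rot: [-179.8, 0.0, 90.2]
force: [1.9, 0.7, -0.3]
grip_width: 0.0871
```

```bash
cat >> h.py <<'E'
def crop(c,p,f,h=60,k=5):
    u,v=map(int,proj(c,p)); w=int(h*4/3); v0=max(0,v-h);u0=max(0,u-w)
    cv2.imwrite('pics/'+f,cv2.resize(c['img'][v0:v+h,u0:u+w],None,fx=k,fy=k,interpolation=cv2.INTER_NEAREST)[:,:,::-1])
E
python3 - <<'E'
from h import *
c=snap('wrist','w13.png'); crop(c,(.5905,-.0355,.04),'w13c.png')
t=snap('top','t4.png')
for p in [(.448,-.368),(.5735,-.354)]: print(ringfit(t,p,.025))
plan([.448,-.368,.24],90)
E
```

```text
(array([ 0.44826848, -0.36793138]), np.float64(0.023490021247032564), np.int64(55), np.float64(0.0005854387534296741))
(array([ 0.57355615, -0.35436955]), np.float64(0.03333343070818781), np.int64(85), np.float64(0.000696650251312927))
t 21.95 pos [ 0.5877 -0.0859  0.2132] rot [-1.7977e+02  1.1000e-01  9.0130e+01] F [-0.2 -0.3 -0.6] w 0.0867
  shift tool [-0.2818 -0.1404 -0.0257]
  turn units [-0.008   0.0037  0.0046]
```

View pics/w13c.png

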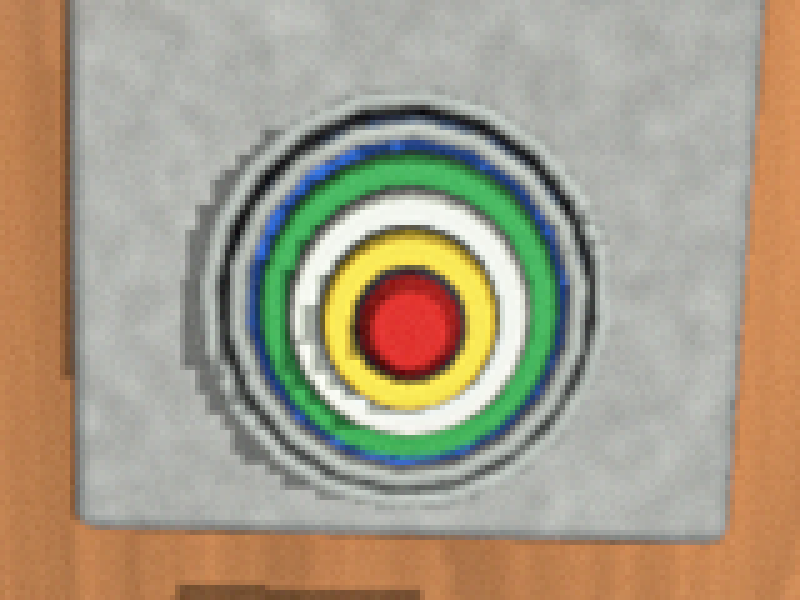

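servo_tool(
  moves="-.034 -.002 -.002 0 0 0 -1;-.034 -.002 -.002 0 0 0 -1;-.034 -.002 -.002 0 0 0 -1;-.034 -.002 -.002 0 0 0 -1;-.034 -.002 -.002 0 0 0 -1;-.034 -.002 0 0 0 0 -1;-.034 -.002 0 0 0 0 -1;0 0 0 0 0 -.225 -1;0 0 0 0 0 -.225 -1;0 0 0 0 0 -.225 -1;0 0 0 0 0 -.225 -1;0 0 0 0 0 -.225 -1;0 0 0 0 0 -.225 -1;0 0 0 0 0 -.2 -1;0 0 0 0 0 0 -1;0 0 0 0 0 0 -1",
)

```text
time_s: 23.28
tool_pos: [0.5717, -0.3118, 0.1941]
tool_rot: [-179.0, -2.5, 137.9]
force: [-0.3, -0.3, -0.5]
grip_width: 0.087
```

```bash
python3 - <<'E'
from h import *
c=snap('wrist','w14.png')
s=ringfit(c,(.5745,-.355),.026); print(s)
plan([s[0][0],s[0][1],.0135],135)
for p in [(.67,-.385,0),(.67,-.385,.08)]:
    u,v=proj(c,p);print(u,v)
E
```

```text
(array([ 0.57486159, -0.35505354]), np.float64(0.033666419233327555), np.int64(534), np.float64(0.0006216887961932924))
t 23.33 pos [ 0.5716 -0.3116  0.1939] rot [-179.04   -2.55  137.88] F [0.6 0.3 0.5] w 0.0867
  shift tool [-0.0395 -0.027   0.1793]
  turn units [-0.0357 -0.0881  0.1011]
335.96367713323457 341.10518954631925
338.565500116857 396.02135972158476
```

View pics/w14.png

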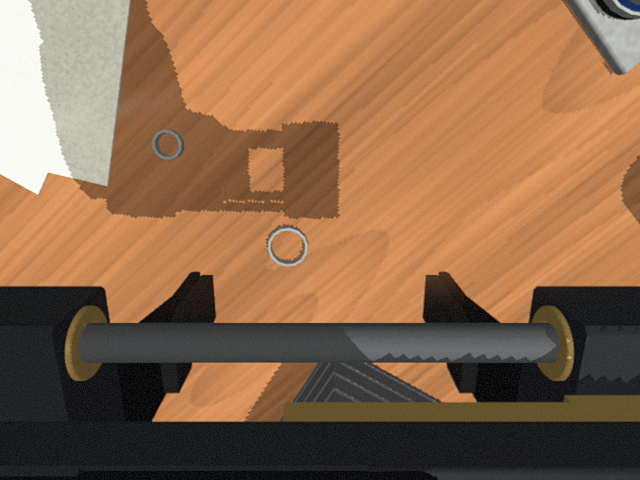

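servo_tool(
  moves="-.02 -.014 .02 -.035 -.088 .1 -1;-.016 -.012 .02 0 0 0 -1;0 0 0 0 0 0 -1;0 0 .03 0 0 0 -1;0 0 .03 0 0 0 -1;0 0 0 0 0 0 -1;0 0 0 0 0 0 -1",
)

```text
time_s: 23.92
tool_pos: [0.5824, -0.3524, 0.0906]
tool_rot: [179.9, 0.1, 134.4]
force: [-0.1, -0.3, 0.9]
grip_width: 0.0873
```

```bash
python3 - <<'E'
from h import *
c=snap('wrist','w15.png')
s=ringfit(c,(.5745,-.355),.026); print(s)
plan([.5742,-.3558,.0135],135)
E
```

```text
(array([ 0.5747872 , -0.35494415]), np.float64(0.0336239487819384), np.int64(1103), np.float64(0.0006299171310811815))
t 23.97 pos [ 0.5822 -0.3519  0.0904] rot [1.7989e+02 5.0000e-02 1.3439e+02] F [-1.6  0.6 -0.2] w 0.0872
  shift tool [ 0.0029 -0.0086  0.0768]
  turn units [ 0.0037  0.0018 -0.0215]
```

View pics/w15.png

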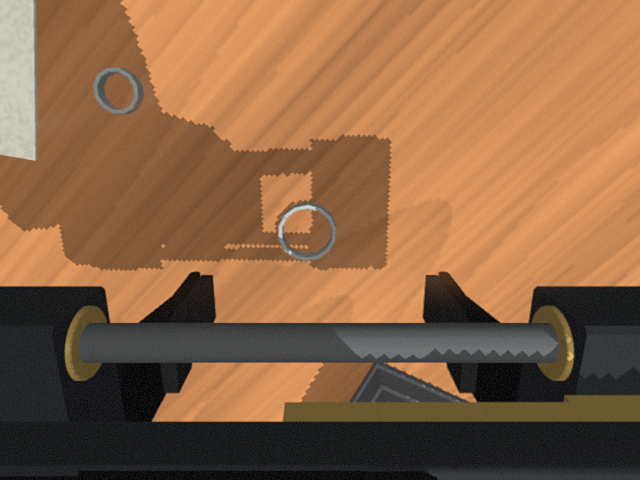

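servo_tool(
  moves=".003 -.0086 0 0 0 -.02 -1;0 0 0 0 0 0 -1;0 -.002 .02 0 0 0 -1;0 -.002 .02 0 0 0 -1;0 0 0 0 0 0 -1;0 0 0 0 0 0 -1",
)

```text
time_s: 24.47
tool_pos: [0.576, -0.3618, 0.0615]
tool_rot: [179.6, 0.9, 135.0]
force: [-0.2, 0.0, 0.4]
grip_width: 0.0869
```

```bash
python3 - <<'E'
from h import *
plan([.5741,-.3557,.0135],135)
E
```

```text
t 24.47 pos [ 0.576  -0.3618  0.0615] rot [179.56   0.92 135.  ] F [-0.2  0.   0.4] w 0.0869
  shift tool [0.0064 0.0026 0.0479]
  turn units [ 0.0155  0.0322 -0.    ]
```

servo_tool(
  moves=".006 .0026 0 .015 .03 0 -1;0 0 0 0 0 0 -1;0 -.001 .012 0 0 0 -1;0 -.001 .012 0 0 0 -1;0 0 .007 0 0 0 -1;0 0 0 0 0 0 -1;0 0 0 0 0 0 -1",
)

```text
time_s: 25.05
tool_pos: [0.5749, -0.3576, 0.0333]
tool_rot: [179.8, 0.4, 135.0]
force: [0.3, 0.1, -0.4]
grip_width: 0.0867
```

```bash
python3 - <<'E'
from h import *
plan([.5741,-.3557,.0135],135)
E
```

```text
t 25.05 pos [ 0.5749 -0.3576  0.0333] rot [179.85   0.37 135.05] F [ 0.3  0.1 -0.4] w 0.0867
  shift tool [0.002  0.0007 0.0198]
  turn units [0.0053 0.0131 0.0016]
```

servo_tool(
  moves=".002 .0007 0 .005 .013 0 -1;0 0 0 0 0 0 -1;.0005 -.0005 .009 0 0 0 -1;0 0 0 0 0 0 -1;0 0 .007 0 0 0 -1;0 0 0 0 0 0 -1;0 0 0 0 0 0 -1",
)

```text
time_s: 25.63
tool_pos: [0.573, -0.3557, 0.0153]
tool_rot: [-180.0, -0.1, 135.0]
force: [0.1, -0.3, 0.2]
grip_width: 0.0872
```

```bash
python3 - <<'E'
from h import *
plan([.5741,-.3557,.0135],135)
E
```

```text
t 25.63 pos [ 0.573  -0.3557  0.0153] rot [-1.7997e+02 -5.0000e-02  1.3503e+02] F [ 0.1 -0.3  0.2] w 0.0872
  shift tool [-0.0008  0.0008  0.0018]
  turn units [-0.001  -0.0018  0.001 ]
```

servo_tool(
  moves="-.0008 .0008 .0018 0 0 0 -1;0 0 0 0 0 0 -1;0 0 0 0 0 0 1;0 0 0 0 0 0 1;0 0 0 0 0 0 1;0 0 0 0 0 0 1;0 0 0 0 0 0 1;0 0 0 0 0 0 1;0 0 0 0 0 0 1;0 0 0 0 0 0 1;0 0 0 0 0 0 1",
)

```text
time_s: 26.55
tool_pos: [0.5747, -0.356, 0.0141]
tool_rot: [-180.0, 0.0, 135.0]
force: [0.1, -0.3, -0.1]
grip_width: 0.035
```

```bash
python3 - <<'E'
from h import *
plan([.5893,-.0355,.2],90)
E
```

```text
t 26.55 pos [ 0.5747 -0.356   0.0141] rot [-1.7999e+02  2.0000e-02  1.3503e+02] F [ 0.1 -0.3 -0.1] w 0.035
  shift tool [ 0.2161  0.2371 -0.186 ]
  turn units [0.0000e+00 6.0000e-04 1.5717e+00]
```

servo_tool(
  moves="0 0 -.02 0 0 0 1;0 0 -.03 0 0 0 1;0 0 -.03 0 0 0 1;0 0 -.03 0 0 0 1;0 0 -.03 0 0 .2 1;0 0 0 0 0 .225 1;0 0 0 0 0 .225 1;0 0 0 0 0 .225 1;0 0 0 0 0 .225 1;0 0 0 0 0 .225 1;0 0 0 0 0 .22 1;0 0 0 0 0 0 1;0 0 0 0 0 0 1",
)

```text
time_s: 27.63
tool_pos: [0.5736, -0.3556, 0.1609]
tool_rot: [-180.0, -0.1, 88.7]
force: [-0.0, 0.2, 0.3]
grip_width: 0.0316
```

```bash
python3 - <<'E'
from h import *
plan([.5893,-.0755,.17],90)
E
```

```text
t 27.63 pos [ 0.5736 -0.3556  0.1609] rot [-1.7996e+02 -7.0000e-02  8.8750e+01] F [-0.   0.2  0.3] w 0.0316
  shift tool [ 0.2804  0.0095 -0.0087]
  turn units [-0.0013 -0.0025 -0.0438]
```

servo_tool(
  moves=".034 .001 -.001 0 0 -.044 1;.034 .001 -.001 0 0 0 1;.034 .001 -.001 0 0 0 1;.034 .001 0 0 0 0 1;.034 .001 0 0 0 0 1;.034 .001 0 0 0 0 1;.034 .001 0 0 0 0 1;.025 .001 0 0 0 0 1;0 0 0 0 0 0 1;0 0 0 0 0 0 1;0 0 0 0 0 0 1",
)

```text
time_s: 28.55
tool_pos: [0.5776, -0.0831, 0.1622]
tool_rot: [-179.9, 0.1, 91.8]
force: [0.5, -0.3, 0.5]
grip_width: 0.0312
```

```bash
python3 - <<'E'
from h import *
c=snap('wrist','w16.png')
o=env.get_obs(); p=o['tool_pos']
print(p,ringfit(c,p[:2],.025,p[2]-.006))
plan([.5893,-.0353,.12],90); gauge(c,(.5905,-.0355))
E
```

```text
[ 0.5775548  -0.08401106  0.16229607] (array([ 0.57844055, -0.08724534]), np.float64(0.04220288620127226), np.int64(3155), np.float64(0.0011271132754789325))
t 28.6 pos [ 0.5776 -0.084   0.1623] rot [-1.799e+02  1.100e-01  9.175e+01] F [-0.3  0.1 -0.1] w 0.0314
  shift tool [0.0484 0.0133 0.0422]
  turn units [-0.0035  0.0038  0.061 ]
red 483 mean [ 0.5904 -0.0354] hullfit [ 0.5904 -0.0354] d 0.0136 enc 0.5904 -0.0354 0.0139
yellow 811 mean [ 0.5899 -0.0345] hullfit [ 0.5903 -0.0353] d 0.0243 enc 0.5902 -0.0353 0.0246
green 1167 mean [ 0.5895 -0.0329] hullfit [ 0.5905 -0.0357] d 0.0442 enc 0.5903 -0.0358 0.0448
blue 368 mean [ 0.5866 -0.0297] hullfit [ 0.5905 -0.0352] d 0.0497 enc 0.5905 -0.0343 0.0523
```

View pics/w16.png

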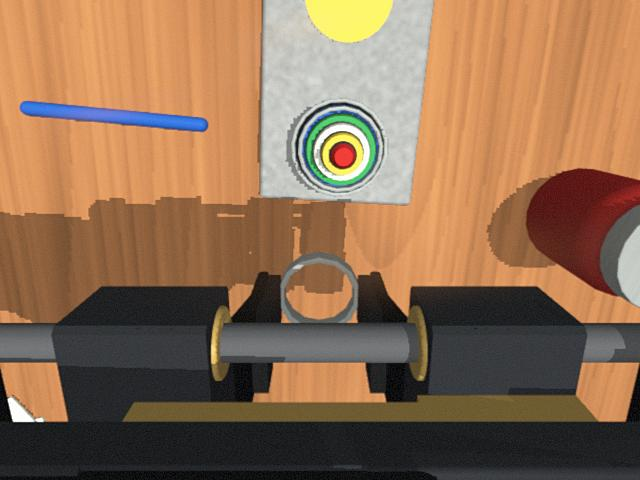

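```bash
python3 - <<'E'
from h import *
c=snap('wrist','w16.png'); im=c['img']
cv2.imwrite('pics/w16c.png',cv2.resize(im[240:340,250:390],None,fx=5,fy=5,interpolation=cv2.INTER_NEAREST)[:,:,::-1])
o=env.get_obs(); p=o['tool_pos']; 
M=R.from_euler('xyz',o['tool_rot'],degrees=True)
for z in (.006,.014):
  for r in (.017,.0145):
    for a in (0,90,180,270):
        q=p+M.apply([r*np.cos(np.radians(a)),r*np.sin(np.radians(a)),z]); print(z,r,a,np.round(proj(c,q),1))
E
```

```text
0.006 0.017 0 [316.2 259.3]
0.006 0.017 90 [358.1 298.7]
0.006 0.017 180 [316.2 336. ]
0.006 0.017 270 [274.3 298.7]
0.006 0.0145 0 [316.2 265.3]
0.006 0.0145 90 [351.9 298.7]
0.006 0.0145 180 [316.2 330.7]
0.006 0.0145 270 [280.5 298.7]
0.014 0.017 0 [316.3 252.6]
0.014 0.017 90 [356.4 290.5]
0.014 0.017 180 [316.3 326.4]
0.014 0.017 270 [276.2 290.5]
0.014 0.0145 0 [316.3 258.3]
0.014 0.0145 90 [350.5 290.5]
0.014 0.0145 180 [316.3 321.3]
0.014 0.0145 270 [282.1 290.5]
```

View pics/w16c.png

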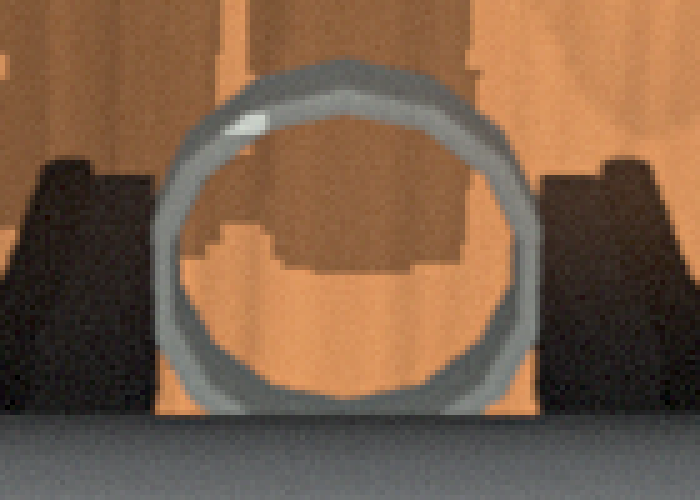

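servo_tool(
  moves=".024 .007 0 0 0 .061 1;.022 .006 .004 0 0 0 1;0 0 0 0 0 0 1;0 0 .012 0 0 0 1;0 0 .012 0 0 0 1;0 0 0 0 0 0 1;0 0 0 0 0 0 1",
)

```text
time_s: 29.23
tool_pos: [0.5891, -0.0526, 0.1319]
tool_rot: [-179.9, 0.5, 88.9]
force: [-0.0, 0.6, 0.5]
grip_width: 0.0318
```

```bash
python3 - <<'E'
from h import *
plan([.5892,-.0357,.1],90)
E
```

```text
t 29.23 pos [ 0.5891 -0.0526  0.1319] rot [-179.94    0.5    88.86] F [-0.   0.6  0.5] w 0.0318
  shift tool [ 0.0172 -0.0002  0.0318]
  turn units [-0.0024  0.0173 -0.0398]
```

servo_tool(
  moves=".017 0 0 0 .017 -.04 1;0 0 0 0 0 0 1;0 0 .01 0 0 0 1;0 0 .01 0 0 0 1;0 0 0 0 0 0 1;0 0 0 0 0 0 1",
)

```text
time_s: 29.73
tool_pos: [0.5888, -0.0363, 0.1095]
tool_rot: [-179.9, -0.0, 89.9]
force: [0.2, -0.4, -0.4]
grip_width: 0.0315
```

```bash
python3 - <<'E'
from h import *
plan([.5892,-.0357,.08],90)
E
```

```text
t 29.73 pos [ 0.5888 -0.0363  0.1095] rot [-1.7991e+02 -2.0000e-02  8.9950e+01] F [ 0.2 -0.4 -0.4] w 0.0315
  shift tool [0.0006 0.0004 0.0295]
  turn units [-0.0031 -0.0006 -0.0018]
```

servo_tool(
  moves=".0006 .0004 .007 0 0 0 1;0 0 .007 0 0 0 1;0 0 .007 0 0 0 1;0 0 0 0 0 0 1;0 0 0 0 0 0 1",
)

```text
time_s: 30.15
tool_pos: [0.589, -0.036, 0.0859]
tool_rot: [-179.9, 0.0, 89.9]
force: [-0.4, 0.8, 0.5]
grip_width: 0.0316
```

```bash
python3 - <<'E'
from h import *
plan([.5892,-.0357,.0691],90)
c=snap('wrist','w17.png')
cv2.imwrite('pics/w17c.png',cv2.resize(c['img'][200:350,220:420],None,fx=4,fy=4,interpolation=cv2.INTER_NEAREST)[:,:,::-1])
E
```

```text
t 30.15 pos [ 0.589  -0.036   0.0859] rot [-1.7988e+02  1.0000e-02  8.9930e+01] F [-0.4  0.8  0.5] w 0.0316
  shift tool [0.0003 0.0002 0.0168]
  turn units [-0.0042  0.0004 -0.0024]
```

View pics/w17c.png

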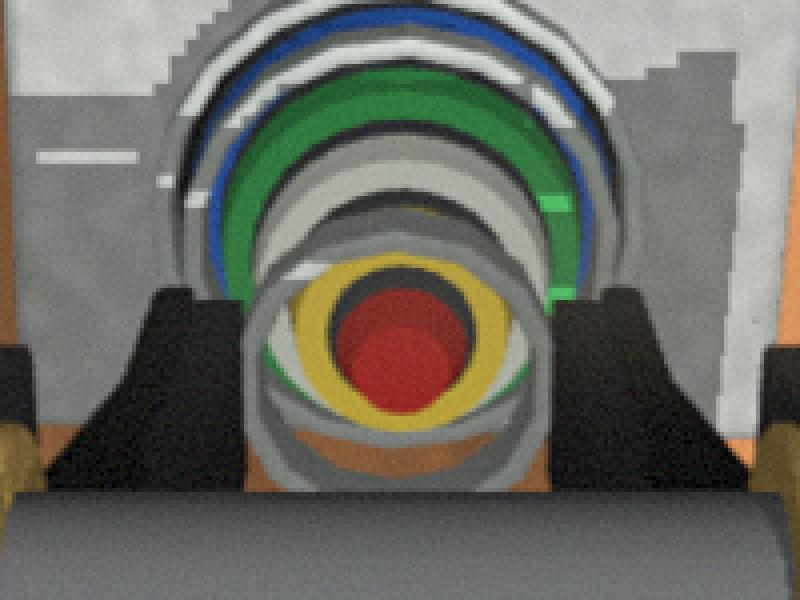

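servo_tool(
  moves=".0003 -.0003 .004 -.004 0 0 1;0 0 0 0 0 0 1;0 -.0004 .004 0 0 0 1;0 0 0 0 0 0 1;0 0 0 0 0 0 1",
)

```text
time_s: 30.62
tool_pos: [0.5887, -0.0358, 0.0778]
tool_rot: [179.9, 0.0, 89.9]
force: [-0.8, 0.8, 0.1]
grip_width: 0.0313
```

```bash
python3 - <<'E'
from h import *
plan([.5892,-.0357,.0691],90)
c=snap('wrist','w17.png')
cv2.imwrite('pics/w17c.png',cv2.resize(c['img'][200:350,220:420],None,fx=4,fy=4,interpolation=cv2.INTER_NEAREST)[:,:,::-1])
E
```

```text
t 30.62 pos [ 0.5887 -0.0358  0.0778] rot [179.93   0.    89.93] F [-0.8  0.8  0.1] w 0.0313
  shift tool [0.0001 0.0005 0.0087]
  turn units [ 0.0026  0.     -0.0026]
```

View pics/w17c.png

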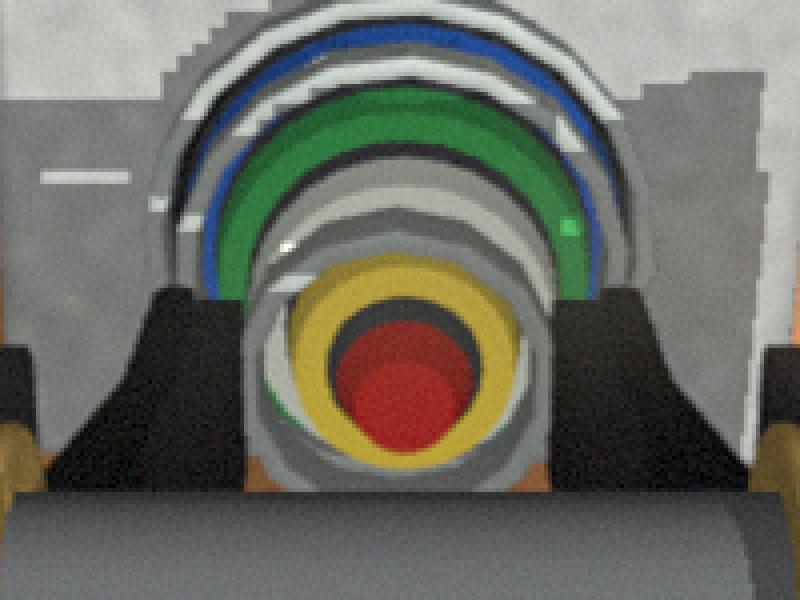

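servo_tool(
  moves=".0001 .0007 0 0 0 0 1;0 0 0 0 0 0 1;0 0 .0035 0 0 0 1;0 0 0 0 0 0 1;0 0 0 0 0 0 1",
)

```text
time_s: 31.08
tool_pos: [0.5897, -0.0356, 0.0744]
tool_rot: [179.9, -0.0, 89.9]
force: [-0.0, -0.1, -0.4]
grip_width: 0.0314
```

```bash
python3 - <<'E'
from h import *
plan([.5893,-.0357,.0691],90)
E
```

```text
t 31.08 pos [ 0.5897 -0.0356  0.0744] rot [ 1.7989e+02 -1.0000e-02  8.9940e+01] F [-0.  -0.1 -0.4] w 0.0314
  shift tool [-0.0001 -0.0004  0.0053]
  turn units [ 0.0038 -0.0004 -0.0023]
```

servo_tool(
  moves="0 -.0004 .0025 0.003 0 0 1;0 0 0 0 0 0 1;0 0 .002 0 0 0 1;0 0 0 0 0 0 1;0 0 0 0 0 0 1",
)

```text
time_s: 31.5
tool_pos: [0.5904, -0.0358, 0.0725]
tool_rot: [179.9, -0.1, 89.9]
force: [-0.0, -0.6, -0.8]
grip_width: 0.0315
```

```bash
python3 - <<'E'
from h import *
plan([.5893,-.0357,.0691],90)
c=snap('wrist','w17.png')
cv2.imwrite('pics/w17c.png',cv2.resize(c['img'][200:350,220:420],None,fx=4,fy=4,interpolation=cv2.INTER_NEAREST)[:,:,::-1])
E
```

```text
t 31.5 pos [ 0.5904 -0.0358  0.0725] rot [ 1.7989e+02 -9.0000e-02  8.9920e+01] F [-0.  -0.6 -0.8] w 0.0315
  shift tool [ 0.0001 -0.0011  0.0034]
  turn units [ 0.0039 -0.003  -0.0028]
```

View pics/w17c.png

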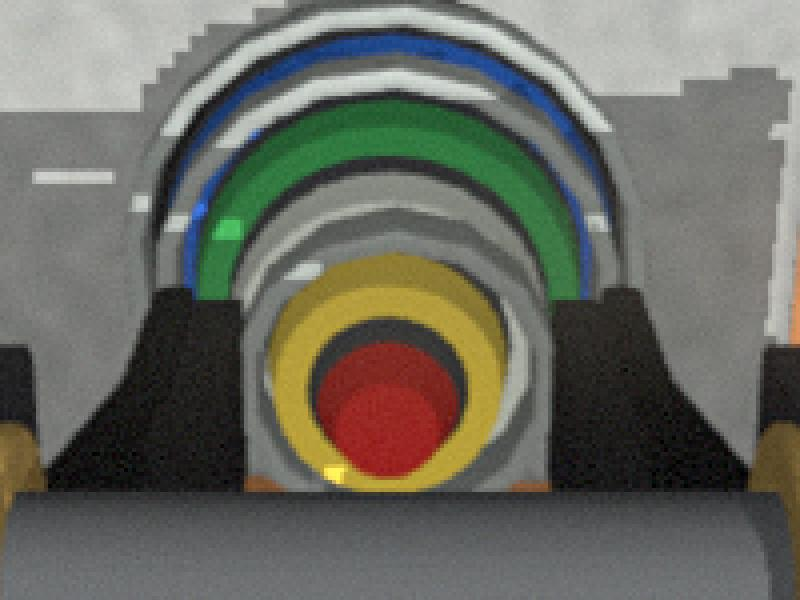

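servo_tool(
  moves="-.0002 -.0012 0 0.003 0 0 1;0 0 0 0 0 0 1;0 0 0 0 0 0 1",
)

```text
time_s: 31.8
tool_pos: [0.5888, -0.036, 0.0719]
tool_rot: [-180.0, -0.1, 89.9]
force: [0.1, -0.2, 2.5]
grip_width: 0.0313
```

```bash
python3 - <<'E'
from h import *
plan([.5893,-.0357,.0691],90)
c=snap('wrist','w17.png')
cv2.imwrite('pics/w17c.png',cv2.resize(c['img'][200:350,220:420],None,fx=4,fy=4,interpolation=cv2.INTER_NEAREST)[:,:,::-1])
E
```

```text
t 31.8 pos [ 0.5888 -0.036   0.0719] rot [-1.7999e+02 -7.0000e-02  8.9920e+01] F [ 0.1 -0.2  2.5] w 0.0313
  shift tool [0.0003 0.0005 0.0028]
  turn units [-0.0005 -0.0025 -0.0027]
```

View pics/w17c.png

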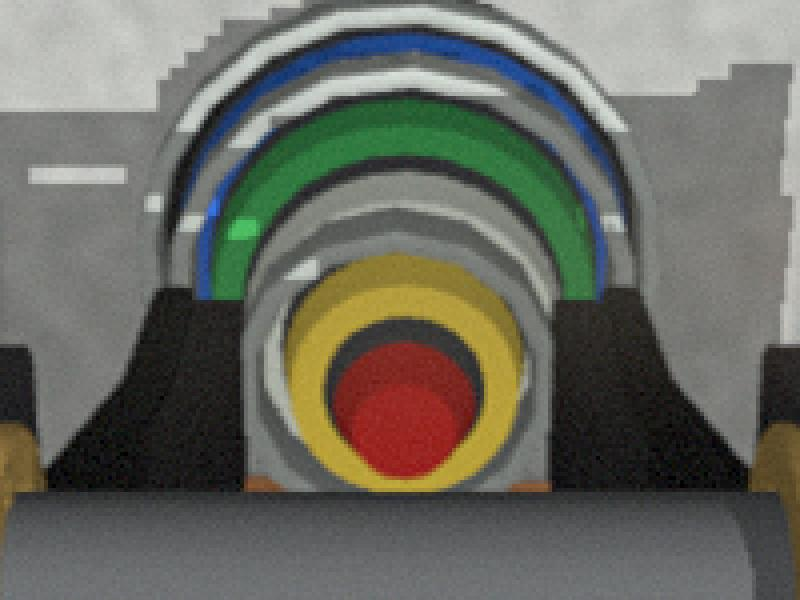

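servo_tool(
  moves="0 0 -.002 0 0 0 1;0 0 0 0 0 0 1;-.0014 .0005 0 0 0 0 1;0 0 0 0 0 0 1;0 0 0 0 0 0 1",
)

```text
time_s: 32.27
tool_pos: [0.5888, -0.0367, 0.0733]
tool_rot: [-179.9, -0.1, 90.0]
force: [0.4, -0.4, -0.4]
grip_width: 0.0315
```

```bash
python3 - <<'E'
from h import *
plan([.5893,-.0373,.0691],90)
c=snap('wrist','w17.png')
cv2.imwrite('pics/w17c.png',cv2.resize(c['img'][200:350,220:420],None,fx=4,fy=4,interpolation=cv2.INTER_NEAREST)[:,:,::-1])
E
```

```text
t 32.27 pos [ 0.5888 -0.0367  0.0733] rot [-1.7992e+02 -1.0000e-01  8.9960e+01] F [ 0.4 -0.4 -0.4] w 0.0315
  shift tool [-0.0006  0.0005  0.0042]
  turn units [-0.0028 -0.0036 -0.0015]
```

View pics/w17c.png

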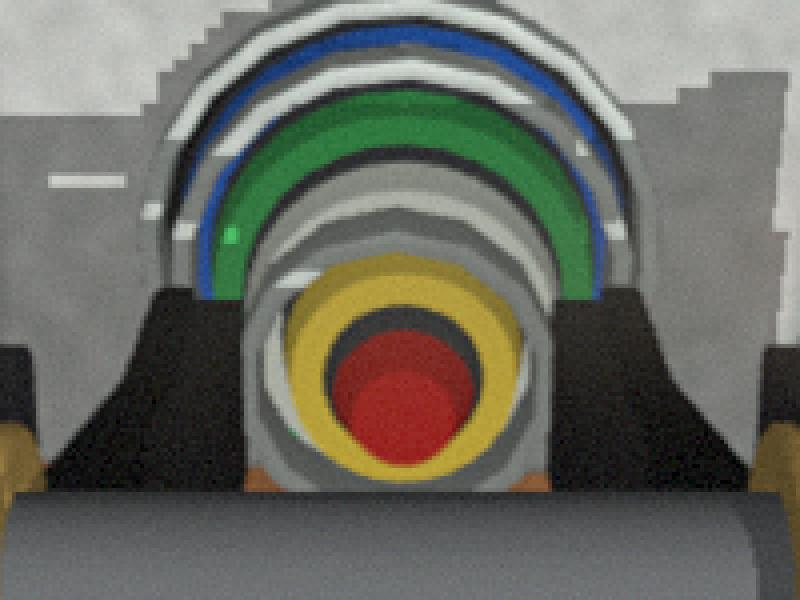

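servo_tool(
  moves="-.0008 .0005 0 0 0 0 1;0 0 0 0 0 0 1;0 -.0002 .0025 0 0 0 1;0 0 0 0 0 0 1;0 0 0 0 0 0 1",
)

```text
time_s: 32.73
tool_pos: [0.5896, -0.0367, 0.072]
tool_rot: [-179.9, -0.2, 90.0]
force: [-0.7, 0.7, -0.4]
grip_width: 0.0318
```

```bash
python3 - <<'E'
from h import *
plan([.5893,-.0375,.0691],90)
c=snap('wrist','w17.png')
cv2.imwrite('pics/w17c.png',cv2.resize(c['img'][200:350,220:420],None,fx=4,fy=4,interpolation=cv2.INTER_NEAREST)[:,:,::-1])
E
```

```text
t 32.73 pos [ 0.5896 -0.0367  0.072 ] rot [-179.95   -0.21   89.99] F [-0.7  0.7 -0.4] w 0.0318
  shift tool [-0.0008 -0.0003  0.0029]
  turn units [-0.0019 -0.0074 -0.0003]
```

View pics/w17c.png

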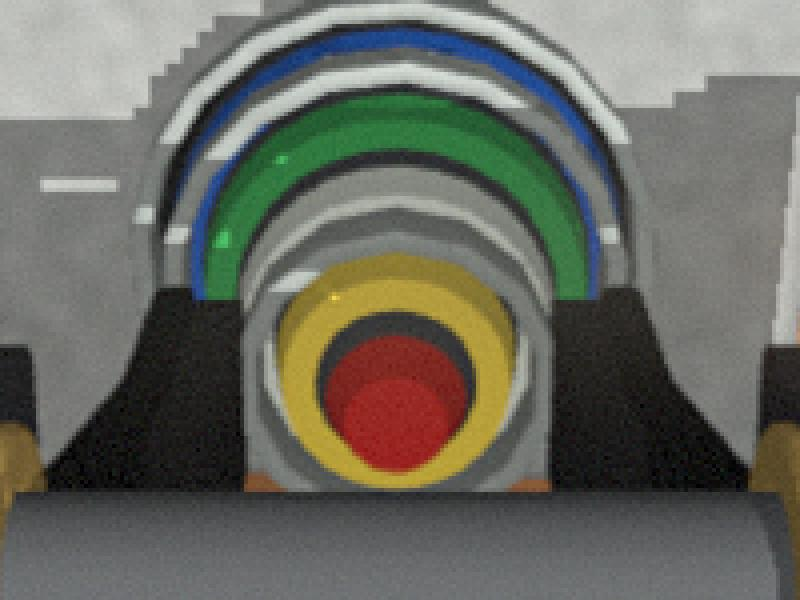

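servo_tool(
  moves="-.001 0 -.002 0 -.006 0 1;0 0 0 0 0 0 1;-.0005 0 0 0 0 0 1;0 0 0 0 0 0 1;0 0 0 0 0 0 1",
)

```text
time_s: 33.2
tool_pos: [0.5894, -0.0371, 0.0734]
tool_rot: [-179.9, -0.1, 90.0]
force: [0.3, 1.1, -0.5]
grip_width: 0.0315
```

```bash
python3 - <<'E'
from h import *
plan([.5893,-.0377,.0691],90)
E
```

```text
t 33.2 pos [ 0.5894 -0.0371  0.0734] rot [-1.7992e+02 -8.0000e-02  9.0040e+01] F [ 0.3  1.1 -0.5] w 0.0315
  shift tool [-0.0007 -0.0001  0.0043]
  turn units [-0.0029 -0.0029  0.0015]
```

servo_tool(
  moves="-.0012 0 0 -.003 -.003 0 1;0 0 0 0 0 0 1;0 0 0 0 0 0 1;0 0 .0025 0 0 0 1;0 0 0 0 0 0 1;0 0 0 0 0 0 1",
)

```text
time_s: 33.7
tool_pos: [0.5898, -0.0368, 0.0719]
tool_rot: [180.0, -0.1, 90.1]
force: [-0.4, 1.7, -1.2]
grip_width: 0.0315
```

```bash
python3 - <<'E'
from h import *
plan([.5893,-.0377,.0691],90)
c=snap('wrist','w17.png')
cv2.imwrite('pics/w17c.png',cv2.resize(c['img'][200:350,220:420],None,fx=4,fy=4,interpolation=cv2.INTER_NEAREST)[:,:,::-1])
E
```

```text
t 33.7 pos [ 0.5898 -0.0368  0.0719] rot [ 1.7996e+02 -1.4000e-01  9.0090e+01] F [-0.4  1.7 -1.2] w 0.0315
  shift tool [-0.0009 -0.0005  0.0028]
  turn units [ 0.0013 -0.0048  0.0032]
```

View pics/w17c.png

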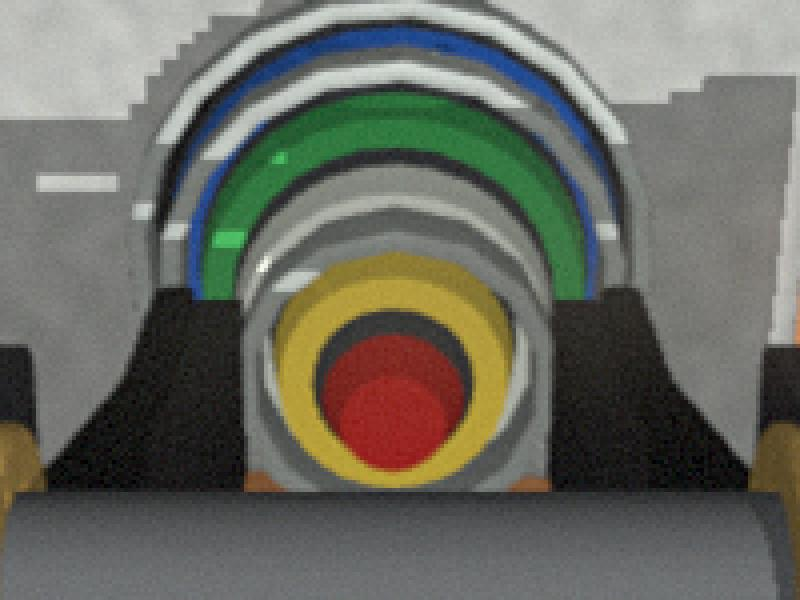

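servo_tool(
  moves=".001 0 -.0025 0 -.004 0 1;0 0 0 0 0 0 1;0 0 0 0 0 0 1",
)

```text
time_s: 34.0
tool_pos: [0.5898, -0.0372, 0.0741]
tool_rot: [180.0, 0.1, 90.0]
force: [-0.6, 1.4, -0.2]
grip_width: 0.0314
```

```bash
python3 - <<'E'
from h import *
plan([.5892,-.0358,.0691],90)
E
```

```text
t 34.0 pos [ 0.5898 -0.0372  0.0741] rot [1.7995e+02 1.1000e-01 9.0040e+01] F [-0.6  1.4 -0.2] w 0.0314
  shift tool [ 0.0014 -0.0006  0.005 ]
  turn units [0.0016 0.0037 0.0015]
```

servo_tool(
  moves=".0014 -.0006 0 0 .004 0 1;0 0 0 0 0 0 1;0 0 0 0 0 0 1",
)

```text
time_s: 34.25
tool_pos: [0.589, -0.0369, 0.0739]
tool_rot: [180.0, 0.1, 90.0]
force: [-0.2, 0.7, 0.1]
grip_width: 0.0313
```

```bash
python3 - <<'E'
from h import *
plan([.5892,-.0358,.0691],90)
E
```

```text
t 34.25 pos [ 0.589  -0.0369  0.0739] rot [1.7996e+02 8.0000e-02 9.0000e+01] F [-0.2  0.7  0.1] w 0.0313
  shift tool [0.0012 0.0002 0.0048]
  turn units [0.0016 0.0029 0.0002]
```

servo_tool(
  moves=".0012 .0002 0 0 0 0 1;.0008 0 0 0 0 0 1;0 0 0 0 0 0 1;0 0 0 0 0 0 1",
)

```text
time_s: 34.58
tool_pos: [0.589, -0.036, 0.0736]
tool_rot: [180.0, 0.2, 90.0]
force: [0.4, -0.4, 0.3]
grip_width: 0.0317
```

```bash
python3 - <<'E'
from h import *
plan([.5892,-.0358,.0691],90)
c=snap('wrist','w17.png')
cv2.imwrite('pics/w17c.png',cv2.resize(c['img'][200:350,220:420],None,fx=4,fy=4,interpolation=cv2.INTER_NEAREST)[:,:,::-1])
E
```

```text
t 34.58 pos [ 0.589  -0.036   0.0736] rot [1.7998e+02 1.7000e-01 8.9960e+01] F [ 0.4 -0.4  0.3] w 0.0317
  shift tool [0.0002 0.0002 0.0045]
  turn units [ 0.0008  0.0059 -0.0014]
```

View pics/w17c.png

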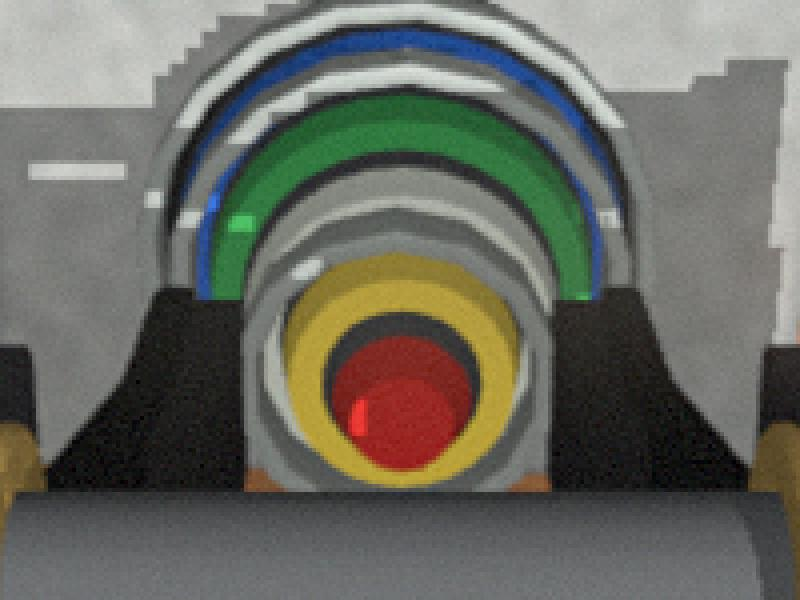

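servo_tool(
  moves=".0002 .0002 .003 0 .005 0 1;0 0 0 0 0 0 1;0 0 0 0 0 0 1",
)

```text
time_s: 34.88
tool_pos: [0.59, -0.036, 0.0721]
tool_rot: [179.9, -0.0, 90.0]
force: [-0.7, -0.2, -0.9]
grip_width: 0.0315
```

```bash
python3 - <<'E'
from h import *
plan([.5892,-.0358,.0691],90)
E
```

```text
t 34.88 pos [ 0.59   -0.036   0.0721] rot [ 1.7989e+02 -2.0000e-02  8.9950e+01] F [-0.7 -0.2 -0.9] w 0.0315
  shift tool [ 0.0002 -0.0008  0.003 ]
  turn units [ 0.0039 -0.0007 -0.0016]
```

servo_tool(
  moves=".0002 -.001 .003 0.003 0 0 1;0 0 0 0 0 0 1;0 0 0 0 0 0 1",
)

```text
time_s: 35.13
tool_pos: [0.5907, -0.0363, 0.072]
tool_rot: [179.8, -0.1, 89.9]
force: [-0.1, -0.0, -0.3]
grip_width: 0.0314
```

```bash
python3 - <<'E'
from h import *
plan([.5892,-.0358,.0691],90)
E
```

```text
t 35.13 pos [ 0.5907 -0.0363  0.072 ] rot [ 1.7979e+02 -9.0000e-02  8.9930e+01] F [-0.1 -0.  -0.3] w 0.0314
  shift tool [ 0.0005 -0.0015  0.0029]
  turn units [ 0.0073 -0.0031 -0.0023]
```

```bash
python3 - <<'E'
from h import *
c=snap('scene','s1.png'); crop(c,(.59,-.035,.06),'s1c.png',40,7)
c=snap('wrist','w17.png')
cv2.imwrite('pics/w17c.png',cv2.resize(c['img'][200:350,220:420],None,fx=4,fy=4,interpolation=cv2.INTER_NEAREST)[:,:,::-1])
E
```

```text
(no output)
```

View pics/s1c.png

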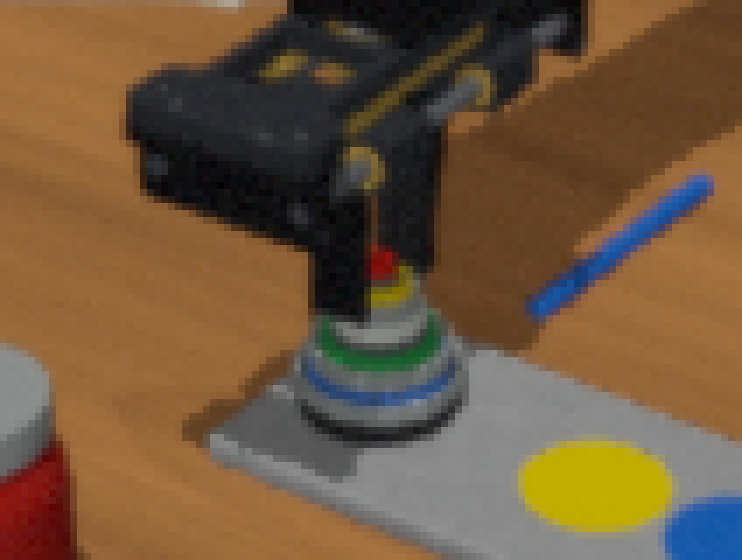

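View pics/w17c.png

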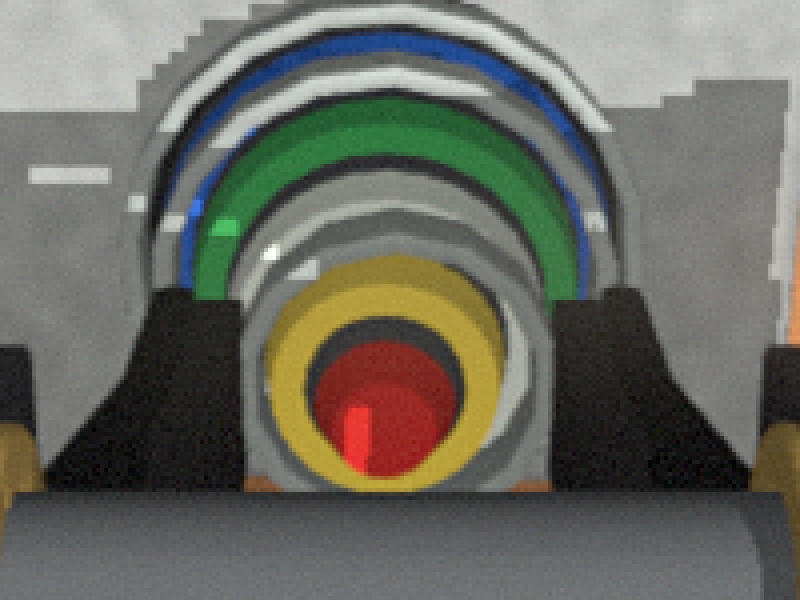

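servo_tool(
  moves=".0003 -.0015 -.0005 0.007 0 0 1;0 0 0 0 0 0 1;0 0 0 0 0 0 -1;0 0 0 0 0 0 -1;0 0 0 0 0 0 -1;0 0 0 0 0 0 -1;0 0 -.01 0 0 0 -1;0 0 -.02 0 0 0 -1;0 0 -.03 0 0 0 -1;0 0 -.03 0 0 0 -1;-.02 0 -.03 0 0 0 -1;-.03 0 -.02 0 0 0 -1;0 0 0 0 0 0 -1;0 0 0 0 0 0 -1",
)

```text
time_s: 36.4
tool_pos: [0.5874, -0.0869, 0.22]
tool_rot: [-179.8, 0.1, 90.1]
force: [-0.1, 0.7, -0.7]
grip_width: 0.0868
```

```bash
python3 - <<'E'
from h import *
plan([.448,-.368,.24],90)
c=snap('wrist','w18.png'); crop(c,(.5905,-.0355,.05),'w18c.png')
c=snap('scene','s2.png'); crop(c,(.59,-.035,.05),'s2c.png',40,7)
E
```

```text
t 36.4 pos [ 0.5874 -0.0869  0.22  ] rot [-1.7978e+02  5.0000e-02  9.0080e+01] F [-0.1  0.7 -0.7] w 0.0868
  shift tool [-0.2809 -0.1399 -0.0191]
  turn units [-0.0078  0.0019  0.0026]
```

View pics/w18c.png

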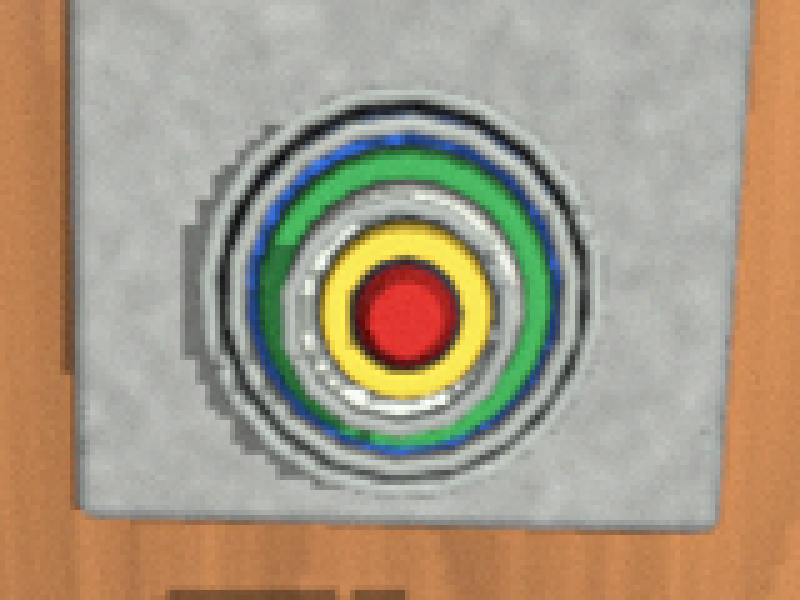

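View pics/s2c.png

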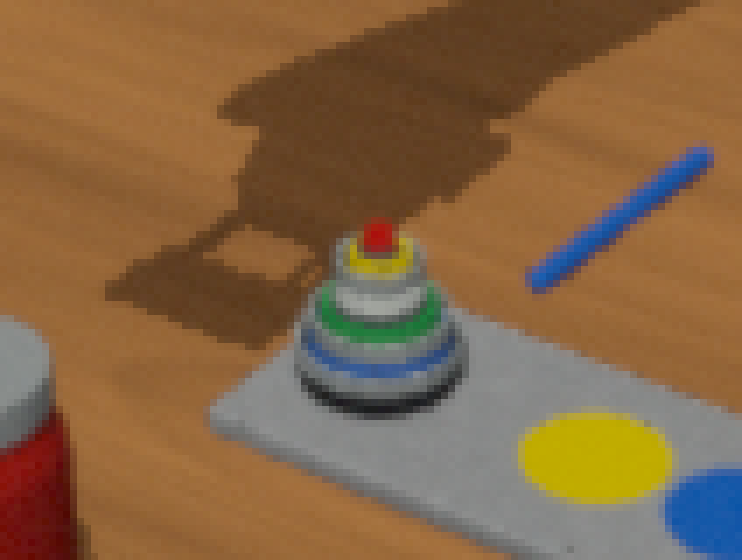

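```bash
python3 - <<'E'
from h import *
c=snap('wrist','w18.png')
m=c['mtx']; rz=c['range_z']; 
P=[]
u0,v0=map(int,proj(c,(.5905,-.0355,.05)))
for v in range(v0-60,v0+60):
  for u in range(u0-60,u0+60):
    if rz[v,u]>0: P.append(depthpt(c,u,v))
P=np.array(P); d=P[:,:2]-[.5905,-.0355]; r=np.hypot(*d.T); a=np.degrees(np.arctan2(d[:,1],d[:,0]))
for lo,hi in [(0,.004),(.0148,.0168),(.0248,.0268),(.0298,.0318),(.036,.045)]:
    print(lo,[ (round(np.median(P[k,2])*1e3,1),int(k.sum())) for s in range(-180,180,45) for k in [(r>lo)&(r<hi)&(a>=s)&(a<s+45)]])
E
```

```text
0 [(np.float64(76.5), 12), (np.float64(76.4), 16), (np.float64(76.1), 14), (np.float64(76.1), 10), (np.float64(76.3), 16), (np.float64(76.7), 13), (np.float64(76.2), 13), (np.float64(76.2), 18)]
0.0148 [(np.float64(63.3), 62), (np.float64(60.5), 69), (np.float64(63.6), 59), (np.float64(63.9), 39), (np.float64(56.2), 41), (np.float64(55.8), 56), (np.float64(59.3), 61), (np.float64(64.0), 52)]
0.0248 [(np.float64(42.1), 71), (np.float64(42.0), 72), (np.float64(42.1), 65), (np.float64(42.0), 60), (np.float64(42.1), 61), (np.float64(41.8), 69), (np.float64(42.1), 73), (np.float64(42.1), 74)]
0.0298 [(np.float64(31.0), 89), (np.float64(30.9), 95), (np.float64(30.9), 82), (np.float64(31.2), 65), (np.float64(30.9), 52), (np.float64(30.9), 59), (np.float64(30.8), 69), (np.float64(31.1), 81)]
0.036 [(np.float64(13.1), 414), (np.float64(12.9), 334), (np.float64(13.0), 339), (np.float64(13.2), 415), (np.float64(13.3), 446), (np.float64(13.2), 474), (np.float64(13.1), 461), (np.float64(13.2), 451)]
```

servo_tool(
  moves="-.033 -.016 -.002 0 0 0 -1;-.033 -.016 -.002 0 0 0 -1;-.033 -.016 -.002 0 0 0 -1;-.033 -.016 -.002 0 0 0 -1;-.033 -.016 -.002 0 0 0 -1;-.033 -.016 0 0 0 0 -1;-.033 -.016 0 0 0 0 -1;-.033 -.016 0 0 0 0 -1;0 0 0 0 0 0 -1;0 0 0 0 0 0 -1;0 0 0 0 0 0 -1",
)

```text
time_s: 37.47
tool_pos: [0.4549, -0.3457, 0.2158]
tool_rot: [-178.3, -0.5, 91.4]
force: [0.6, 1.1, 0.2]
grip_width: 0.0869
```

```bash
python3 - <<'E'
from h import *
c=snap('wrist','w19.png')
s=ringfit(c,(.449,-.3685),.018); print(s)
plan([s[0][0]-.001,s[0][1],.0135],90)
E
```

```text
(array([ 0.44963919, -0.36859387]), np.float64(0.02382656261004239), np.int64(322), np.float64(0.0006014291411285641))
t 37.52 pos [ 0.4555 -0.3446  0.2156] rot [-178.35   -0.5    91.52] F [ 0.2  0.1 -0.8] w 0.0871
  shift tool [-0.0256 -0.0017  0.2021]
  turn units [-0.058  -0.0168  0.0534]
```

View pics/w19.png

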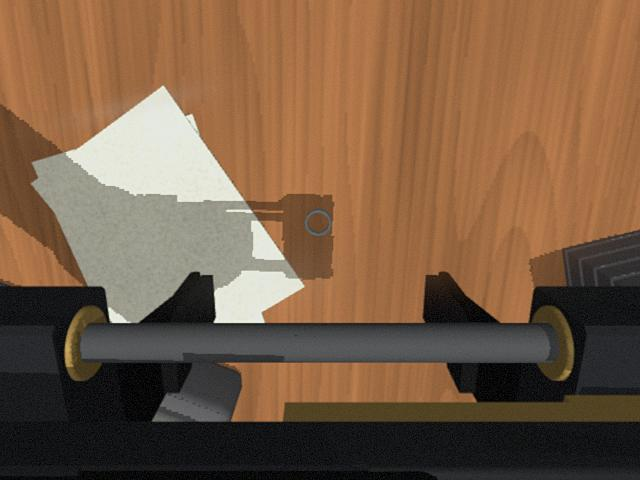

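```bash
python3 - <<'E'
from h import *
c=snap('wrist','w19.png')
for p in [(205,390),(230,375),(200,365),(600,260),(570,255)]: print(p,depthpt(c,*p).round(3))
E
```

```text
(205, 390) [ 0.356 -0.512  0.049]
(230, 375) [ 0.37  -0.518  0.017]
(200, 365) [ 0.343 -0.507  0.019]
(600, 260) [ 0.68  -0.383  0.037]
(570, 255) [ 0.669 -0.387  0.015]
```

Clear. Descend.

servo_tool(
  moves="-.025 -.002 .02 -.058 -.017 .053 -1;0 0 0 0 0 0 -1;-.002 -.002 .03 0 0 0 -1;-.002 -.002 .03 0 0 0 -1;-.002 -.002 .03 0 0 0 -1;0 0 0 0 0 0 -1;0 0 0 0 0 0 -1",
)

```text
time_s: 38.15
tool_pos: [0.4595, -0.364, 0.1019]
tool_rot: [179.6, -0.2, 91.3]
force: [0.3, -0.7, 0.7]
grip_width: 0.0872
```

```bash
python3 - <<'E'
from h import *
c=snap('wrist','w20.png')
s=ringfit(c,(.449,-.3685),.018); print(s)
plan([s[0][0]-.001,s[0][1],.0135],90)
E
```

```text
(array([ 0.44946747, -0.36859947]), np.float64(0.02384288552485937), np.int64(656), np.float64(0.0006100993600052046))
t 38.2 pos [ 0.4594 -0.3634  0.1017] rot [179.67  -0.25  91.37] F [1.  1.1 0.9] w 0.0872
  shift tool [-0.0054 -0.0116  0.0881]
  turn units [ 0.0114 -0.0089  0.0479]
```

servo_tool(
  moves="-.005 -.0116 0 .011 -.009 .048 -1;0 0 0 0 0 0 -1;-.001 -.002 .025 0 0 0 -1;-.001 -.002 .02 0 0 0 -1;0 0 0 0 0 0 -1;0 0 0 0 0 0 -1",
)

```text
time_s: 38.7
tool_pos: [0.4498, -0.3739, 0.0661]
tool_rot: [179.2, 0.4, 90.0]
force: [0.7, 0.0, 0.5]
grip_width: 0.0869
```

```bash
python3 - <<'E'
from h import *
plan([.4485,-.3686,.0135],90)
E
```

```text
t 38.7 pos [ 0.4498 -0.3739  0.0661] rot [179.16   0.42  90.02] F [0.7 0.  0.5] w 0.0869
  shift tool [ 0.0057 -0.002   0.0525]
  turn units [0.0295 0.0148 0.0007]
```

servo_tool(
  moves=".005 -.002 0 .03 .015 0 -1;0 0 0 0 0 0 -1;0 -.001 .015 0 0 0 -1;0 -.001 .015 0 0 0 -1;0 0 .005 0 0 0 -1;0 0 0 0 0 0 -1;0 0 0 0 0 0 -1",
)

```text
time_s: 39.28
tool_pos: [0.4501, -0.3704, 0.0354]
tool_rot: [179.5, 0.2, 90.1]
force: [0.1, -0.8, -0.7]
grip_width: 0.0871
```

```bash
python3 - <<'E'
from h import *
plan([.4485,-.3686,.0135],90)
E
```

```text
t 39.28 pos [ 0.4501 -0.3704  0.0354] rot [179.55   0.2   90.1 ] F [ 0.1 -0.8 -0.7] w 0.0871
  shift tool [ 0.0018 -0.0018  0.0219]
  turn units [0.0157 0.0068 0.0037]
```

servo_tool(
  moves=".0018 -.0018 0 .016 .007 0 -1;0 0 0 0 0 0 -1;0 -.001 .009 0 0 0 -1;0 0 0 0 0 0 -1;0 -.0005 .008 0 0 0 -1;0 0 0 0 0 0 -1;0 0 0 0 0 0 -1",
)

```text
time_s: 39.87
tool_pos: [0.4475, -0.3691, 0.0183]
tool_rot: [179.9, 0.1, 90.1]
force: [-0.4, 1.1, 0.6]
grip_width: 0.087
```

```bash
python3 - <<'E'
from h import *
plan([.4485,-.3686,.0135],90)
E
```

```text
t 39.87 pos [ 0.4475 -0.3691  0.0183] rot [1.7993e+02 5.0000e-02 9.0120e+01] F [-0.4  1.1  0.6] w 0.087
  shift tool [0.0005 0.001  0.0048]
  turn units [0.0024 0.0018 0.0041]
```

servo_tool(
  moves=".0005 .0008 .005 0 0 0 -1;0 0 0 0 0 0 -1;0 0 0 0 0 0 1;0 0 0 0 0 0 1;0 0 0 0 0 0 1;0 0 0 0 0 0 1;0 0 0 0 0 0 1;0 0 0 0 0 0 1;0 0 0 0 0 0 1;0 0 0 0 0 0 1;0 0 0 0 0 0 1;0 0 0 0 0 0 1;0 0 0 0 0 0 1",
  squeeze=25,
)

```text
time_s: 40.95
tool_pos: [0.4486, -0.3689, 0.0131]
tool_rot: [179.9, 0.1, 90.1]
force: [-0.1, 0.1, -0.6]
grip_width: 0.0222
```

```bash
python3 - <<'E'
from h import *
plan([.5893,-.0755,.17],90)
E
```

```text
t 40.95 pos [ 0.4486 -0.3689  0.0131] rot [1.799e+02 7.000e-02 9.011e+01] F [-0.1  0.1 -0.6] w 0.0222
  shift tool [ 0.2929  0.1415 -0.157 ]
  turn units [0.0036 0.0024 0.0037]
```

servo_tool(
  moves="0 0 -.015 0 0 0 1;0 0 -.025 0 0 0 1;0 0 -.03 0 0 0 1;0 0 -.03 0 0 0 1;0 0 -.025 0 0 0 1;.03 .0145 -.005 0 0 0 1;.03 .0145 -.005 0 0 0 1;.03 .0145 -.005 0 0 0 1;.03 .0145 0 0 0 0 1;.03 .0145 0 0 0 0 1;.03 .0145 0 0 0 0 1;.03 .0145 0 0 0 0 1;.03 .0145 0 0 0 0 1;.03 .0145 0 0 0 0 1;0 0 0 0 0 0 1;0 0 0 0 0 0 1;0 0 0 0 0 0 1",
)

```text
time_s: 42.37
tool_pos: [0.5849, -0.0931, 0.1786]
tool_rot: [179.1, 0.1, 89.3]
force: [-0.4, 0.6, 0.1]
grip_width: 0.0221
```

```bash
python3 - <<'E'
from h import *
c=snap('wrist','w21.png'); im=c['img']
cv2.imwrite('pics/w21c.png',cv2.resize(im[240:340,250:390],None,fx=5,fy=5,interpolation=cv2.INTER_NEAREST)[:,:,::-1])
plan([.5893,-.0355,.12],90); gauge(c,(.5905,-.0355))
o=env.get_obs(); p=o['tool_pos']; M=R.from_euler('xyz',o['tool_rot'],degrees=True)
for z in (.005,.013):
  for r in (.012,.0095):
    print(z,r,[np.round((np.array(proj(c,p+M.apply([r*np.cos(np.radians(a)),.0012+r*np.sin(np.radians(a)),z])))-[250,240])*5,0).tolist() for a in (0,90,180,270)])
E
```

```text
t 42.42 pos [ 0.5847 -0.0941  0.1787] rot [1.7906e+02 1.5000e-01 8.9210e+01] F [0.  1.1 0.4] w 0.0226
  shift tool [0.0588 0.0029 0.0586]
  turn units [ 0.0328  0.0054 -0.0277]
red 447 mean [ 0.5906 -0.0356] hullfit [ 0.5906 -0.0356] d 0.0136 enc 0.5906 -0.0356 0.0139
yellow 758 mean [ 0.5905 -0.0351] hullfit [ 0.5906 -0.0356] d 0.0244 enc 0.5906 -0.0356 0.0247
green 926 mean [ 0.5914 -0.0309] hullfit [ 0.5906 -0.0357] d 0.044 enc 0.5906 -0.0356 0.0444
blue 398 mean [ 0.5875 -0.0314] hullfit [ 0.5907 -0.0359] d 0.0489 enc 0.5907 -0.0358 0.0493
0.005 0.012 [[344.0, 161.0], [493.0, 300.0], [344.0, 433.0], [195.0, 300.0]]
0.005 0.0095 [[344.0, 191.0], [462.0, 300.0], [344.0, 406.0], [226.0, 300.0]]
0.013 0.012 [[344.0, 125.0], [486.0, 258.0], [344.0, 387.0], [201.0, 258.0]]
0.013 0.0095 [[344.0, 153.0], [456.0, 258.0], [344.0, 360.0], [231.0, 258.0]]
```

View pics/w21c.png

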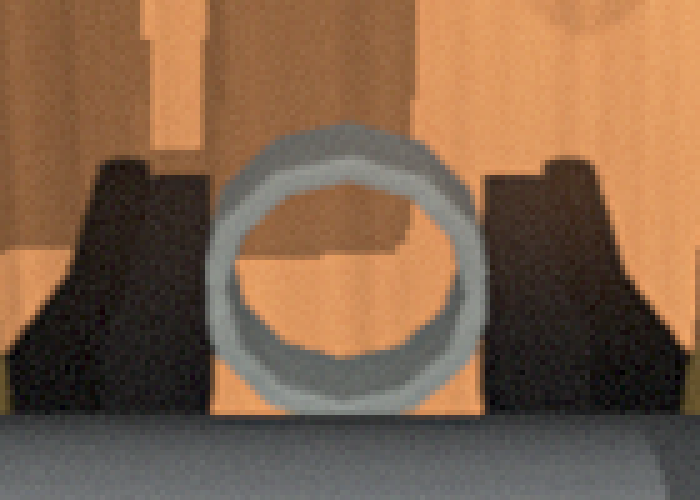

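```bash
python3 - <<'E'
from h import *
c=snap('wrist','w21.png'); o=env.get_obs()
for p in [(319,273),(319,274),(319,275),(293,296),(346,296),(319,268),(319,267)]: 
    q=depthpt(c,*p); print(p,(q-o['tool_pos']).round(4))
E
```

```text
(319, 273) [ 0.0017  0.0124 -0.003 ]
(319, 274) [ 0.0017  0.0114 -0.0044]
(319, 275) [ 0.0016  0.0114 -0.0033]
(293, 296) [-0.0088  0.0028 -0.0029]
(346, 296) [ 0.0125  0.0012 -0.0053]
(319, 268) [ 0.0017  0.0129 -0.0071]
(319, 267) [ 0.0017  0.0132 -0.0073]
```

servo_tool(
  moves=".029 .001 0 .033 .005 -.028 1;.027 .001 0 0 0 0 1;0 0 0 0 0 0 1;0 -.001 .015 0 0 0 1;0 0 .015 0 0 0 1;0 0 0 0 0 0 1;0 0 0 0 0 0 1",
)

```text
time_s: 43.05
tool_pos: [0.5835, -0.0512, 0.1508]
tool_rot: [179.9, 0.2, 88.8]
force: [0.2, 0.1, -0.1]
grip_width: 0.0223
```

```bash
python3 - <<'E'
from h import *
plan([.5893,-.0357,.105],90)
E
```

```text
t 43.05 pos [ 0.5835 -0.0512  0.1508] rot [179.88   0.19  88.81] F [ 0.2  0.1 -0.1] w 0.0223
  shift tool [0.0158 0.0053 0.0457]
  turn units [ 0.004   0.0066 -0.0416]
```

servo_tool(
  moves=".016 .005 0 0.004 .006 -.041 1;0 0 0 0 0 0 1;0 0 .015 0 0 0 1;0 0 .015 0 0 0 1;0 0 .005 0 0 0 1;0 0 0 0 0 0 1;0 0 0 0 0 0 1",
)

```text
time_s: 43.63
tool_pos: [0.5926, -0.0372, 0.1205]
tool_rot: [179.6, -0.0, 89.9]
force: [1.1, -0.6, 0.1]
grip_width: 0.0222
```

```bash
python3 - <<'E'
from h import *
plan([.5893,-.0357,.0795],90)
E
```

```text
t 43.63 pos [ 0.5926 -0.0372  0.1205] rot [ 1.7957e+02 -1.0000e-02  8.9860e+01] F [ 1.1 -0.6  0.1] w 0.0222
  shift tool [ 0.0015 -0.0036  0.041 ]
  turn units [ 0.015  -0.0002 -0.0048]
```

servo_tool(
  moves=".0015 -.0034 0 .015 0 0 1;0 0 0 0 0 0 1;0 -.0007 .008 0 0 0 1;0 -.0007 .008 0 0 0 1;0 -.0005 .006 0 0 0 1;0 0 0 0 0 0 1;0 0 0 0 0 0 1",
)

```text
time_s: 44.22
tool_pos: [0.5882, -0.0356, 0.0991]
tool_rot: [179.8, -0.0, 89.9]
force: [0.3, -0.4, 0.2]
grip_width: 0.0222
```

```bash
python3 - <<'E'
from h import *
plan([.5893,-.0357,.0795],90)
c=snap('wrist','w22.png')
cv2.imwrite('pics/w22c.png',cv2.resize(c['img'][200:350,220:420],None,fx=4,fy=4,interpolation=cv2.INTER_NEAREST)[:,:,::-1])
gauge(c,(.5905,-.0355))
E
```

```text
t 44.22 pos [ 0.5882 -0.0356  0.0991] rot [ 1.7982e+02 -4.0000e-02  8.9870e+01] F [ 0.3 -0.4  0.2] w 0.0222
  shift tool [-0.0001  0.001   0.0196]
  turn units [ 0.0061 -0.0015 -0.0047]
red 295 mean [ 0.5902 -0.0367] hullfit [ 0.5903 -0.0345] d 0.0133 enc 0.5905 -0.0347 0.0137
yellow 1043 mean [ 0.5904 -0.0328] hullfit [ 0.5902 -0.0356] d 0.0255 enc 0.5905 -0.0356 0.0265
green 1168 mean [ 0.5883 -0.0223] hullfit [ 0.5902 -0.0346] d 0.0436 enc 0.5901 -0.0345 0.0443
blue 494 mean [ 0.5885 -0.0196] hullfit [ 0.5904 -0.0334] d 0.0521 enc 0.5903 -0.033 0.0531
```

View pics/w22c.png

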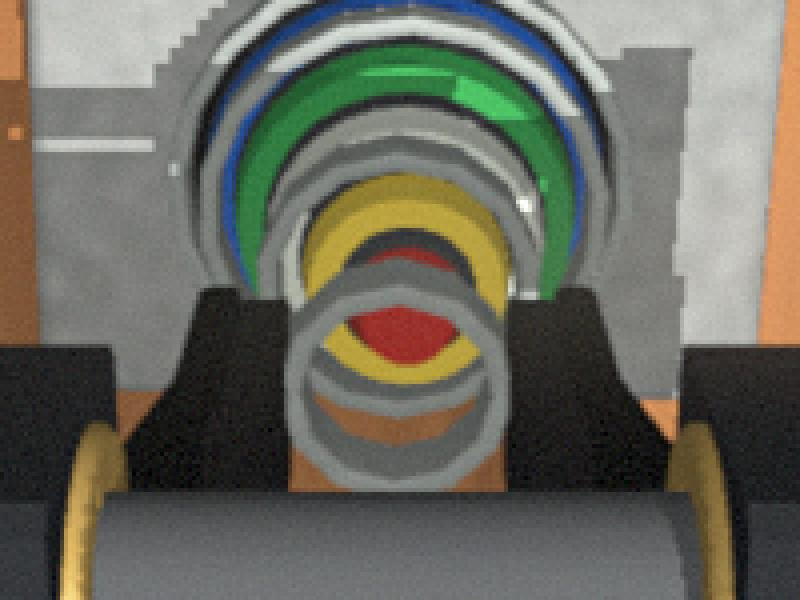

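servo_tool(
  moves="0 .0009 0 .006 0 -.004 1;0 0 0 0 0 0 1;0 -.0003 .004 0 0 0 1;0 0 0 0 0 0 1;0 -.0003 .004 0 0 0 1;0 0 0 0 0 0 1;0 0 0 0 0 0 1",
)

```text
time_s: 44.85
tool_pos: [0.589, -0.0357, 0.0907]
tool_rot: [180.0, -0.0, 90.0]
force: [-0.0, 0.1, -0.5]
grip_width: 0.0223
```

```bash
python3 - <<'E'
from h import *
plan([.5892,-.0357,.0795],90)
c=snap('wrist','w22.png')
cv2.imwrite('pics/w22c.png',cv2.resize(c['img'][200:350,220:420],None,fx=4,fy=4,interpolation=cv2.INTER_NEAREST)[:,:,::-1])
E
```

```text
t 44.85 pos [ 0.589  -0.0357  0.0907] rot [ 1.7998e+02 -3.0000e-02  8.9990e+01] F [-0.   0.1 -0.5] w 0.0223
  shift tool [0.     0.0002 0.0112]
  turn units [ 0.0008 -0.0012 -0.0002]
```

View pics/w22c.png

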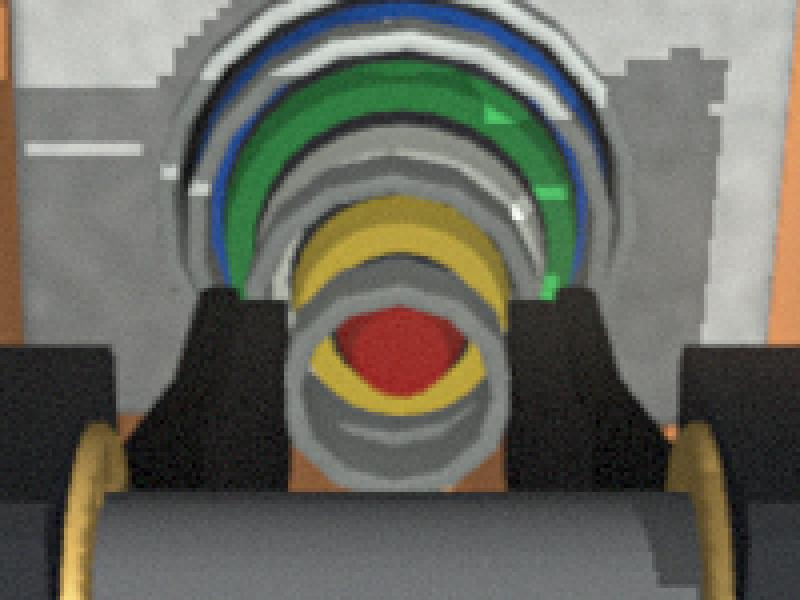

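servo_tool(
  moves="0 0 .0035 0 0 0 1;0 0 0 0 0 0 1;0 -.0003 .0035 0 0 0 1;0 0 0 0 0 0 1;0 0 0 0 0 0 1",
)

```text
time_s: 45.32
tool_pos: [0.5886, -0.0357, 0.083]
tool_rot: [180.0, -0.0, 90.0]
force: [0.9, 0.5, 0.1]
grip_width: 0.0221
```

```bash
python3 - <<'E'
from h import *
plan([.5892,-.0357,.0792],90)
c=snap('wrist','w22.png')
cv2.imwrite('pics/w22c.png',cv2.resize(c['img'][200:350,220:420],None,fx=4,fy=4,interpolation=cv2.INTER_NEAREST)[:,:,::-1])
E
```

```text
t 45.32 pos [ 0.5886 -0.0357  0.083 ] rot [ 1.7998e+02 -4.0000e-02  8.9990e+01] F [0.9 0.5 0.1] w 0.0221
  shift tool [-0.      0.0006  0.0038]
  turn units [ 0.0007 -0.0014 -0.0003]
```

View pics/w22c.png

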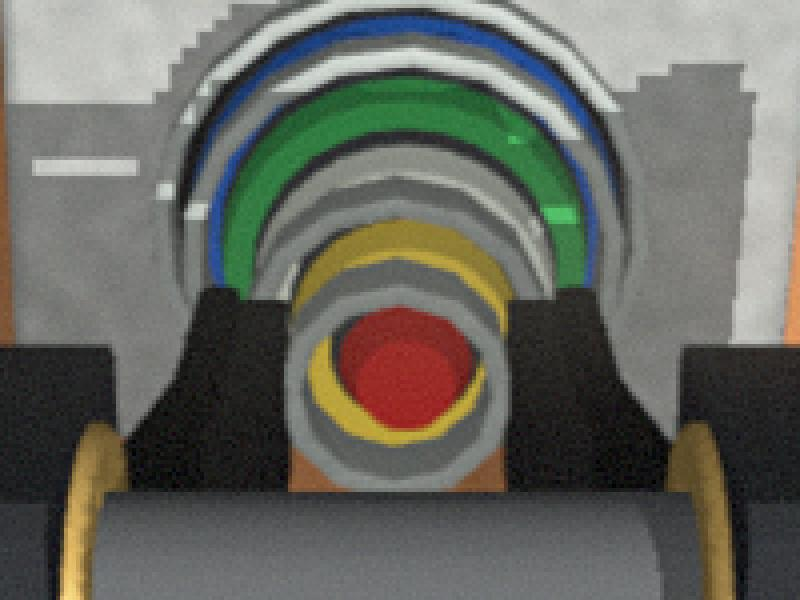

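servo_tool(
  moves="0 .0008 0 0 0 0 1;0 0 0 0 0 0 1;0 -.0002 .003 0 0 0 1;0 0 0 0 0 0 1;0 0 0 0 0 0 1",
)

```text
time_s: 45.78
tool_pos: [0.5893, -0.0356, 0.0798]
tool_rot: [180.0, -0.0, 90.0]
force: [1.2, 0.1, -0.2]
grip_width: 0.0221
```

```bash
python3 - <<'E'
from h import *
plan([.5892,-.0357,.0792],90)
c=snap('wrist','w22.png')
cv2.imwrite('pics/w22c.png',cv2.resize(c['img'][200:350,220:420],None,fx=4,fy=4,interpolation=cv2.INTER_NEAREST)[:,:,::-1])
E
```

```text
t 45.78 pos [ 0.5893 -0.0356  0.0798] rot [ 1.7997e+02 -4.0000e-02  9.0000e+01] F [ 1.2  0.1 -0.2] w 0.0221
  shift tool [-0.0001 -0.0001  0.0006]
  turn units [ 0.0009 -0.0015  0.    ]
```

View pics/w22c.png

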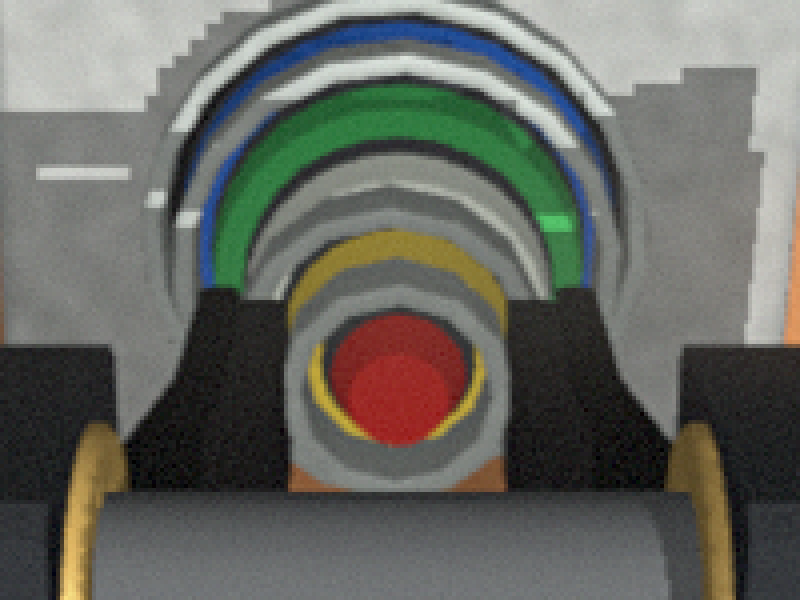

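servo_tool(
  moves="0 0 0 0 0 0 -1;0 0 0 0 0 0 -1;0 0 0 0 0 0 -1;0 0 0 0 0 0 -1;0 0 -.01 0 0 0 -1;0 0 -.02 0 0 0 -1;0 0 -.03 0 0 0 -1;0 0 -.03 0 0 0 -1;-.02 0 -.03 0 0 0 -1;-.03 0 -.02 0 0 0 -1;0 0 0 0 0 0 -1;0 0 0 0 0 0 -1",
)

```text
time_s: 46.83
tool_pos: [0.5886, -0.0866, 0.2305]
tool_rot: [180.0, -0.0, 90.1]
force: [-0.5, 1.1, 0.0]
grip_width: 0.0856
```

```bash
python3 - <<'E'
from h import *
plan([.436,.14,.26],90)
c=snap('wrist','w23.png'); crop(c,(.5905,-.0355,.05),'w23c.png')
for r,z in [(0.01075,.074),(.01575,.063),(.0258,.041),(.031,.030)]:
    print(r,[round(1e3*depthpt(c,*np.round(proj(c,(.5905+r*np.cos(a),-.0355+r*np.sin(a),z))))[2],1) for a in np.radians(range(0,360,30))])
E
```

```text
t 46.83 pos [ 0.5886 -0.0866  0.2305] rot [179.98  -0.    90.12] F [-0.5  1.1  0. ] w 0.0856
  shift tool [ 0.227  -0.1521 -0.0296]
  turn units [ 0.0008 -0.0001  0.0042]
0.01075 [np.float64(74.9), np.float64(76.0), np.float64(75.3), np.float64(75.3), np.float64(75.0), np.float64(75.2), np.float64(74.0), np.float64(75.3), np.float64(74.3), np.float64(75.5), np.float64(74.9), np.float64(75.5)]
0.01575 [np.float64(62.8), np.float64(56.1), np.float64(55.2), np.float64(54.7), np.float64(64.4), np.float64(63.6), np.float64(65.1), np.float64(64.5), np.float64(62.9), np.float64(64.8), np.float64(64.1), np.float64(64.4)]
0.0258 [np.float64(41.9), np.float64(43.2), np.float64(43.5), np.float64(42.3), np.float64(41.4), np.float64(41.8), np.float64(42.9), np.float64(43.0), np.float64(41.7), np.float64(41.2), np.float64(42.0), np.float64(41.1)]
0.031 [np.float64(30.9), np.float64(30.8), np.float64(13.5), np.float64(31.0), np.float64(31.9), np.float64(31.9), np.float64(31.4), np.float64(31.4), np.float64(31.1), np.float64(29.4), np.float64(31.0), np.float64(30.8)]
```

View pics/w23c.png

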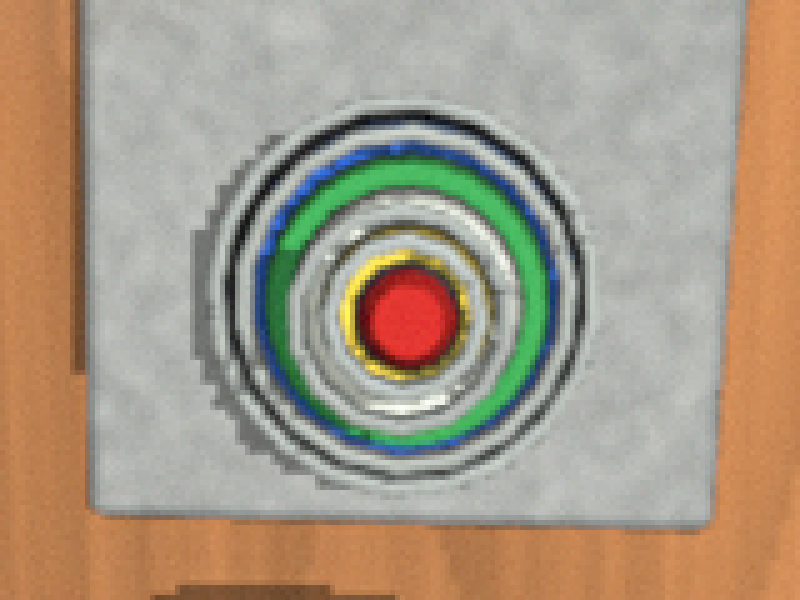

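View pics/w23.png

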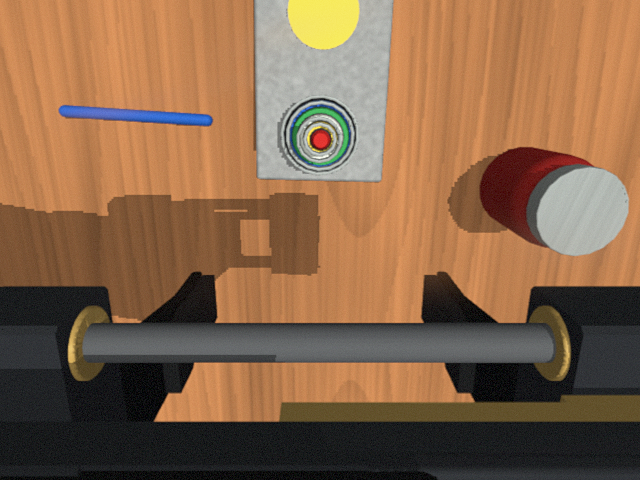

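servo_tool(
  moves=".032 -.021 -.003 0 0 0 -1;.032 -.021 -.003 0 0 0 -1;.032 -.021 -.003 0 0 0 -1;.032 -.021 -.003 0 0 0 -1;.032 -.021 -.003 0 0 0 -1;.032 -.021 -.003 0 0 0 -1;.022 -.015 0 0 0 0 -1;0 0 0 0 0 0 -1;0 0 0 0 0 0 -1;0 0 0 0 0 0 -1",
)

```text
time_s: 47.72
tool_pos: [0.4356, 0.1359, 0.2407]
tool_rot: [-179.5, 0.7, 90.2]
force: [0.4, -0.4, 0.6]
grip_width: 0.0869
```

```bash
cat >> h.py <<'E'
def discfit(c,xy,z=.094,rad=.035,lo=(15,90,90),hi=(28,255,255)):
    hsv=cv2.cvtColor(c['img'],cv2.COLOR_RGB2HSV); m=cv2.inRange(hsv,lo,hi)
    u,v=proj(c,(*xy,z)); u2,v2=proj(c,(xy[0]+rad,xy[1],z)); r=np.hypot(u2-u,v2-v)
    M=np.zeros_like(m); cv2.circle(M,(int(u),int(v)),int(r),255,-1); m&=M
    return m
E
python3 - <<'E'
from h import *
plan([.436,.14,.26],90)
c=snap('wrist','w24.png')
E
```

```text
t 47.72 pos [0.4356 0.1359 0.2407] rot [-179.52    0.7    90.22] F [ 0.4 -0.4  0.6] w 0.0869
  shift tool [ 0.0038  0.0003 -0.0193]
  turn units [-0.0166  0.0245  0.0076]
```

View pics/w24.png

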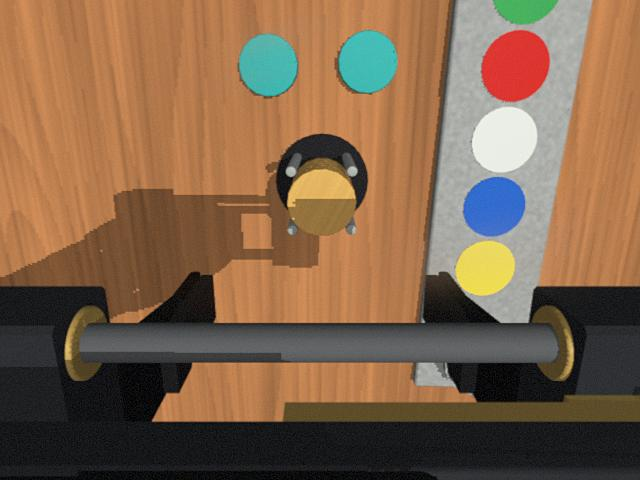

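```bash
python3 - <<'E'
from h import *
c=snap('wrist','w24.png')
P=np.array([ray(c,u,v,.088) for u,v in [(291,171),(352,171),(292,230),(351,230)]]); print(P.round(4),P.mean(0).round(4))
for u,v in [(288,202),(356,202),(321,235)]: print(ray(c,u,v,.094).round(4))
hsv=cv2.cvtColor(c['img'],cv2.COLOR_RGB2HSV)
for n,lo,hi in [('yellow',(22,120,90),(33,255,255)),('blue',(100,120,60),(125,255,255)),('red',(0,170,120),(6,255,255))]:
    m=cv2.inRange(hsv,lo,hi); m[:,:400]=0; m[:, 600:]=0; m[300:]=0
    k,l,st,ce=cv2.connectedComponentsWithStats(m); i=1+st[1:,4].argmax(); print(n,st[i],ce[i],ray(c,*ce[i],.012).round(4))
plan([*(P.mean(0)[:2]-[.001,0]),.097],90)
E
```

```text
[[0.4158 0.1624 0.088 ]
 [0.4595 0.1625 0.088 ]
 [0.4158 0.1182 0.088 ]
 [0.4598 0.1184 0.088 ]] [0.4377 0.1404 0.088 ]
[0.4137 0.1411 0.094 ]
[0.4624 0.1412 0.094 ]
[0.4374 0.1163 0.094 ]
yellow [ 456  240   59   55 2512] [484.54936306 266.79179936] [0.5936 0.0587 0.012 ]
blue [ 463  176   62   59 2849] [493.71077571 205.22428922] [0.595  0.1191 0.012 ]
red [ 481   29   68   71 3712] [514.86799569  64.27128233] [0.5981 0.2397 0.012 ]
t 47.82 pos [0.4364 0.1346 0.2408] rot [-179.54    0.73   90.05] F [ 0.3 -0.   0.6] w 0.0871
  shift tool [0.0076 0.0015 0.1437]
  turn units [-0.0161  0.0253  0.0017]
```

servo_tool(
  moves=".004 .001 .01 -.016 .025 0 -1;0 0 0 0 0 0 -1;-.001 -.002 .025 0 0 0 -1;-.001 -.002 .025 0 0 0 -1;-.001 -.001 .02 0 0 0 -1;0 0 0 0 0 0 -1;0 0 0 0 0 0 -1",
)

```text
time_s: 48.4
tool_pos: [0.4384, 0.127, 0.1602]
tool_rot: [179.8, 0.2, 89.0]
force: [-0.2, 0.0, 0.0]
grip_width: 0.0869
```

```bash
python3 - <<'E'
from h import *
plan([.437,.1408,.097],90)
E
```

```text
t 48.4 pos [0.4384 0.127  0.1602] rot [1.7981e+02 1.6000e-01 8.9040e+01] F [-0.2  0.   0. ] w 0.0869
  shift tool [ 0.014  -0.0018  0.0632]
  turn units [ 0.0067  0.0058 -0.0334]
```

servo_tool(
  moves=".014 -.002 0 .006 .006 -.033 -1;0 0 0 0 0 0 -1;.001 -.001 .018 0 0 0 -1;.001 -.001 .018 0 0 0 -1;0 0 0 0 0 0 -1;0 0 0 0 0 0 -1",
)

```text
time_s: 48.9
tool_pos: [0.4406, 0.1473, 0.1312]
tool_rot: [179.4, -0.3, 90.1]
force: [0.3, 0.0, 0.7]
grip_width: 0.0873
```

```bash
python3 - <<'E'
from h import *
plan([.437,.1408,.097],90)
E
```

```text
t 48.9 pos [0.4406 0.1473 0.1312] rot [179.39  -0.34  90.08] F [0.3 0.  0.7] w 0.0873
  shift tool [-0.0067 -0.0039  0.0341]
  turn units [ 0.0212 -0.0119  0.0028]
```

servo_tool(
  moves="-.0065 -.004 0 .021 -.012 0 -1;0 0 0 0 0 0 -1;0 -.0005 .012 0 0 0 -1;0 -.0005 .012 0 0 0 -1;0 0 0 0 0 0 -1;0 0 0 0 0 0 -1",
)

```text
time_s: 49.4
tool_pos: [0.4386, 0.1416, 0.1107]
tool_rot: [179.6, -0.2, 90.1]
force: [-0.6, -0.2, 1.0]
grip_width: 0.087
```

```bash
python3 - <<'E'
from h import *
plan([.437,.1408,.097],90)
c=snap('wrist','w25.png')
E
```

```text
t 49.4 pos [0.4386 0.1416 0.1107] rot [179.63  -0.23  90.09] F [-0.6 -0.2  1. ] w 0.087
  shift tool [-0.0008 -0.0017  0.0137]
  turn units [ 0.0128 -0.0079  0.0032]
```

View pics/w25.png

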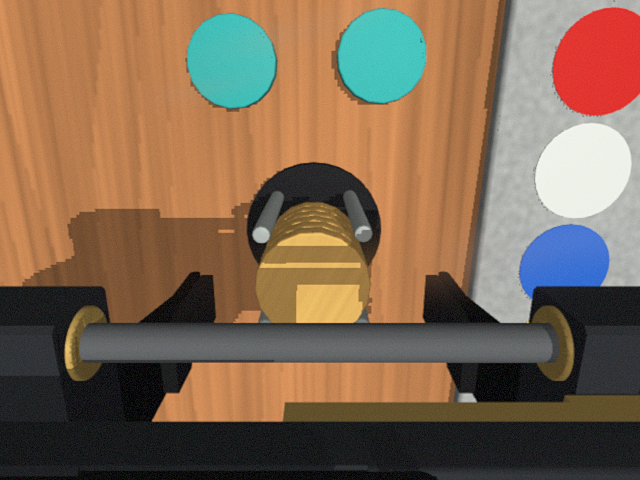

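servo_tool(
  moves="-.0008 -.0015 .006 .012 -.007 0 -1;0 0 0 0 0 0 -1;0 -.0003 .007 0 0 0 -1;0 0 0 0 0 0 -1;0 0 0 0 0 0 -1",
)

```text
time_s: 49.87
tool_pos: [0.4373, 0.141, 0.0974]
tool_rot: [179.9, -0.1, 90.1]
force: [0.3, -0.4, 0.3]
grip_width: 0.0871
```

```bash
python3 - <<'E'
from h import *
plan([.437,.1408,.097],90)
E
```

```text
t 49.87 pos [0.4373 0.141  0.0974] rot [ 1.7994e+02 -6.0000e-02  9.0100e+01] F [ 0.3 -0.4  0.3] w 0.0871
  shift tool [-0.0002 -0.0003  0.0004]
  turn units [ 0.002  -0.0019  0.0035]
```

servo_tool(
  moves="0 0 0 0 0 0 1;0 0 0 0 0 0 1;0 0 0 0 0 0 1;0 0 0 0 0 0 1;0 0 0 0 0 0 1;0 0 0 0 0 0 1;0 0 0 0 0 0 1;0 0 0 0 0 0 1;0 0 0 0 0 0 1",
  squeeze=35,
)

```text
time_s: 50.62
tool_pos: [0.4374, 0.1412, 0.0978]
tool_rot: [179.9, -0.1, 90.1]
force: [0.3, -0.3, -1.0]
grip_width: 0.0488
```

servo_tool(
  moves="0 0 -.006 0 0 0 1;0 0 -.006 0 0 0 1;0 0 -.01 0 0 0 1;0 0 -.015 0 0 0 1;0 0 -.02 0 0 0 1;0 0 -.02 0 0 0 1;0 0 0 0 0 0 1;0 0 0 0 0 0 1",
)

```text
time_s: 51.28
tool_pos: [0.4365, 0.1402, 0.1812]
tool_rot: [180.0, -0.0, 90.1]
force: [-0.8, -1.0, -2.0]
grip_width: 0.0488
```

```bash
python3 - <<'E'
from h import *
plan([.596,.11,.2],90)
c=snap('wrist','w26.png')
E
```

```text
t 51.28 pos [0.4365 0.1402 0.1812] rot [ 1.7998e+02 -3.0000e-02  9.0060e+01] F [-0.8 -1.  -2. ] w 0.0488
  shift tool [-0.0304  0.1595 -0.0188]
  turn units [ 0.0007 -0.0011  0.002 ]
```

View pics/w26.png

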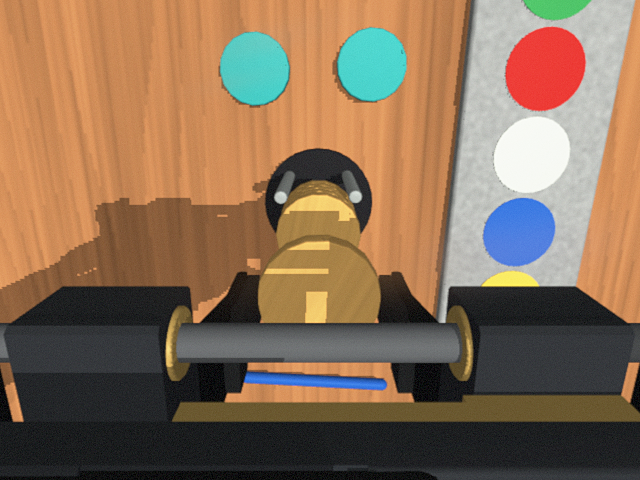

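servo_tool(
  moves=".022 .022 -.006 0 0 0 1;.022 .022 -.006 0 0 0 1;.022 .022 -.006 0 0 0 1;.022 .022 -.006 0 0 0 1;.022 .022 -.006 0 0 0 1;.022 .022 0 0 0 0 1;.018 .02 0 0 0 0 1;0 0 0 0 0 0 1;0 0 0 0 0 0 1;0 0 0 0 0 0 1",
)

```text
time_s: 52.17
tool_pos: [0.5885, 0.294, 0.196]
tool_rot: [-179.0, 0.5, 90.0]
force: [-1.4, -0.1, -1.1]
grip_width: 0.0485
```

```bash
cat >> h.py <<'E'
def spot(c,name,xy):
    hsv=cv2.cvtColor(c['img'],cv2.COLOR_RGB2HSV)
    lo,hi=dict(yellow=((22,120,90),(33,255,255)),blue=((100,120,60),(125,255,255)),red=((0,150,60),(8,255,255)),green=((45,100,50),(80,255,255)))[name]
    m=cv2.inRange(hsv,lo,hi); M=np.zeros_like(m); u,v=proj(c,(*xy,.012)); cv2.circle(M,(int(u),int(v)),90,255,-1); m&=M
    k,l,st,ce=cv2.connectedComponentsWithStats(m); i=1+st[1:,4].argmax()
    cn=max(cv2.findContours((l==i).astype(np.uint8),0,2)[0],key=len).reshape(-1,2)
    P=np.array([ray(c,a,b,.012)[:2] for a,b in cn]); 
    A=np.c_[2*P,np.ones(len(P))]; s=np.linalg.lstsq(A,(P**2).sum(1),rcond=None)[0]
    print(name,'px',st[i],'centre',s[:2].round(4),'d',round(2*np.sqrt(s[2]+s[0]**2+s[1]**2),4))
E
python3 - <<'E'
from h import *
plan([.598,.2995,.0258],90)
c=snap('wrist','w27.png'); spot(c,'green',(.599,.2995)); spot(c,'red',(.598,.2397))
E
```

```text
t 52.17 pos [0.5885 0.294  0.196 ] rot [-178.97    0.51   90.05] F [-1.4 -0.1 -1.1] w 0.0485
  shift tool [0.007  0.0126 0.1699]
  turn units [-0.0361  0.0177  0.0015]
green px [ 300  159   69   68 3712] centre [0.5986 0.2987] d 0.0549
red px [321 233  41  18 153] centre [0.5997 0.2434] d 0.0421
```

View pics/w27.png

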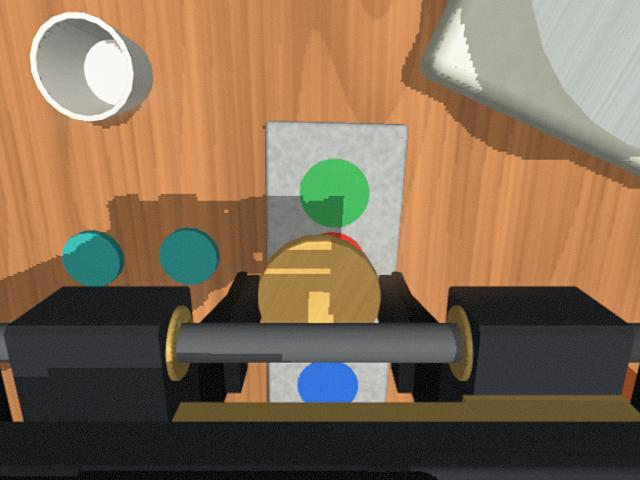

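```bash
python3 - <<'E'
from h import *
c=snap('wrist','w27.png')
for p in [(430,70),(445,40),(500,90),(560,125),(600,145),(620,60)]: print(p,depthpt(c,*p).round(3))
E
```

```text
(430, 70) [0.663 0.389 0.035]
(445, 40) [0.668 0.407 0.047]
(500, 90) [0.706 0.376 0.051]
(560, 125) [0.749 0.354 0.05 ]
(600, 145) [0.78  0.34  0.046]
(620, 60) [0.748 0.39  0.102]
```

servo_tool(
  moves=".005 .0095 0 -.036 .018 0 1;0 0 0 0 0 0 1;-.001 -.002 .025 0 0 0 1;-.001 -.002 .025 0 0 0 1;-.001 -.002 .025 0 0 0 1;0 0 0 0 0 0 1;0 0 0 0 0 0 1",
)

```text
time_s: 52.85
tool_pos: [0.5939, 0.2926, 0.1256]
tool_rot: [179.4, -0.5, 89.7]
force: [0.5, 0.1, 0.1]
grip_width: 0.0488
```

```bash
python3 - <<'E'
from h import *
plan([.5976,.2987,.0258],90)
E
```

```text
t 52.85 pos [0.5939 0.2926 0.1256] rot [179.44  -0.51  89.71] F [0.5 0.1 0.1] w 0.0488
  shift tool [0.0052 0.0027 0.0999]
  turn units [ 0.0194 -0.0177 -0.0102]
```

servo_tool(
  moves=".005 .003 0 .019 -.018 -.01 1;0 0 0 0 0 0 1;-.0005 -.001 .02 0 0 0 1;-.0005 -.001 .02 0 0 0 1;-.0005 -.001 .015 0 0 0 1;0 0 0 0 0 0 1;0 0 0 0 0 0 1",
)

```text
time_s: 53.43
tool_pos: [0.6007, 0.2977, 0.0829]
tool_rot: [179.1, -0.6, 89.9]
force: [0.2, 0.5, -1.7]
grip_width: 0.0488
```

```bash
python3 - <<'E'
from h import *
plan([.5976,.2987,.0258],90)
E
```

```text
t 53.43 pos [0.6007 0.2977 0.0829] rot [179.09  -0.57  89.91] F [ 0.2  0.5 -1.7] w 0.0488
  shift tool [ 0.0004 -0.004   0.057 ]
  turn units [ 0.0316 -0.0198 -0.0034]
```

servo_tool(
  moves=".001 -.0035 0 .031 -.02 0 1;0 0 0 0 0 0 1;0 -.0005 .015 0 0 0 1;0 -.0005 .015 0 0 0 1;0 0 0 0 0 0 1;0 0 0 0 0 0 1",
)

```text
time_s: 53.93
tool_pos: [0.6001, 0.301, 0.0583]
tool_rot: [179.5, -0.3, 89.9]
force: [0.0, 0.6, -1.8]
grip_width: 0.049
```

```bash
python3 - <<'E'
from h import *
plan([.5976,.2987,.0258],90)
c=snap('wrist','w28.png')
E
```

```text
t 53.93 pos [0.6001 0.301  0.0583] rot [179.51  -0.3   89.91] F [ 0.   0.6 -1.8] w 0.049
  shift tool [-0.0025 -0.0028  0.0325]
  turn units [ 0.0173 -0.0105 -0.0031]
```

View pics/w28.png

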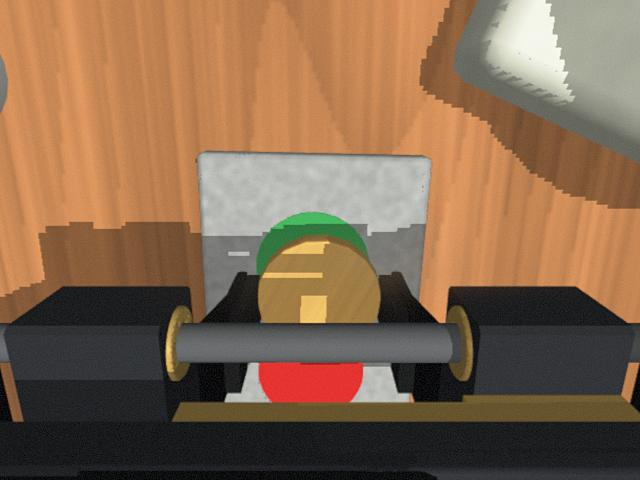

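servo_tool(
  moves="-.0025 -.0028 0 .017 -.01 0 1;0 0 0 0 0 0 1;0 -.0003 .01 0 0 0 1;0 0 .01 0 0 0 1;0 0 0 0 0 0 1;0 0 0 0 0 0 1",
)

```text
time_s: 54.48
tool_pos: [0.5974, 0.2985, 0.0379]
tool_rot: [179.9, -0.0, 89.9]
force: [0.2, 0.7, -1.0]
grip_width: 0.0488
```

```bash
python3 - <<'E'
from h import *
plan([.5976,.2987,.0258],90)
E
```

```text
t 54.48 pos [0.5974 0.2985 0.0379] rot [ 1.7995e+02 -5.0000e-02  8.9910e+01] F [ 0.2  0.7 -1. ] w 0.0488
  shift tool [0.0002 0.0002 0.0121]
  turn units [ 0.0019 -0.0017 -0.0031]
```

servo_tool(
  moves="0 -.0003 .005 0 0 0 1;0 0 0 0 0 0 1;0 -.0003 .005 0 0 0 1;0 0 0 0 0 0 1;0 0 0 0 0 0 1",
)

```text
time_s: 54.9
tool_pos: [0.5966, 0.2983, 0.0263]
tool_rot: [180.0, -0.0, 89.9]
force: [-0.7, -0.3, -0.5]
grip_width: 0.0486
```

```bash
python3 - <<'E'
from h import *
plan([.5976,.2987,.0258],90)
c=snap('wrist','w28.png')
E
```

```text
t 54.9 pos [0.5966 0.2983 0.0263] rot [ 1.7998e+02 -2.0000e-02  8.9910e+01] F [-0.7 -0.3 -0.5] w 0.0486
  shift tool [0.0004 0.001  0.0005]
  turn units [ 0.0007 -0.0007 -0.0033]
```

View pics/w28.png

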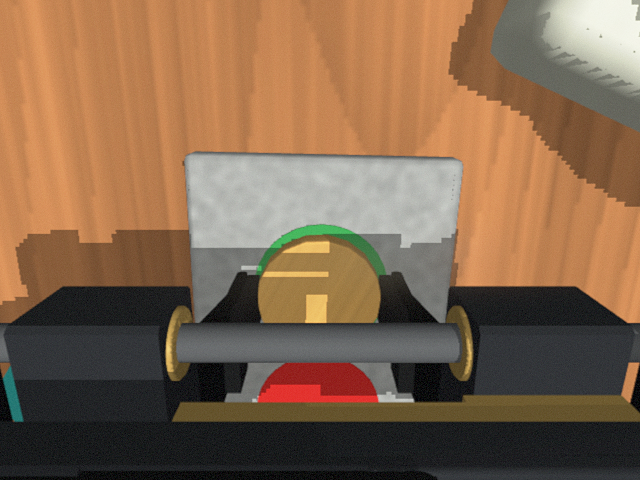

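servo_tool(
  moves=".0003 .001 .0007 0 0 0 1;0 0 0 0 0 0 1;0 0 0 0 0 0 -1;0 0 0 0 0 0 -1;0 0 0 0 0 0 -1;0 0 0 0 0 0 -1;0 0 0 0 0 0 -1;0 0 -.015 0 0 0 -1;0 0 -.025 0 0 0 -1;0 0 -.035 0 0 0 -1;0 0 -.035 0 0 0 -1;0 0 -.035 0 0 0 -1;-.02 -.02 -.02 0 0 0 -1;-.02 -.02 -.01 0 0 0 -1;0 0 0 0 0 0 -1;0 0 0 0 0 0 -1",
)

```text
time_s: 56.28
tool_pos: [0.5581, 0.2575, 0.2191]
tool_rot: [179.6, -0.3, 89.8]
force: [-0.3, -0.5, -0.0]
grip_width: 0.0869
```

```bash
python3 - <<'E'
from h import *
plan([.437,.1408,.2],90)
c=snap('wrist','w29.png'); spot(c,'red',(.598,.2397));spot(c,'blue',(.595,.119))
E
```

```text
t 56.28 pos [0.5581 0.2575 0.2191] rot [179.59  -0.26  89.85] F [-0.3 -0.5 -0. ] w 0.0869
  shift tool [-0.1171 -0.1209  0.0177]
  turn units [ 0.0143 -0.0092 -0.0053]
red px [ 329  186   64   62 3065] centre [0.5974 0.2387] d 0.0546
blue px [335 314  42   9 264] centre [0.5944 0.1184] d 0.0545
```

View pics/w29.png

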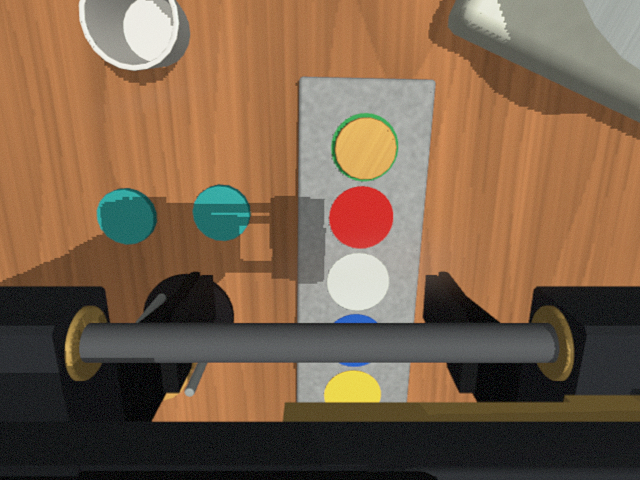

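servo_tool(
  moves="-.023 -.024 .002 .014 -.009 -.005 -1;-.024 -.025 .002 0 0 0 -1;-.024 -.025 .002 0 0 0 -1;-.022 -.022 .002 0 0 0 -1;-.012 -.013 0 0 0 0 -1;0 0 0 0 0 0 -1;0 0 0 0 0 0 -1;0 0 0 0 0 0 -1",
)

```text
time_s: 57.0
tool_pos: [0.4469, 0.1526, 0.2056]
tool_rot: [-179.8, 0.4, 90.2]
force: [0.5, -0.6, 0.4]
grip_width: 0.0872
```

```bash
python3 - <<'E'
from h import *
plan([.437,.1408,.13],90)
E
```

```text
t 57.0 pos [0.4469 0.1526 0.2056] rot [-179.8     0.41   90.23] F [ 0.5 -0.6  0.4] w 0.0872
  shift tool [-0.0112 -0.0097  0.0757]
  turn units [-0.0068  0.0144  0.0078]
```

servo_tool(
  moves="-.011 -.01 0 -.007 .014 .008 -1;0 0 0 0 0 0 -1;0 -.002 .022 0 0 0 -1;0 -.002 .022 0 0 0 -1;0 -.001 .02 0 0 0 -1;0 0 0 0 0 0 -1;0 0 0 0 0 0 -1",
)

```text
time_s: 57.58
tool_pos: [0.4401, 0.1492, 0.141]
tool_rot: [179.5, 0.1, 90.3]
force: [0.1, -0.2, 0.3]
grip_width: 0.0867
```

```bash
python3 - <<'E'
from h import *
plan([.437,.1408,.097],90)
E
```

```text
t 57.58 pos [0.4401 0.1492 0.141 ] rot [1.7953e+02 1.3000e-01 9.0290e+01] F [ 0.1 -0.2  0.3] w 0.0867
  shift tool [-0.0082 -0.0035  0.044 ]
  turn units [0.0165 0.0045 0.01  ]
```

servo_tool(
  moves="-.008 -.0035 0 .016 .004 .01 -1;0 0 0 0 0 0 -1;0 -.001 .014 0 0 0 -1;0 -.001 .014 0 0 0 -1;0 0 0 0 0 0 -1;0 0 0 0 0 0 -1",
)

```text
time_s: 58.08
tool_pos: [0.4404, 0.143, 0.1186]
tool_rot: [179.5, -0.2, 90.0]
force: [-0.3, 0.5, 0.3]
grip_width: 0.087
```

```bash
python3 - <<'E'
from h import *
plan([.437,.1408,.097],90)
c=snap('wrist','w30.png')
E
```

```text
t 58.08 pos [0.4404 0.143  0.1186] rot [179.51  -0.21  89.97] F [-0.3  0.5  0.3] w 0.087
  shift tool [-0.0022 -0.0036  0.0216]
  turn units [ 0.0171 -0.0074 -0.001 ]
```

View pics/w30.png

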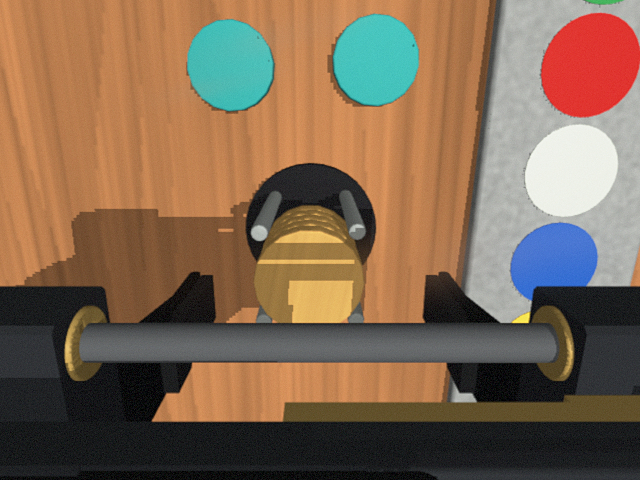

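Next disc has risen. Lower and grip.

servo_tool(
  moves="-.002 -.0034 0 .017 -.007 0 -1;0 0 0 0 0 0 -1;0 -.0005 .01 0 0 0 -1;0 0 0 0 0 0 -1;0 -.0003 .009 0 0 0 -1;0 0 0 0 0 0 -1;0 0 0 0 0 0 -1",
)

```text
time_s: 58.72
tool_pos: [0.4379, 0.1419, 0.1011]
tool_rot: [179.8, -0.2, 90.0]
force: [-0.3, 0.3, -0.5]
grip_width: 0.0871
```

```bash
python3 - <<'E'
from h import *
plan([.437,.1408,.097],90)
E
```

```text
t 58.72 pos [0.4379 0.1419 0.1011] rot [179.78  -0.2   89.98] F [-0.3  0.3 -0.5] w 0.0871
  shift tool [-0.0011 -0.0009  0.0041]
  turn units [ 0.0076 -0.007  -0.0008]
```

servo_tool(
  moves="-.0011 -.0009 .004 .007 -.007 0 -1;0 0 0 0 0 0 -1;0 0 0 0 0 0 -1;0 0 0 0 0 0 1;0 0 0 0 0 0 1;0 0 0 0 0 0 1;0 0 0 0 0 0 1;0 0 0 0 0 0 1;0 0 0 0 0 0 1;0 0 0 0 0 0 1;0 0 0 0 0 0 1;0 0 0 0 0 0 1",
)

```text
time_s: 59.72
tool_pos: [0.4369, 0.1407, 0.0967]
tool_rot: [-180.0, 0.0, 90.0]
force: [0.5, 0.4, 0.4]
grip_width: 0.0487
```

servo_tool(
  moves="0 0 -.006 0 0 0 1;0 0 -.006 0 0 0 1;0 0 -.01 0 0 0 1;0 0 -.015 0 0 0 1;0 0 -.02 0 0 0 1;0 0 -.025 0 0 0 1;.014 .023 -.01 0 0 0 1;.014 .023 -.01 0 0 0 1;.014 .023 0 0 0 0 1;.014 .023 0 0 0 0 1;.014 .023 0 0 0 0 1;.014 .023 0 0 0 0 1;.01 .016 0 0 0 0 1;0 0 0 0 0 0 1;0 0 0 0 0 0 1;0 0 0 0 0 0 1",
)

```text
time_s: 61.05
tool_pos: [0.5962, 0.2404, 0.2152]
tool_rot: [179.8, -0.3, 90.2]
force: [-1.0, -0.5, -1.2]
grip_width: 0.0487
```

```bash
python3 - <<'E'
from h import *
plan([.5966,.239,.0248],90)
c=snap('wrist','w31.png'); spot(c,'red',(.598,.2397))
E
```

```text
t 61.05 pos [0.5962 0.2404 0.2152] rot [179.8   -0.35  90.2 ] F [-1.  -0.5 -1.2] w 0.0487
  shift tool [-0.0026 -0.0003  0.1904]
  turn units [ 0.0071 -0.0121  0.0068]
red px [ 286  167   65   64 3240] centre [0.5972 0.2389] d 0.0545
```

View pics/w31.png

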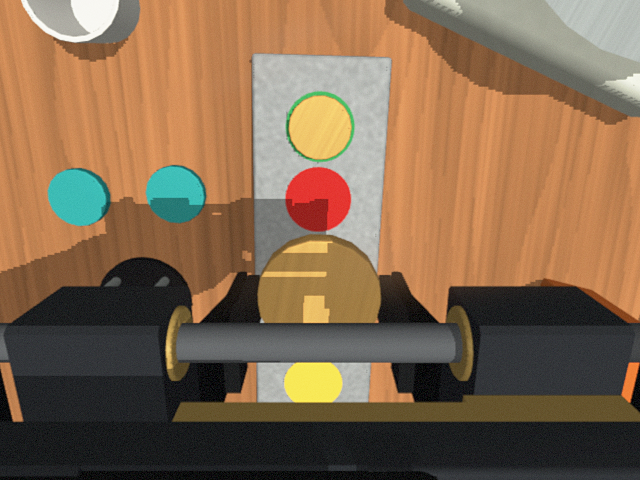

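servo_tool(
  moves="-.002 0 .02 .007 -.012 .007 1;0 -.002 .03 0 0 0 1;0 -.002 .03 0 0 0 1;0 -.002 .03 0 0 0 1;0 0 0 0 0 0 1;0 0 0 0 0 0 1",
)

```text
time_s: 61.6
tool_pos: [0.5882, 0.2363, 0.1085]
tool_rot: [179.8, -0.4, 89.8]
force: [0.8, 0.0, -1.1]
grip_width: 0.0485
```

```bash
python3 - <<'E'
from h import *
plan([.5964,.239,.0248],90)
E
```

```text
t 61.6 pos [0.5882 0.2363 0.1085] rot [179.75  -0.37  89.85] F [ 0.8  0.  -1.1] w 0.0485
  shift tool [0.0022 0.0079 0.0837]
  turn units [ 0.0086 -0.0128 -0.0053]
```

servo_tool(
  moves=".002 .0075 .01 .008 -.013 -.005 1;0 0 0 0 0 0 1;0 -.0005 .02 0 0 0 1;0 -.0005 .02 0 0 0 1;0 0 0 0 0 0 1;0 0 0 0 0 0 1",
)

```text
time_s: 62.1
tool_pos: [0.5998, 0.2399, 0.0718]
tool_rot: [179.3, -0.5, 89.9]
force: [1.1, 0.5, -0.2]
grip_width: 0.0492
```

```bash
python3 - <<'E'
from h import *
plan([.5964,.239,.0248],90)
E
```

```text
t 62.1 pos [0.5998 0.2399 0.0718] rot [179.25  -0.51  89.94] F [ 1.1  0.5 -0.2] w 0.0492
  shift tool [-0.0013 -0.0041  0.047 ]
  turn units [ 0.0261 -0.0176 -0.0021]
```

servo_tool(
  moves="-.001 -.0038 0 .026 -.018 0 1;0 0 0 0 0 0 1;0 -.0005 .014 0 0 0 1;0 -.0005 .014 0 0 0 1;0 0 0 0 0 0 1;0 0 0 0 0 0 1",
)

```text
time_s: 62.6
tool_pos: [0.5981, 0.2404, 0.049]
tool_rot: [179.6, -0.3, 89.9]
force: [-0.0, -1.4, -1.4]
grip_width: 0.0487
```

```bash
python3 - <<'E'
from h import *
plan([.5964,.239,.0248],90)
E
```

```text
t 62.6 pos [0.5981 0.2404 0.049 ] rot [179.58  -0.25  89.94] F [-0.  -1.4 -1.4] w 0.0487
  shift tool [-0.0015 -0.0019  0.0242]
  turn units [ 0.0148 -0.0089 -0.002 ]
```

servo_tool(
  moves="-.0015 -.0019 0 .015 -.009 0 1;0 0 0 0 0 0 1;0 -.0003 .009 0 0 0 1;0 0 .008 0 0 0 1;0 0 0 0 0 0 1;0 0 0 0 0 0 1",
)

```text
time_s: 63.1
tool_pos: [0.5952, 0.2383, 0.0292]
tool_rot: [-179.9, 0.1, 89.9]
force: [0.1, 0.1, -1.6]
grip_width: 0.0487
```

```bash
python3 - <<'E'
from h import *
plan([.5964,.239,.0248],90)
E
```

```text
t 63.1 pos [0.5952 0.2383 0.0292] rot [-1.7986e+02  9.0000e-02  8.9940e+01] F [ 0.1  0.1 -1.6] w 0.0487
  shift tool [0.0007 0.0013 0.0044]
  turn units [-0.0048  0.0033 -0.0022]
```

servo_tool(
  moves=".0007 .0013 0 -.004 .003 0 1;0 0 0 0 0 0 1;0 0 .004 0 0 0 1;0 0 0 0 0 0 1;0 0 0 0 0 0 1",
)

```text
time_s: 63.52
tool_pos: [0.5975, 0.2393, 0.0256]
tool_rot: [179.9, -0.0, 89.9]
force: [-1.7, -0.7, -1.7]
grip_width: 0.0484
```

```bash
python3 - <<'E'
from h import *
plan([.5964,.239,.0248],90)
c=snap('wrist','w32.png')
E
```

```text
t 63.52 pos [0.5975 0.2393 0.0256] rot [ 1.7991e+02 -4.0000e-02  8.9930e+01] F [-1.7 -0.7 -1.7] w 0.0484
  shift tool [-0.0003 -0.0011  0.0008]
  turn units [ 0.003  -0.0014 -0.0024]
```

View pics/w32.png

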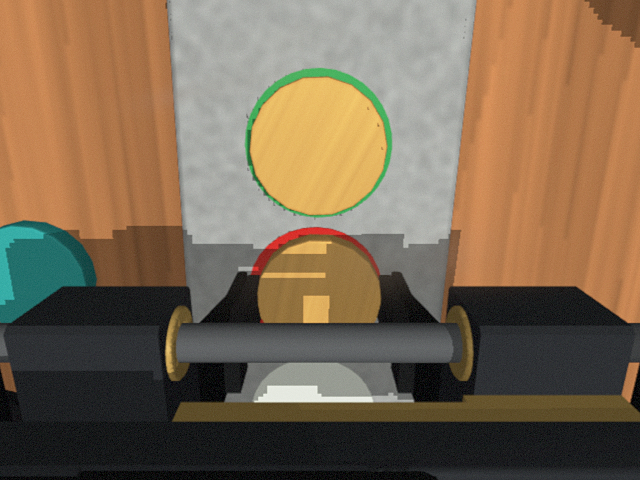

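servo_tool(
  moves="0 -.0012 .001 0 0 0 1;0 0 0 0 0 0 1;0 0 0 0 0 0 -1;0 0 0 0 0 0 -1;0 0 0 0 0 0 -1;0 0 0 0 0 0 -1;0 0 0 0 0 0 -1;0 0 -.015 0 0 0 -1;0 0 -.025 0 0 0 -1;0 0 -.035 0 0 0 -1;0 0 -.035 0 0 0 -1;0 0 -.035 0 0 0 -1;-.015 -.025 -.02 0 0 0 -1;-.015 -.025 -.01 0 0 0 -1;0 0 0 0 0 0 -1;0 0 0 0 0 0 -1",
)

```text
time_s: 64.9
tool_pos: [0.5442, 0.2084, 0.2071]
tool_rot: [-180.0, 0.0, 89.9]
force: [-0.8, -0.9, 0.4]
grip_width: 0.087
```

```bash
python3 - <<'E'
from h import *
plan([.437,.1408,.2],90)
c=snap('wrist','w33.png'); spot(c,'blue',(.595,.119))
E
```

```text
t 64.9 pos [0.5442 0.2084 0.2071] rot [-179.99    0.     89.93] F [-0.8 -0.9  0.4] w 0.087
  shift tool [-0.0678 -0.1071  0.0071]
  turn units [-0.0004  0.0001 -0.0025]
blue px [ 344  269   62   54 2757] centre [0.5945 0.1182] d 0.055
```

View pics/w33.png

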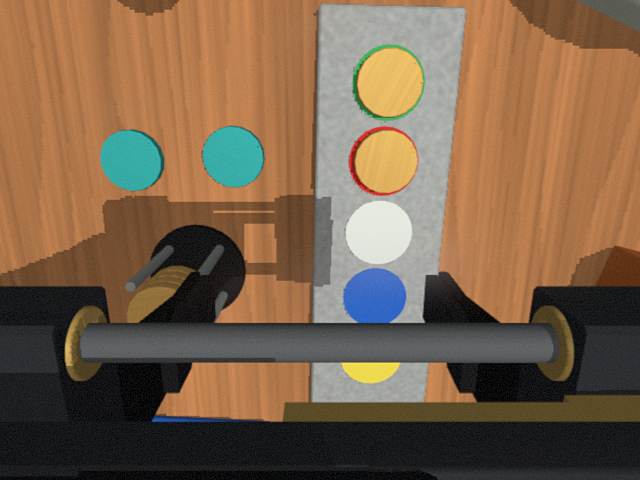

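servo_tool(
  moves="-.016 -.026 .002 0 0 0 -1;-.016 -.026 .002 0 0 0 -1;-.016 -.026 .002 0 0 0 -1;-.012 -.018 .002 0 0 0 -1;0 0 0 0 0 0 -1;0 0 0 0 0 0 -1;0 0 0 0 0 0 -1",
)

```text
time_s: 65.53
tool_pos: [0.4464, 0.1483, 0.1916]
tool_rot: [-179.7, 0.6, 90.0]
force: [-0.2, 1.4, 0.1]
grip_width: 0.0872
```

```bash
python3 - <<'E'
from h import *
plan([.437,.1408,.13],90)
E
```

```text
t 65.53 pos [0.4464 0.1483 0.1916] rot [-179.67    0.62   90.02] F [-0.2  1.4  0.1] w 0.0872
  shift tool [-0.0068 -0.0091  0.0617]
  turn units [-0.0115  0.0218  0.0006]
```

servo_tool(
  moves="-.007 -.009 0 -.011 .022 0 -1;0 0 0 0 0 0 -1;0 -.002 .02 0 0 0 -1;0 -.002 .02 0 0 0 -1;0 -.001 .013 0 0 0 -1;0 0 0 0 0 0 -1;0 0 0 0 0 0 -1",
)

```text
time_s: 66.12
tool_pos: [0.4409, 0.1462, 0.1376]
tool_rot: [179.6, 0.2, 90.1]
force: [-0.0, 1.0, 0.6]
grip_width: 0.0866
```

```bash
python3 - <<'E'
from h import *
plan([.437,.1408,.097],90)
E
```

```text
t 66.12 pos [0.4409 0.1462 0.1376] rot [179.59   0.19  90.08] F [-0.   1.   0.6] w 0.0866
  shift tool [-0.0052 -0.0042  0.0406]
  turn units [0.0143 0.0067 0.0029]
```

servo_tool(
  moves="-.005 -.004 0 .014 .007 0 -1;0 0 0 0 0 0 -1;0 -.001 .012 0 0 0 -1;0 -.001 .012 0 0 0 -1;0 0 0 0 0 0 -1;0 0 0 0 0 0 -1",
)

```text
time_s: 66.62
tool_pos: [0.4398, 0.1427, 0.1179]
tool_rot: [179.6, -0.2, 90.1]
force: [-0.2, -0.8, 0.9]
grip_width: 0.087
```

```bash
python3 - <<'E'
from h import *
plan([.437,.1408,.097],90)
c=snap('wrist','w34.png')
E
```

```text
t 66.62 pos [0.4398 0.1427 0.1179] rot [179.6   -0.19  90.07] F [-0.2 -0.8  0.9] w 0.087
  shift tool [-0.0019 -0.003   0.0208]
  turn units [ 0.014  -0.0066  0.0024]
```

View pics/w34.png

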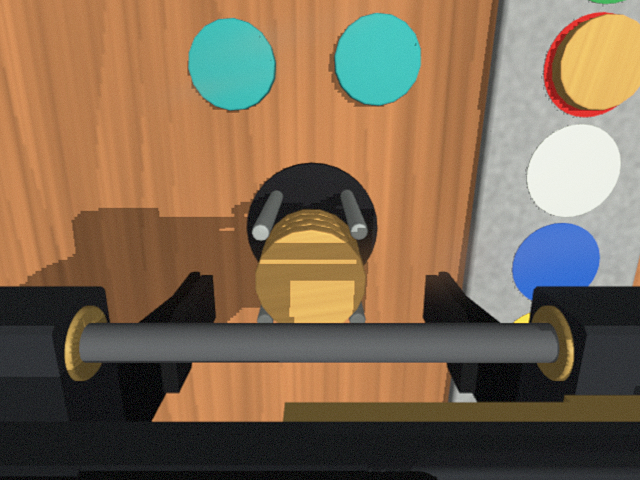

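servo_tool(
  moves="-.002 -.003 0 .014 -.007 0 -1;0 0 0 0 0 0 -1;0 -.0005 .01 0 0 0 -1;0 0 0 0 0 0 -1;0 -.0003 .008 0 0 0 -1;0 0 0 0 0 0 -1;0 0 0 0 0 0 -1",
)

```text
time_s: 67.25
tool_pos: [0.4374, 0.1414, 0.1008]
tool_rot: [179.8, -0.1, 90.1]
force: [-0.1, -0.4, -0.2]
grip_width: 0.0871
```

```bash
python3 - <<'E'
from h import *
plan([.437,.1408,.097],90)
E
```

```text
t 67.25 pos [0.4374 0.1414 0.1008] rot [ 1.7983e+02 -1.4000e-01  9.0080e+01] F [-0.1 -0.4 -0.2] w 0.0871
  shift tool [-0.0006 -0.0004  0.0038]
  turn units [ 0.0061 -0.0049  0.0026]
```

servo_tool(
  moves="-.0006 -.0004 .0038 .006 -.005 0 -1;0 0 0 0 0 0 -1;0 0 0 0 0 0 -1;0 0 0 0 0 0 1;0 0 0 0 0 0 1;0 0 0 0 0 0 1;0 0 0 0 0 0 1;0 0 0 0 0 0 1;0 0 0 0 0 0 1;0 0 0 0 0 0 1;0 0 0 0 0 0 1;0 0 0 0 0 0 1",
)

```text
time_s: 68.25
tool_pos: [0.437, 0.1407, 0.0967]
tool_rot: [-180.0, 0.0, 90.1]
force: [0.2, -0.6, 0.3]
grip_width: 0.0489
```

servo_tool(
  moves="0 0 -.006 0 0 0 1;0 0 -.006 0 0 0 1;0 0 -.01 0 0 0 1;0 0 -.015 0 0 0 1;0 0 -.02 0 0 0 1;0 0 -.025 0 0 0 1;-.003 .023 -.01 0 0 0 1;-.003 .023 -.01 0 0 0 1;-.003 .023 0 0 0 0 1;-.003 .023 0 0 0 0 1;-.003 .023 0 0 0 0 1;-.003 .023 0 0 0 0 1;-.003 .015 0 0 0 0 1;0 0 0 0 0 0 1;0 0 0 0 0 0 1;0 0 0 0 0 0 1",
)

```text
time_s: 69.58
tool_pos: [0.5951, 0.1212, 0.215]
tool_rot: [179.8, -0.2, 90.4]
force: [0.3, -1.1, -1.7]
grip_width: 0.0488
```

```bash
python3 - <<'E'
from h import *
plan([.5936,.1187,.0248],90)
c=snap('wrist','w35.png'); spot(c,'blue',(.595,.119))
E
```

```text
t 69.58 pos [0.5951 0.1212 0.215 ] rot [179.78  -0.23  90.43] F [ 0.3 -1.1 -1.7] w 0.0488
  shift tool [-0.0032 -0.0023  0.1902]
  turn units [ 0.0078 -0.0081  0.015 ]
blue px [ 283  168   66   64 3301] centre [0.5944 0.1187] d 0.055
```

View pics/w35.png

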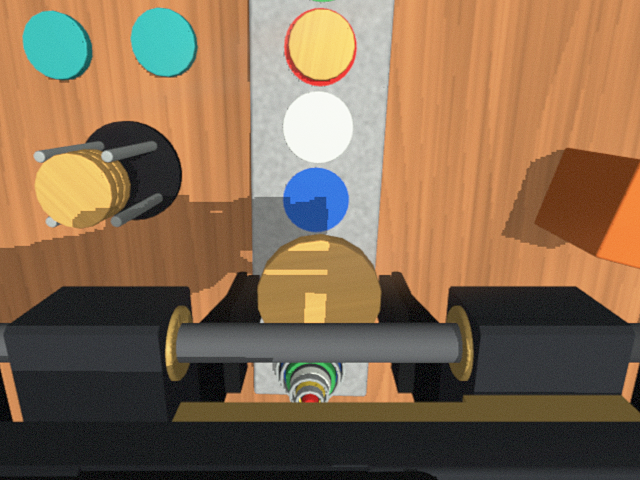

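servo_tool(
  moves="-.003 -.002 .02 .007 -.008 .015 1;0 -.001 .03 0 0 0 1;0 -.001 .03 0 0 0 1;0 -.001 .03 0 0 0 1;0 0 0 0 0 0 1;0 0 0 0 0 0 1",
)

```text
time_s: 70.13
tool_pos: [0.5865, 0.1233, 0.1067]
tool_rot: [179.8, -0.5, 90.3]
force: [0.9, 0.3, -1.1]
grip_width: 0.049
```

```bash
python3 - <<'E'
from h import *
plan([.5936,.1187,.0248],90)
E
```

```text
t 70.13 pos [0.5865 0.1233 0.1067] rot [179.8   -0.53  90.32] F [ 0.9  0.3 -1.1] w 0.049
  shift tool [-0.0054  0.0068  0.0819]
  turn units [ 0.0068 -0.0187  0.011 ]
```

servo_tool(
  moves="-.005 .0065 .01 .007 -.018 .011 1;0 0 0 0 0 0 1;0 -.0005 .02 0 0 0 1;0 -.0005 .02 0 0 0 1;0 0 0 0 0 0 1;0 0 0 0 0 0 1",
)

```text
time_s: 70.63
tool_pos: [0.5964, 0.1229, 0.0686]
tool_rot: [179.3, -0.5, 90.2]
force: [0.7, -0.3, -0.7]
grip_width: 0.0488
```

```bash
python3 - <<'E'
from h import *
plan([.5936,.1187,.0248],90)
E
```

```text
t 70.63 pos [0.5964 0.1229 0.0686] rot [179.31  -0.53  90.2 ] F [ 0.7 -0.3 -0.7] w 0.0488
  shift tool [-0.0046 -0.0033  0.0437]
  turn units [ 0.0241 -0.0184  0.0069]
```

servo_tool(
  moves="-.0045 -.003 0 .024 -.018 .007 1;0 0 0 0 0 0 1;0 -.0005 .013 0 0 0 1;0 -.0005 .013 0 0 0 1;0 0 0 0 0 0 1;0 0 0 0 0 0 1",
)

```text
time_s: 71.13
tool_pos: [0.5958, 0.1196, 0.0474]
tool_rot: [179.6, -0.2, 90.0]
force: [0.1, 0.6, -2.1]
grip_width: 0.0488
```

```bash
python3 - <<'E'
from h import *
plan([.5936,.1187,.0248],90)
E
```

```text
t 71.13 pos [0.5958 0.1196 0.0474] rot [179.56  -0.22  90.02] F [ 0.1  0.6 -2.1] w 0.0488
  shift tool [-0.001  -0.0023  0.0226]
  turn units [ 0.0154 -0.0077  0.0007]
```

servo_tool(
  moves="-.001 -.0022 0 .015 -.008 0 1;0 0 0 0 0 0 1;0 0 .009 0 0 0 1;0 0 .007 0 0 0 1;0 0 0 0 0 0 1;0 0 0 0 0 0 1",
)

```text
time_s: 71.63
tool_pos: [0.5928, 0.1182, 0.0289]
tool_rot: [-179.9, 0.1, 90.0]
force: [-0.5, 0.1, -1.1]
grip_width: 0.0488
```

```bash
python3 - <<'E'
from h import *
plan([.5936,.1187,.0248],90)
E
```

```text
t 71.63 pos [0.5928 0.1182 0.0289] rot [-1.7988e+02  8.0000e-02  9.0010e+01] F [-0.5  0.1 -1.1] w 0.0488
  shift tool [0.0005 0.0008 0.0041]
  turn units [-0.0041  0.0028  0.0005]
```

servo_tool(
  moves=".0005 .0004 .0038 -.004 .003 0 1;0 0 0 0 0 0 1;0 0 0 0 0 0 1",
)

```text
time_s: 71.88
tool_pos: [0.5937, 0.1188, 0.025]
tool_rot: [179.9, -0.0, 90.0]
force: [0.5, 0.8, -1.7]
grip_width: 0.0491
```

```bash
python3 - <<'E'
from h import *
plan([.5936,.1187,.0248],90)
c=snap('wrist','w36.png')
E
```

```text
t 71.88 pos [0.5937 0.1188 0.025 ] rot [ 1.7995e+02 -2.0000e-02  9.0010e+01] F [ 0.5  0.8 -1.7] w 0.0491
  shift tool [-0.0001 -0.0001  0.0002]
  turn units [ 0.0019 -0.0007  0.0004]
```

View pics/w36.png

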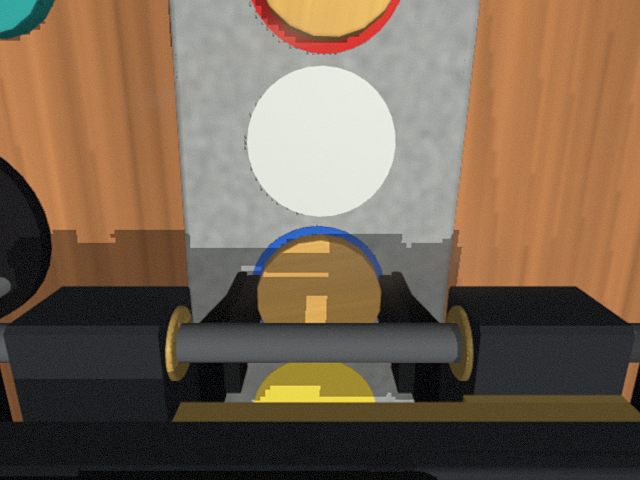

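Well placed; release and return to the holder.

servo_tool(
  moves="0 0 0 0 0 0 -1;0 0 0 0 0 0 -1;0 0 0 0 0 0 -1;0 0 0 0 0 0 -1;0 0 0 0 0 0 -1;0 0 -.015 0 0 0 -1;0 0 -.025 0 0 0 -1;0 0 -.035 0 0 0 -1;0 0 -.035 0 0 0 -1;0 0 -.035 0 0 0 -1;.003 -.025 -.02 0 0 0 -1;.003 -.025 -.01 0 0 0 -1;.003 -.025 0 0 0 0 -1;.003 -.025 0 0 0 0 -1;.003 -.025 0 0 0 0 -1;.003 -.02 0 0 0 0 -1;0 0 0 0 0 0 -1;0 0 0 0 0 0 -1;0 0 0 0 0 0 -1",
)

```text
time_s: 73.52
tool_pos: [0.4451, 0.1363, 0.2109]
tool_rot: [179.6, -0.3, 89.8]
force: [-0.4, -0.3, 0.2]
grip_width: 0.0874
```

```bash
python3 - <<'E'
from h import *
plan([.437,.1408,.13],90)
c=snap('wrist','w37.png'); spot(c,'yellow',(.5936,.0587))
E
```

```text
t 73.52 pos [0.4451 0.1363 0.2109] rot [179.6   -0.28  89.81] F [-0.4 -0.3  0.2] w 0.0874
  shift tool [ 0.0041 -0.0086  0.0808]
  turn units [ 0.014  -0.0098 -0.0065]
yellow px [ 452  254   63   58 2495] centre [0.5952 0.0598] d 0.0527
```

View pics/w37.png

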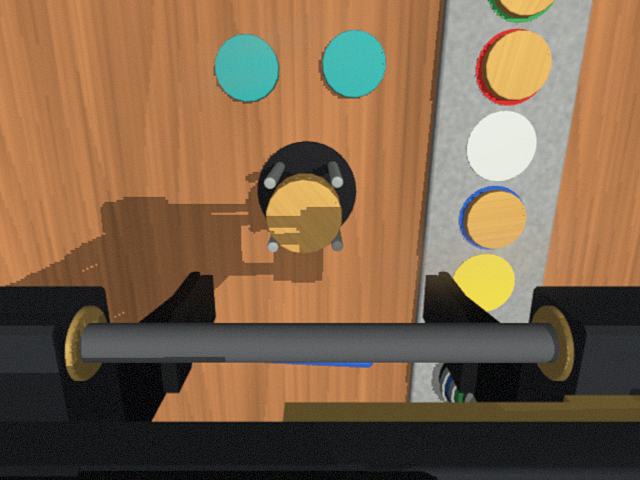

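servo_tool(
  moves=".004 -.0086 .015 .014 -.01 -.006 -1;0 0 0 0 0 0 -1;0 -.002 .022 0 0 0 -1;0 -.002 .022 0 0 0 -1;0 -.001 .015 0 0 0 -1;0 0 0 0 0 0 -1;0 0 0 0 0 0 -1",
)

```text
time_s: 74.15
tool_pos: [0.441, 0.1371, 0.1373]
tool_rot: [179.5, 0.2, 89.5]
force: [-0.1, -0.7, 0.5]
grip_width: 0.0871
```

```bash
python3 - <<'E'
from h import *
plan([.437,.1408,.097],90)
E
```

```text
t 74.15 pos [0.441  0.1371 0.1373] rot [179.53   0.24  89.45] F [-0.1 -0.7  0.5] w 0.0871
  shift tool [ 0.0038 -0.0044  0.0403]
  turn units [ 0.0163  0.0083 -0.0191]
```

servo_tool(
  moves=".004 -.004 0 .016 .008 -.019 -1;0 0 0 0 0 0 -1;0 -.001 .012 0 0 0 -1;0 -.001 .012 0 0 0 -1;0 0 0 0 0 0 -1;0 0 0 0 0 0 -1",
)

```text
time_s: 74.65
tool_pos: [0.4407, 0.143, 0.1191]
tool_rot: [179.5, -0.3, 90.0]
force: [0.6, 1.2, 1.1]
grip_width: 0.0871
```

```bash
python3 - <<'E'
from h import *
plan([.437,.1408,.097],90)
E
```

```text
t 74.65 pos [0.4407 0.143  0.1191] rot [179.51  -0.25  90.  ] F [0.6 1.2 1.1] w 0.0871
  shift tool [-0.0023 -0.0039  0.0221]
  turn units [ 0.0171 -0.0088 -0.0002]
```

servo_tool(
  moves="-.0022 -.0037 0 .017 -.009 0 -1;0 0 0 0 0 0 -1;0 -.0005 .011 0 0 0 -1;0 0 0 0 0 0 -1;0 -.0003 .008 0 0 0 -1;0 0 0 0 0 0 -1;0 0 0 0 0 0 -1",
)

```text
time_s: 75.23
tool_pos: [0.4379, 0.1417, 0.1015]
tool_rot: [179.8, -0.2, 90.0]
force: [-0.6, 0.1, -0.3]
grip_width: 0.087
```

```bash
python3 - <<'E'
from h import *
plan([.437,.1408,.097],90)
c=snap('wrist','w38.png')
E
```

```text
t 75.23 pos [0.4379 0.1417 0.1015] rot [ 1.798e+02 -1.500e-01  9.001e+01] F [-0.6  0.1 -0.3] w 0.087
  shift tool [-0.0009 -0.0009  0.0045]
  turn units [ 0.0068 -0.0054  0.0004]
```

View pics/w38.png

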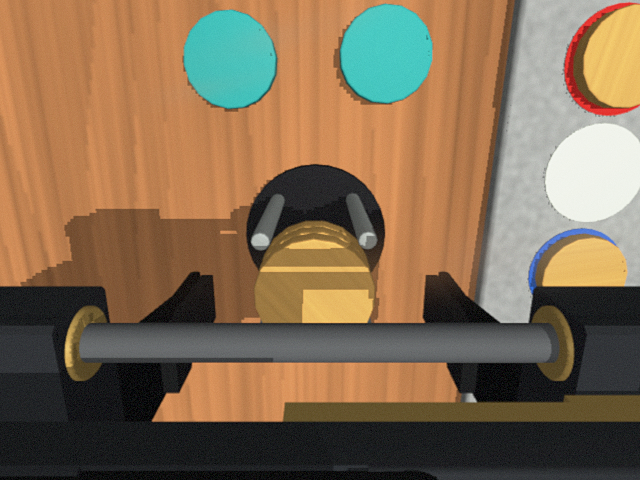

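servo_tool(
  moves="-.0009 -.0009 .0045 .006 -.005 0 -1;0 0 0 0 0 0 -1;0 0 0 0 0 0 -1;0 0 0 0 0 0 1;0 0 0 0 0 0 1;0 0 0 0 0 0 1;0 0 0 0 0 0 1;0 0 0 0 0 0 1;0 0 0 0 0 0 1;0 0 0 0 0 0 1;0 0 0 0 0 0 1;0 0 0 0 0 0 1",
)

```text
time_s: 76.28
tool_pos: [0.4368, 0.1407, 0.0968]
tool_rot: [-180.0, 0.0, 90.0]
force: [0.5, 0.7, 0.3]
grip_width: 0.0487
```

servo_tool(
  moves="0 0 -.006 0 0 0 1;0 0 -.006 0 0 0 1;0 0 -.01 0 0 0 1;0 0 -.015 0 0 0 1;0 0 -.02 0 0 0 1;0 0 -.025 0 0 0 1;-.012 .023 -.01 0 0 0 1;-.012 .023 -.01 0 0 0 1;-.012 .023 0 0 0 0 1;-.012 .023 0 0 0 0 1;-.012 .023 0 0 0 0 1;-.012 .023 0 0 0 0 1;-.008 .015 0 0 0 0 1;0 0 0 0 0 0 1;0 0 0 0 0 0 1;0 0 0 0 0 0 1",
)

```text
time_s: 77.62
tool_pos: [0.5954, 0.0599, 0.2152]
tool_rot: [179.7, -0.2, 90.5]
force: [-0.8, 0.5, -1.6]
grip_width: 0.0486
```

```bash
python3 - <<'E'
from h import *
plan([.5925,.059,.0248],90)
c=snap('wrist','w39.png'); spot(c,'yellow',(.5936,.059))
E
```

```text
t 77.62 pos [0.5954 0.0599 0.2152] rot [179.71  -0.21  90.47] F [-0.8  0.5 -1.6] w 0.0486
  shift tool [-0.0015 -0.0039  0.1904]
  turn units [ 0.0101 -0.0075  0.0164]
yellow px [ 281  166   66   65 3314] centre [0.5929 0.0587] d 0.055
```

View pics/w39.png

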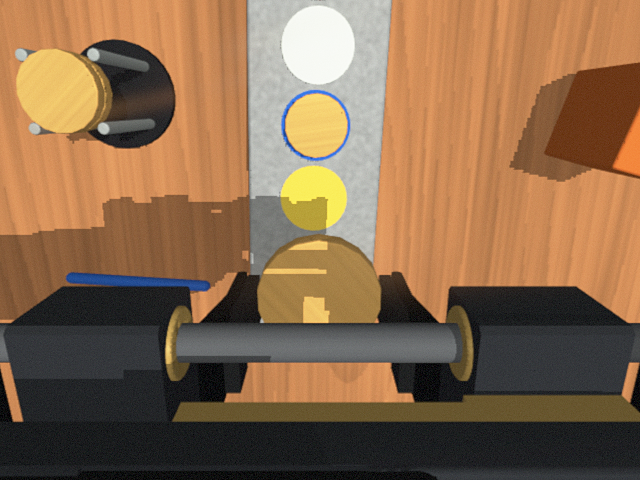

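servo_tool(
  moves="-.0015 -.003 .02 .01 -.007 .016 1;0 0 .03 0 0 0 1;0 0 .03 0 0 0 1;0 0 .03 0 0 0 1;0 0 0 0 0 0 1;0 0 0 0 0 0 1",
)

```text
time_s: 78.17
tool_pos: [0.5894, 0.0669, 0.1064]
tool_rot: [179.8, -0.6, 90.6]
force: [-0.2, -0.5, 0.2]
grip_width: 0.0491
```

```bash
python3 - <<'E'
from h import *
plan([.592,.0587,.0248],90)
E
```

```text
t 78.17 pos [0.5894 0.0669 0.1064] rot [179.82  -0.61  90.55] F [-0.2 -0.5  0.2] w 0.0491
  shift tool [-0.0091  0.0023  0.0815]
  turn units [ 0.0063 -0.0215  0.0192]
```

servo_tool(
  moves="-.009 .002 .01 .006 -.021 .019 1;0 0 0 0 0 0 1;-.0005 -.0005 .02 0 0 0 1;-.0005 -.0005 .02 0 0 0 1;0 0 0 0 0 0 1;0 0 0 0 0 0 1",
)

```text
time_s: 78.67
tool_pos: [0.5964, 0.0585, 0.0645]
tool_rot: [179.3, -0.3, 90.1]
force: [0.6, -0.6, -0.8]
grip_width: 0.0489
```

```bash
python3 - <<'E'
from h import *
plan([.592,.0587,.0248],90)
E
```

```text
t 78.67 pos [0.5964 0.0585 0.0645] rot [179.25  -0.25  90.09] F [ 0.6 -0.6 -0.8] w 0.0489
  shift tool [ 0.0001 -0.0049  0.0396]
  turn units [ 0.0261 -0.0088  0.003 ]
```

servo_tool(
  moves="0 -.0045 0 .026 -.009 0 1;0 0 0 0 0 0 1;0 -.0005 .012 0 0 0 1;0 -.0005 .012 0 0 0 1;0 0 0 0 0 0 1;0 0 0 0 0 0 1",
)

```text
time_s: 79.17
tool_pos: [0.5944, 0.0591, 0.0443]
tool_rot: [179.6, -0.1, 90.1]
force: [-1.0, 0.4, -1.4]
grip_width: 0.0489
```

```bash
python3 - <<'E'
from h import *
plan([.592,.0587,.0248],90)
E
```

```text
t 79.17 pos [0.5944 0.0591 0.0443] rot [ 1.7958e+02 -1.2000e-01  9.0100e+01] F [-1.   0.4 -1.4] w 0.0489
  shift tool [-0.0004 -0.0026  0.0194]
  turn units [ 0.0145 -0.0042  0.0033]
```

servo_tool(
  moves="-.0004 -.0025 0 .014 -.004 0 1;0 0 0 0 0 0 1;0 0 .008 0 0 0 1;0 0 .006 0 0 0 1;0 0 0 0 0 0 1;0 0 0 0 0 0 1",
)

```text
time_s: 79.67
tool_pos: [0.5913, 0.0586, 0.0283]
tool_rot: [-179.9, 0.0, 90.1]
force: [-0.4, 0.2, -1.2]
grip_width: 0.0488
```

```bash
python3 - <<'E'
from h import *
plan([.592,.0587,.0248],90)
E
```

```text
t 79.67 pos [0.5913 0.0586 0.0283] rot [-1.7991e+02  3.0000e-02  9.0100e+01] F [-0.4  0.2 -1.2] w 0.0488
  shift tool [0.0001 0.0007 0.0035]
  turn units [-0.003   0.0011  0.0034]
```

servo_tool(
  moves=".0001 .0005 .0033 -.003 0 0 1;0 0 0 0 0 0 1;0 0 0 0 0 0 1",
)

```text
time_s: 79.92
tool_pos: [0.5923, 0.0586, 0.0249]
tool_rot: [179.9, 0.0, 90.1]
force: [-0.2, -0.1, -1.3]
grip_width: 0.0488
```

```bash
python3 - <<'E'
from h import *
plan([.592,.0587,.0248],90)
c=snap('wrist','w40.png')
E
```

```text
t 79.92 pos [0.5923 0.0586 0.0249] rot [1.7994e+02 3.0000e-02 9.0090e+01] F [-0.2 -0.1 -1.3] w 0.0488
  shift tool [ 0.0001 -0.0003  0.0001]
  turn units [0.002  0.0012 0.0031]
```

View pics/w40.png

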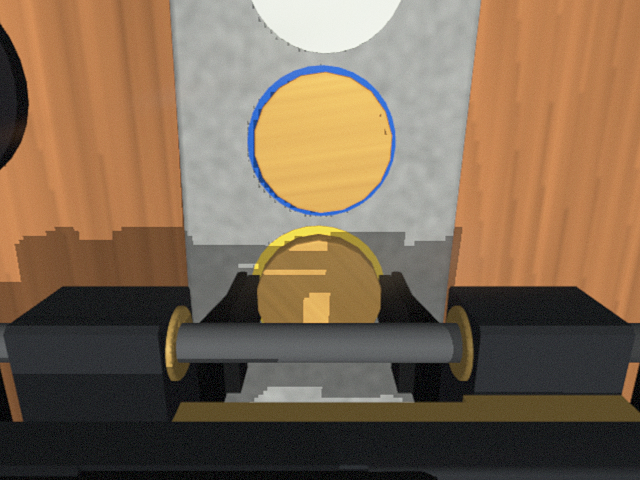

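Release, rise and move off (towards +y/−x at height), then check everything.

servo_tool(
  moves="0 0 0 0 0 0 -1;0 0 0 0 0 0 -1;0 0 0 0 0 0 -1;0 0 0 0 0 0 -1;0 0 0 0 0 0 -1;0 0 -.015 0 0 0 -1;0 0 -.025 0 0 0 -1;0 0 -.035 0 0 0 -1;0 0 -.035 0 0 0 -1;0 0 -.035 0 0 0 -1;-.02 0 -.03 0 0 0 -1;-.03 0 -.02 0 0 0 -1;-.035 0 0 0 0 0 -1;-.035 0 0 0 0 0 -1;-.02 0 0 0 0 0 -1;0 0 0 0 0 0 -1;0 0 0 0 0 0 -1",
)

```text
time_s: 81.38
tool_pos: [0.5934, -0.0852, 0.233]
tool_rot: [179.6, 0.0, 90.4]
force: [-0.1, 0.3, 0.4]
grip_width: 0.0872
```

```bash
python3 - <<'E'
from h import *
plan([.55,-.25,.25],90)
c=snap('wrist','w41.png'); s=snap('scene','s3.png'); snap('top','t5.png'); crop(s,(.59,.1,.03),'s3c.png',90,4); crop(c,(.5905,-.0355,.05),'w41c.png')
for r,z in [(0.01075,.074),(.01575,.063),(.0258,.041),(.031,.030)]:
    print(r,[round(1e3*depthpt(c,*np.round(proj(c,(.5905+r*np.cos(a),-.0355+r*np.sin(a),z))))[2],1) for a in np.radians(range(0,360,30))])
E
```

```text
t 81.38 pos [ 0.5934 -0.0852  0.233 ] rot [1.7962e+02 1.0000e-02 9.0380e+01] F [-0.1  0.3  0.4] w 0.0872
  shift tool [-0.1645 -0.0444 -0.0172]
  turn units [0.0134 0.0004 0.0133]
0.01075 [np.float64(75.0), np.float64(74.2), np.float64(75.6), np.float64(74.9), np.float64(76.1), np.float64(76.7), np.float64(75.7), np.float64(76.3), np.float64(76.6), np.float64(75.4), np.float64(77.0), np.float64(75.5)]
0.01575 [np.float64(64.3), np.float64(56.6), np.float64(55.9), np.float64(62.2), np.float64(63.7), np.float64(64.3), np.float64(64.6), np.float64(62.2), np.float64(59.4), np.float64(63.4), np.float64(64.8), np.float64(64.7)]
0.0258 [np.float64(42.0), np.float64(41.6), np.float64(43.1), np.float64(41.7), np.float64(42.7), np.float64(42.6), np.float64(43.4), np.float64(41.0), np.float64(41.7), np.float64(43.0), np.float64(41.8), np.float64(41.6)]
0.031 [np.float64(31.4), np.float64(32.1), np.float64(13.0), np.float64(31.4), np.float64(31.4), np.float64(31.4), np.float64(31.7), np.float64(31.8), np.float64(30.9), np.float64(32.0), np.float64(31.6), np.float64(32.0)]
```

View pics/w41.png

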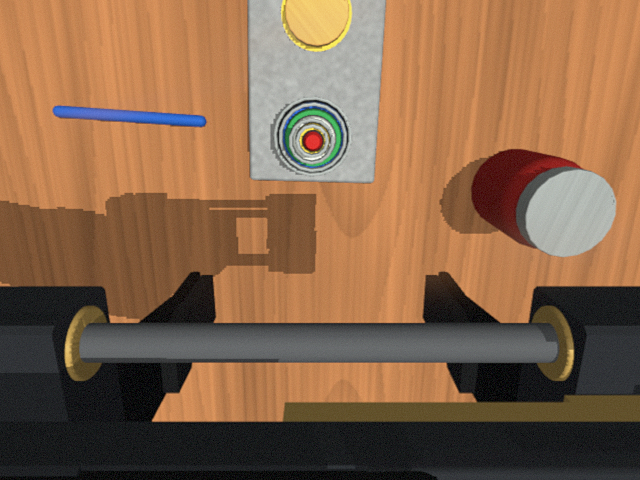

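View pics/s3c.png

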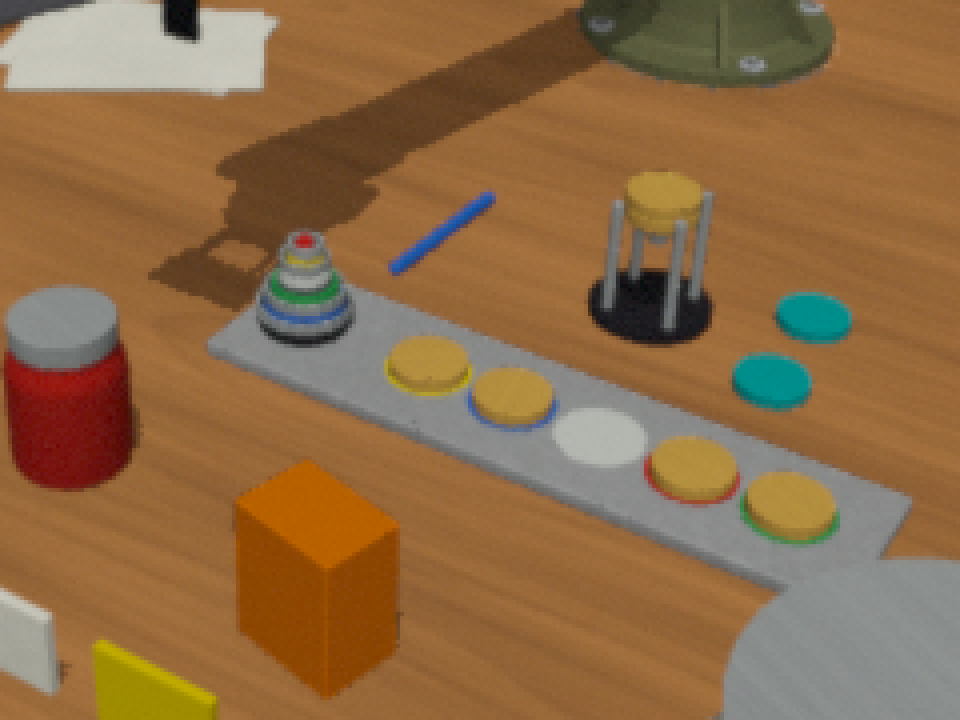

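View pics/t5.png

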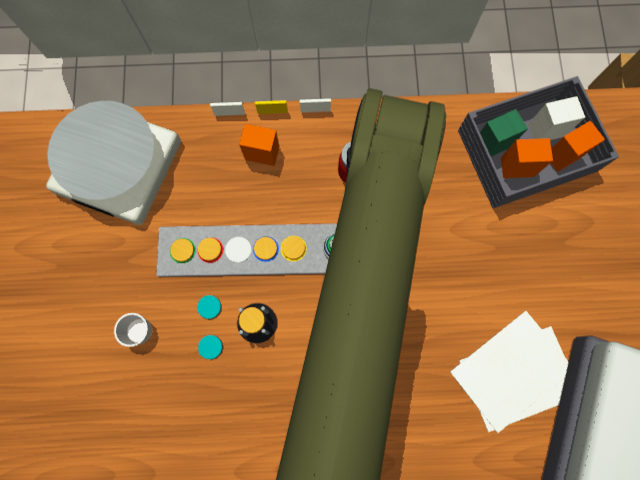

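View pics/w41c.png

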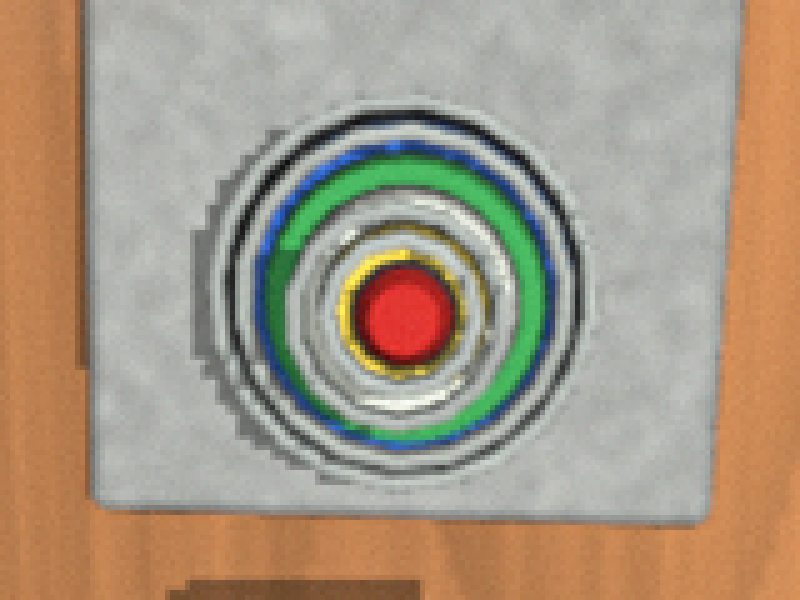

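```bash
python3 - <<'E'
from h import *
c=snap('wrist','w42.png'); rz=c['range_z']
u0,v0=map(int,proj(c,(.5905,-.0355,.06))); P=[]
for v in range(v0-30,v0+30):
  for u in range(u0-30,u0+30):
    if rz[v,u]>0: P.append([*depthpt(c,u,v),u,v])
P=np.array(P); d=P[:,:2]-[.5905,-.0357]; r=np.hypot(*d.T); a=np.degrees(np.arctan2(d[:,1],d[:,0]))
for zl,zh in [(.071,.0785),(.0605,.067)]:
    k=(P[:,2]>zl)&(P[:,2]<zh)&(r<.019)&(r>.0085)
    A=np.c_[P[k,:2]-[.5905,-.0357],np.ones(k.sum())]; s=np.linalg.lstsq(A,P[k,2],rcond=None)[0]; print(k.sum(),'plane slopes deg',np.degrees(s[:2]).round(1),'z',s[2].round(4))
    for t in range(-180,180,45):
        q=k&(a>=t)&(a<t+45); print(t,q.sum(),'r',(1e3*np.percentile(r[q],[5,95])).round(1),'z',(1e3*np.median(P[q,2])).round(1))
E
```

```text
347 plane slopes deg [-0.1  0.4] z 0.0749
-180 45 r [ 9.6 11.9] z 74.9
-135 45 r [ 9.4 11.6] z 75.0
-90 44 r [ 9.  11.5] z 75.0
-45 44 r [ 8.9 11.3] z 75.0
0 37 r [ 9.1 11.2] z 75.2
45 43 r [ 9.3 11.6] z 75.1
90 45 r [ 9.6 11.8] z 75.0
135 44 r [ 9.7 11.9] z 75.1
552 plane slopes deg [0.  0.1] z 0.064
-180 72 r [12.6 17.9] z 63.9
-135 74 r [ 9.1 17.8] z 64.2
-90 62 r [14.5 17.2] z 64.1
-45 69 r [12.1 16.3] z 64.1
0 75 r [11.4 15.3] z 64.2
45 69 r [11.5 15.3] z 64.0
90 64 r [11.8 15.9] z 64.3
135 67 r [14.4 17.4] z 63.8
```

```bash
python3 - <<'E'
from h import *
print(env.sign_off())
E
```

```text
the job is handed in; nothing more can be done
None
```

I finished the job and handed it in at about 82 s of the 210 s limit. Four rings were present, and all four are on the gauge. The 44 mm ring was absent.

- **Rings:** They are seated as 64 mm on blue, 54 mm on green, 34 mm on yellow and 24 mm on red. In the last depth check, each ring's top was at the height it should have when seated. The two smaller rings also came out level to within half a degree. The 34 mm ring rests against one side of its play, about 1.2 mm off centre, but is flat on its ledge.
- **Discs:** One top disc lies flat on each of the blue, green, yellow and red spots. By eye in the final pictures they are within about 1–2 mm of centre, with the red and green ones the furthest off. The white spot is bare and two spare discs remain in the holder.
- **Bystanders:** The turquoise discs and the teacup look unmoved in the last views. So do the pen and the tea tin, though in the final top view the arm hid the pen and part of the tin, so those rest on other views.

**Disturbances and disagreements:**
- The 34 mm ring was knocked aside early on, so I found it again before picking it up.
- It seems to have slipped about 3 mm in the grip while I carried it. It stopped on its ledge about 3 mm sooner than I had calculated, and the depth check then confirmed it was seated.
- Positions from the wrist camera read about 1 mm off from the gripper's own position along the jaws, and I corrected for that.

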